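# Cover the open jar with the flat lid slid off the shelf edge

## Robot

A 7-joint arm with a two-finger parallel gripper is mounted at the origin on the work surface. World frame = base frame: x ahead of the robot, y to its left, z up, the work surface at z = 0. Lengths are in m, angles in rad, forces in N, time in s.
With the tool pointing down it reaches from about 0.425 to 0.875 m from the base axis. Payload 4.7 kg.
Tool frame: the origin (TCP) lies midway between the tips of the shut fingers; the grasp point (between the pads) lies 19 mm behind it; z points along the fingers, y is the direction in which the jaws open and shut (so a half turn about z gives the same grasp; the last joint's range is limited). The gripper opens to 85 mm and grips with 20 to 120 N. Pads are 22 mm wide; open, the fingers measure 114 mm over their backs; the gripper's body (76 mm by 85 mm) begins 54 mm behind the grasp point. The pads swing forward as they close: fully open they stand 13 mm farther back than shut.
Start: joints at [-1.325, 0.321, -0.07, 1.45, 0.023, 1.371, -0.057], TCP at [0.149, 0.633, 0.231] pointing down, gripper open.
Joint ranges: [-2.86, 2.86], [-0.3, 2.09], [-1.38, 1.24], [0.06, 2.45], [-1.56, 4.7], [0.09, 2.05], [-2.69, 2.69]. Speed limits (rad/s): [2.57, 2.57, 3.14, 3.14, 3.14, 3.14, 3.14].

## Interface

Orientations are given as a unit quaternion [w, x, y, z].
In Python, from plant import arm gives the robot as it stands.
- The arm moves only by the tool carry_out, never from a script. Its argument "rows" is one flat list of numbers, 6 for each row, row after row: the shift along the world's x, y, z in m, then the turn, a rotation vector about the world's x, y, z in rad. In form: [x, y, z, ax, ay, az, x, y, z, ax, ay, az, ...]. A call has 1 to 5 rows; each row shifts and turns the commanded pose from where the row before left it; what a row does not reach is not made up. A row lasts 1/10 s, in which the tool goes at most 50 mm and 8.59 degrees, less where a joint would pass 70% of its speed; a pose out of reach is approached as far as the arm can. A call with a gripper value outside its range is refused whole. "grip" is the opening in per cent of the stroke, from 0 (shut) to 100 (fully open), set as the call begins (left out, the last holds). The fingers move at their own pace and stop on an object; the grip force is fixed at half the most. Time passes only in rows, so rows that do not move let the fingers close. It gives the time, the measured TCP pose, the force and the opening at its end, in the units of the state.
- arm.sense(): the state, without advancing time (a new reading comes with each control period).
- arm.grab_frame(name): name is "scene" or "top" or "wrist"; returns (picture, depth): 480x640x3 uint8, blue, green, red; 480x640 float32, m along the optical axis (not along the pixel's ray), 0 where there is no reading.
- arm.camera_info(name): a dict with "fov_y" (degrees; the focal length in pixels is half the picture's height over the tangent of half this angle, whatever the lens; pixels are square), "cx", "cy" (the principal point, pixels), "extrinsics" (4x4, takes a point from camera to world coordinates); the wrist camera has in their place "tool_from_camera" (4x4, takes a point from camera to tool coordinates, whose origin is the TCP and whose axes are the flange's). Camera axes: x right, y down, z forward; pixel columns grow to the right and rows downward; lengths in m; the calibration is good to about 2 mm. A picture is of the moment at which its call begins: read the wrist's pose just before it. camera_info takes no time and is no camera call.
- arm.finish_job(): hands the job in, once; it reports no verdict.
Trained networks look in the newest picture that a camera, given by its name, has taken for a name from the list of things; names that differ only in an ending like _2 or _b are one class to them, and where a whole thing is asked for, a point or a joint stands for the part that bears it (a point fixed in the world has none). Each returns a list of dicts, best first, with "confidence" (0 to 1); they miss things now and then, are a little off and sometimes report something else, mostly with a low value. They report only what shows in the picture. A call takes as long as a camera call. They do not tell look-alikes from the thing itself.
- arm.look_for(thing, camera): "box" ([centre column, centre row, width, height] in pixels, round what is visible of it).
- arm.outline_of(thing, camera): "region" (480x640 bool, what is visible of it) and "box" ([centre column, centre row, width, height] in pixels, round what is visible of it).
- arm.mark_of(thing, camera): "uv" ([column, row] in pixels: a listed point, or the origin of a listed thing).
The state is a dict: "t": time; "q": joint angles; "joint_vel": joint speeds; "joint_efforts": joint torques, N m; "tcp_pos": TCP position; "tcp_rot": TCP orientation; "wrist_force": force on the tool from outside, world axes, zero at the start; "torque": the same for the moment, N m; "opening": finger opening in m.
Only numpy, scipy, OpenCV 4.12 (cv2) and the standard library are available. Lean on these libraries where they do the work, as an engineer would, in place of code of your own. Each camera call takes 0.05 s, during which the arm holds its last target.

## Task

The open amber jar in the rack needs its flat steel lid, which lies on the pallet shelf behind the stop on the front rail. Lift the stop out of its notch and drop it fully home in the next notch on either side; then slide the lid, flat on the boards, towards the front until its tab sticks out well over the front edge of the rail, let it rest there, pick it up by the tab and lay it flat and centred over the mouth of the open jar. Leave the other jars and the things on the shelf where they stand, and do not let the lid or the stop fall off the shelf.

Things in the scene. Friction and masses are not known exactly. Their poses are not given: they have to be found in the camera images.
- pallet: Wooden pallet shelf, fixed: flat boards 270 (x) x 680 (y) mm, top 100 mm above the table. Origin under its centre on the table; its -x side is the front, where the rail is. Planed boards: the lid slides on them and on the rail with friction about 0.3, much less than rubber fingertips have on the lid.
- rail: Notched aluminium stop rail along the front face of the pallet, fixed, 26 (x) x 350 (y) x 32 mm high, its top flush with the boards. Origin at the centre of its underside, axes parallel to the pallet's. Five pockets (notches) open at the top, 16 (x) x 20 (y) mm and 24 mm deep, in its middle line at y = -140, -70, 0, 70, 140 mm. The stop starts in the one at y = 0; the others are empty.
- rail_edge (a point): Middle of the upper front edge of the rail (-13 mm x, 32 mm z from the rail's origin). Beyond it (-x) there is free space down to the table.
- stop_grip (a point): Loose aluminium stop standing in the rail, 70 g: grip block 14 (x) x 22 (y) x 40 mm high, this point at the block's centre. Below it a shoulder 22 x 34 x 6 mm that rests on the rail's top, and a foot 12 (x) x 16 (y) x 20 mm, tapered at its end. Fully home, this point is 26 mm above the rail's top; the foot's end is 46 mm below this point.
- lid_disc (a point): Thin flat lid of plain steel, 3 mm thick, 60 g: disc of 74 mm diameter with one straight tab 24 mm wide that reaches 85 mm from the disc's centre (48 mm beyond its rim) along the lid's own -x axis. This point is the disc's centre, mid-thickness. The whole lid's centre of mass lies 12 to 15 mm from it towards the tab. It starts flat on the boards, tab roughly to the front.
- lid_tip (a point): Middle of the end of the lid's tab, mid-thickness; axes are the lid's.
- rack: Slotted aluminium rack, fixed on the boards at the back: 70 (x) x 312 (y) mm, floor 4 mm thick, retaining bars up to 25 mm high. Origin at the centre of its underside, -x to the front. It holds four jars in one row, 76 mm apart in y.
- jar_mouth (a point): Centre of the mouth, at rim height, of the open jar: loose straight amber glass jar, 58 mm outer and 50 mm inner diameter, 104 mm high, 280 g, standing upright on the rack's floor in any of the four places.
- jar_a: Closed amber jar with a steel cap, 58 mm diameter, 118 mm high, origin at the centre of its underside; leave alone.
- jar_b: Closed amber jar, like jar_a; leave alone.
- jar_c: Closed amber jar, like jar_a; leave alone.
- mug: White ceramic mug, 74 mm diameter, 85 mm high, handle to its own +y reaching 74 mm from its axis; origin at the centre of its underside; left or right of the lid; leave alone.
- lid_pile: Pile of round steel lids, 66 mm diameter, 30 mm high; origin at the centre of its underside; leave alone.
- scoop: Red plastic scoop, about 135 (x) x 44 x 34 mm high; origin at its underside near the middle; leave alone.
- soap_bar: Bar of laundry soap, 90 x 55 x 32 mm; origin at the centre of its underside; leave alone.
Mind the look-alikes: they are no part of the job. Of the things shaped like the part that bears lid_disc, the bare steel one is meant.

How it is judged:
On the way, in this order (a step that is already met when the one before it is completed fails the run):
1. the stop stands fully home in a notch beside its first one, let go (distance of stop_grip from where it was at the start of the episode between 0.062 and 0.078 m and z of stop_grip in the frame of rail between 0.055 and 0.061 m and angle between stop_grip's own z axis and vertical below 0.12 rad and x of stop_grip in the frame of rail between -0.006 and 0.006 m and contact force between stop and the fingers below 0.1 N), for 0.2 s.
2. the lid lies flat on the shelf with its tab at least 20 mm out over the front edge of the rail, not touched (x of lid_tip in the frame of rail_edge below -0.02 m and angle between lid_disc's own z axis and vertical below 0.05 rad and contact force between lid and the fingers below 0.1 N and z of lid_disc in the frame of rail_edge between -0.0015 and 0.0045 m), for 0.2 s.
At the end, for the whole second after the job is handed in: The lid lies at rest and flat (within 0.06 rad) on the rim of the open jar, its disc's centre within 10 mm of the jar's axis; the jar is upright and within 20 mm of its first place; the stop stands fully home (within 3 mm) in a notch next to the one it started in (horizontal distance between lid_disc and jar_mouth below 0.01 m and angle between lid_disc's own z axis and vertical below 0.06 rad and z of lid_disc in the frame of jar_mouth between -0.0015 and 0.0045 m and linear speed of lid below 0.02 m/s and angle between jar_mouth's own z axis and vertical below 0.05 rad and distance of jar_mouth from where it was at the start of the episode below 0.02 m and distance of stop_grip from where it was at the start of the episode between 0.062 and 0.078 m and z of stop_grip in the frame of rail between 0.055 and 0.061 m and angle between stop_grip's own z axis and vertical below 0.12 rad and x of stop_grip in the frame of rail between -0.006 and 0.006 m); the robot touches nothing.
It fails at once if another jar or a thing on the shelf is shifted more than 25 mm or tipped (distance of any of jar_a, jar_b, jar_c, mug, lid_pile, scoop, soap_bar from where it was at the start of the episode above 0.025 m or angle between any of jar_a, jar_b, jar_c, mug, lid_pile, scoop, soap_bar's own z axis and vertical above 0.4 rad).
It fails at once if the lid or the stop falls off the shelf (height (world z) of lid_disc below 0.08 m or height (world z) of stop_grip below 0.09 m).
It also fails if it takes over 64 s, if anything falls off the work surface, if the arm or the gripper's body presses on something with over 40 N, if the wrist force passes 120 N, or if a joint passes its speed limit or range.

## Working session

There is one attempt and no reset: what is moved stays moved. The work goes in short steps, Python scripts to look and compute and a tool call to move; the robot and the scene stay as the last step left them, time stands still between calls to the robot, and variables do not carry over. Pictures are saved under pics/ and viewed, and the job is handed in when it is done.

Besides the shell and the picture viewer there is one more tool, called after "Emit:" by a JSON object that holds its "op" and its "data", one argument or row to a line. carry_out: Moves the arm, as the interface text tells. Its arguments: {"type":"object","properties":{"rows":{"type":"array"},"grip":{"type":"number"}},"required":["rows"]}

```bash
ls; mkdir -p pics; cat > h.py <<'E'
import numpy as np, cv2
from plant import arm
from scipy.spatial.transform import Rotation as R
def snap(cam,name):
    s=arm.sense() 
    im,d=arm.grab_frame(cam)
    cv2.imwrite(f'pics/{name}.png',im); np.savez(f'{name}.npz',im=im,d=d,p=s['tcp_pos'],r=s['tcp_rot'])
    return im,d
def ext(cam,s=None):
    c=arm.camera_info(cam)
    f=240/np.tan(np.radians(c['fov_y'])/2)
    if 'extrinsics' in c: T=np.array(c['extrinsics'])
    else:
        s=s or arm.sense(); T=np.eye(4); q=np.array(s['tcp_rot']); T[:3,:3]=R.from_quat(q[[1,2,3,0]]).as_matrix(); T[:3,3]=s['tcp_pos']; T=T@np.array(c['tool_from_camera'])
    return T,f,c['cx'],c['cy']
def w(cam,u,v,z=None,d=None,s=None):
    T,f,cx,cy=ext(cam,s); r=np.array([(u-cx)/f,(v-cy)/f,1.])
    if d is not None: return T[:3,:3]@(r*d)+T[:3,3]
    r=T[:3,:3]@r; return T[:3,3]+r*(z-T[2,3])/r[2]
def cloud(cam,d,s=None):
    T,f,cx,cy=ext(cam,s); v,u=np.mgrid[:480,:640]
    P=np.stack([(u-cx)/f*d,(v-cy)/f*d,d],-1); P=P@T[:3,:3].T+T[:3,3]; P[d<=0]=np.nan; return P
E
python3 - <<'E'
from h import *
for c in ['scene','top','wrist']:
    snap(c,c+'0'); i=arm.camera_info(c); print(c,i)
print(arm.sense())
for t in ['stop_grip','lid_disc','lid_tip','jar_mouth','rail_edge','mug','rail','pallet','rack']:
    for c in ['scene','top']:
        print(t,c,[(np.round(m['uv']),round(m['confidence'],2)) for m in arm.mark_of(t,c)][:4])
E
```

```text
pics
scene {'fov_y': 53.90595492931819, 'cx': 313.59754685264227, 'cy': 234.2160047941285, 'extrinsics': array([[-0.73568616,  0.34245989, -0.58436897,  1.02757031],
       [ 0.67731785,  0.3751891 , -0.63282989,  0.53457909],
       [ 0.00253001, -0.86136773, -0.50797563,  0.56616307],
       [ 0.        ,  0.        ,  0.        ,  1.        ]])}
top {'fov_y': 43.67532599953828, 'cx': 318.6970189376389, 'cy': 230.96817019410233, 'extrinsics': array([[-0.00283268, -0.99039799,  0.13821647,  0.38554575],
       [-0.99990446,  0.00467527,  0.01300839,  0.01398458],
       [-0.01352969, -0.13816642, -0.99031661,  1.22041309],
       [ 0.        ,  0.        ,  0.        ,  1.        ]])}
wrist {'fov_y': 64.0741225101634, 'cx': 314.26868155694905, 'cy': 239.24690044989063, 'tool_from_camera': array([[-1.29285321e-03, -9.59918403e-01, -2.80276627e-01,
         7.01682355e-02],
       [ 9.99998889e-01, -1.03317578e-03, -1.07425059e-03,
        -1.94087315e-04],
       [ 7.41617888e-04, -2.80277704e-01,  9.59918673e-01,
        -1.41885447e-01],
       [ 0.00000000e+00,  0.00000000e+00,  0
[... 1150 characters left out ...]
([328., 240.]), 0.69), (array([400., 287.]), 0.58), (array([308., 363.]), 0.58)]
jar_mouth scene [(array([282., 264.]), 0.98), (array([229., 276.]), 0.65), (array([193., 210.]), 0.45)]
jar_mouth top [(array([271., 137.]), 0.74)]
rail_edge scene [(array([346., 245.]), 0.74), (array([373., 320.]), 0.53)]
rail_edge top [(array([326., 268.]), 0.85)]
mug scene [(array([372., 321.]), 0.83)]
mug top [(array([355., 151.]), 0.71), (array([232., 201.]), 0.64)]
rail scene [(array([342., 260.]), 0.66)]
rail top [(array([323., 262.]), 0.61)]
pallet scene []
pallet top [(array([332., 194.]), 0.92)]
rack scene [(array([242., 289.]), 0.67)]
rack top [(array([336., 154.]), 0.95), (array([329., 237.]), 0.38)]
```

View pics/scene0.png

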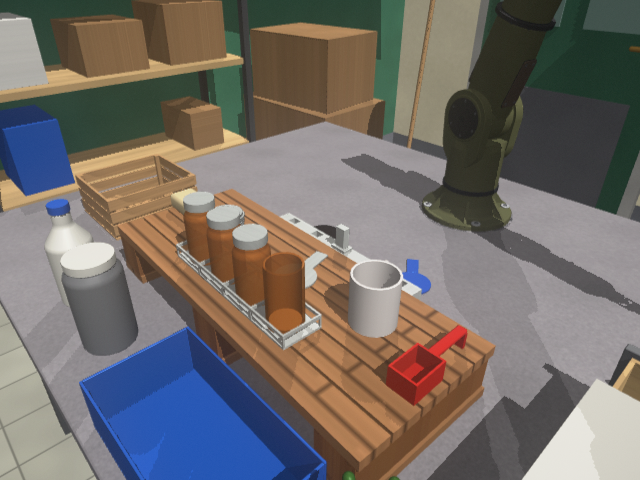

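View pics/top0.png

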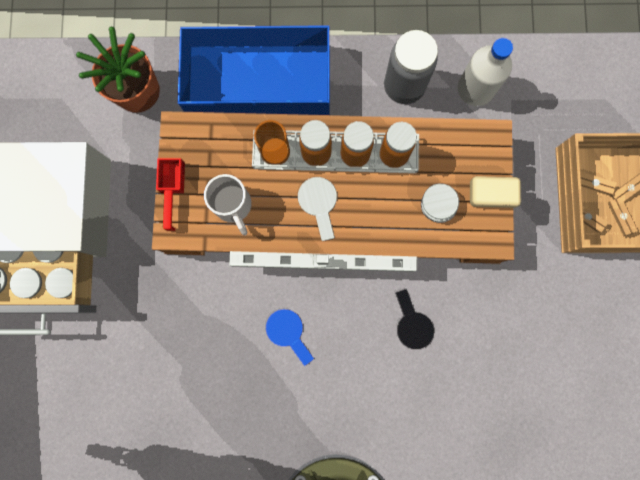

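```bash
python3 - <<'E'
import cv2
im=cv2.imread('pics/top0.png'); cv2.imwrite('pics/top0c.png',cv2.resize(im[110:310,200:460],None,fx=3,fy=3,interpolation=cv2.INTER_CUBIC))
E
```

```text
(no output)
```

View pics/top0c.png

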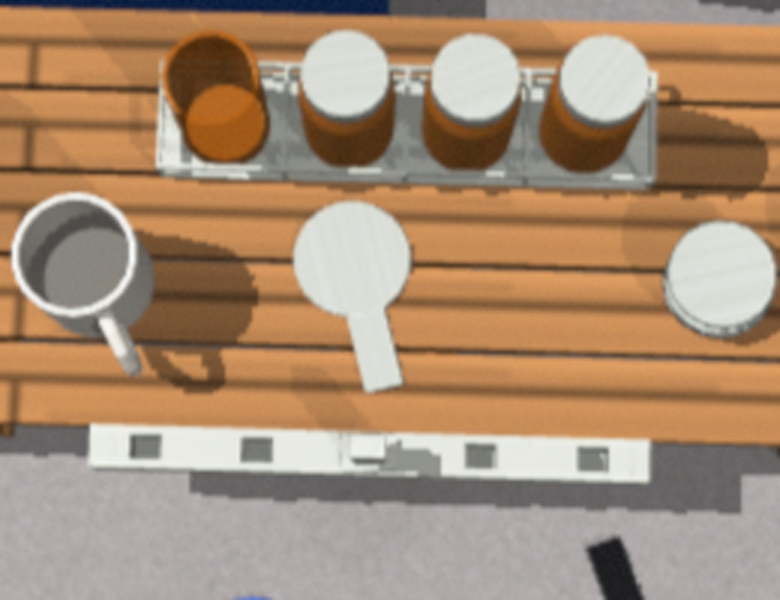

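Top view: the candidates for the lid are bare steel (317,197), blue (284,327) and black (415,329) on the table, and the lid pile (440,203). The bare steel one on the boards matches the description. The stop is at (321,258) and the open jar at (270,140), the leftmost in the rack. The crop confirms these. Next I'll measure them.

```bash
python3 - <<'E'
from h import *
f=np.load('top0.npz'); d=f['d']; im=f['im']; P=cloud('top',d)
# boards height, lid height
for n,(u,v) in dict(board=(300,235),board2=(400,235),lid=(317,195),tab=(325,232),rail=(270,257),jarfloor=(276,152),stoptop=(322,257),mugrim=(206,200),pile=(440,200),cap1=(315,130)).items():
    print(n,P[v,u].round(4))
C=lambda x,y:(200+x/3,110+y/3)
# notches crop coords (centre at top z 0.1)
N=[w('top',*C(x,y),z=0.1) for x,y in [(145,447),(256,450),(481,457),(593,459)]]
for n in N: print('notch',n.round(4))
for t in ['lid_disc','mug','scoop','jar_a','jar_mouth','stop_grip','lid_pile']:
    o=arm.outline_of(t,'top')
    for k in o[:3]:
        r=k['region']; print(t,round(k['confidence'],2),np.round(k['box']), np.nanmedian(P[r],0).round(3), 'z95',np.nanpercentile(P[r][:,2],95).round(3))
# steel lid: blob in gray, between z .1-.106
g=im.astype(int); sat=g.max(2)-g.min(2)
m=((sat<30)&(g.min(2)>170)).astype(np.uint8); m[:, :290]=0; m[:,350:]=0; m[:172]=0; m[246:]=0
n,l,st,c=cv2.connectedComponentsWithStats(m); i=1+st[1:,4].argmax(); print(st[i],c[i])
v,u=np.where(l==i); Q=np.array([w('top',a,b,z=0.103) for a,b in zip(u,v)])[:,:2]
mu=Q.mean(0); e,V=np.linalg.eigh(np.cov(Q.T)); ax=V[:,1]; ax*= -np.sign(ax[0]); 
t=(Q-mu)@ax; s=(Q-mu)@[-ax[1],ax[0]]
print('mu',mu,'ax',ax,np.degrees(np.arctan2(ax[1],ax[0])),'range',t.min(),t.max(),s.min(),s.max())
print('disc',mu+ax*(t.min()+.037),'tip',mu+ax*t.max())
E
```

```text
board [0.5341 0.0639 0.1019]
board2 [ 0.5334 -0.1243  0.1013]
lid [0.6101 0.0317 0.1053]
tab [0.5398 0.0168 0.101 ]
rail [0.4928 0.1202 0.1018]
jarfloor [0.6693 0.1022 0.1961]
stoptop [0.4883 0.0223 0.1446]
mugrim [0.587  0.227  0.1807]
pile [ 0.5938 -0.1953  0.1331]
cap1 [0.6994 0.0329 0.2262]
notch [0.4893 0.1611 0.1   ]
notch [0.4872 0.0915 0.1   ]
notch [ 0.4822 -0.0491  0.1   ]
notch [ 0.4807 -0.1189  0.1   ]
lid_disc 0.83 [291. 336.  45.  59.] [0.353 0.094 0.004] z95 0.008
lid_disc 0.75 [415. 320.  36.  58.] [ 0.362 -0.155  0.004] z95 0.008
lid_disc 0.62 [318. 207.  33.  65.] [0.6   0.026 0.104] z95 0.108
mug 0.97 [228. 204.  47.  57.] [0.6   0.196 0.135] z95 0.186
scoop 0.65 [171. 195.  23.  72.] [0.638 0.309 0.121] z95 0.136
jar_a 0.87 [315. 143.  32.  44.] [0.682 0.033 0.221] z95 0.225
jar_a 0.75 [398. 144.  43.  46.] [ 0.679 -0.11   0.22 ] z95 0.226
jar_a 0.65 [357. 144.  35.  48.] [ 0.679 -0.039  0.22 ] z95 0.225
jar_mouth 0.59 [272. 144.  33.  48.] [0.705 0.114 0.162] z95 0.21
stop_grip 0.72 [322. 260.  26.   9.] [0.483 0.022 0.142] z95 0.15
lid_pile 0.56 [440. 202.  40.  36.] [ 0.59  -0.195  0.131] z95 0.134
[ 298  177   38   63 1445] [318.40553633 202.41937716]
mu [0.59628329 0.02908206] ax [-0.97164389 -0.23644905] -166.3229454600464 range -0.04928602059697908 0.07099032431135018 -0.03603272183739338 0.0363567304990958
disc [0.60822092 0.03198708] tip [0.52730597 0.01229647]
```

Emit:
{"op": "carry_out", "data": {
  "rows": [0.04, -0.02, 0.01, 0, 0, 0.04, 0.04, -0.02, 0.01, 0, 0, 0.04, 0.04, -0.02, 0.01, 0, 0, 0.04, 0.04, -0.02, 0.01, 0, 0, 0.04, 0.04, -0.02, 0.01, 0, 0, 0.04],
  "grip": 100
}}

```text
t: 1.9
tcp_pos: [0.3508, 0.5316, 0.282]
tcp_rot: [0.0, 0.015, 1.0, 0.0]
wrist_force: [0.8, 1.3, -0.3]
opening: 0.0854
```

Emit:
{"op": "carry_out", "data": {
  "rows": [0.02, -0.045, 0, 0, 0, 0, 0.02, -0.045, 0, 0, 0, 0, 0.02, -0.045, 0, 0, 0, 0, 0.02, -0.045, 0, 0, 0, 0, 0.02, -0.045, 0, 0, 0, 0]
}}

```text
t: 2.4
tcp_pos: [0.4499, 0.3057, 0.2816]
tcp_rot: [0.0, 0.016, 1.0, 0.0]
wrist_force: [0.9, 0.4, 0.3]
opening: 0.0855
```

Emit:
{"op": "carry_out", "data": {
  "rows": [0.005, -0.045, 0, 0, 0, 0, 0.005, -0.045, 0, 0, 0, 0, 0.005, -0.045, 0, 0, 0, 0, 0.005, -0.045, 0, 0, 0, 0, 0.005, -0.045, 0, 0, 0, 0]
}}

```text
t: 2.9
tcp_pos: [0.4743, 0.0807, 0.2816]
tcp_rot: [0.0, 0.016, 1.0, 0.0]
wrist_force: [0.2, 0.6, -0.1]
opening: 0.0856
```

Emit:
{"op": "carry_out", "data": {
  "rows": [0.005, -0.03, 0, 0, 0, 0, 0.005, -0.03, 0, 0, 0, 0, 0, 0, 0, 0, 0, 0]
}}

```text
t: 3.2
tcp_pos: [0.4848, 0.0173, 0.2819]
tcp_rot: [0.001, 0.02, 1.0, -0.0]
wrist_force: [0.3, 0.4, -0.0]
opening: 0.0851
```

```bash
python3 - <<'E'
from h import *
s=arm.sense(); snap('wrist','wr1'); print(s['q'],s['tcp_pos'],s['tcp_rot'])
for t in ['stop_grip','lid_disc','lid_tip','rail_edge','rail']:
    print(t,[(np.round(m['uv']),round(m['confidence'],2)) for m in arm.mark_of(t,'wrist')][:4])
E
```

```text
[-0.54825315 -0.07339452  0.43584292  1.78190816  0.03245817  1.42510162
  1.41281048] [0.48480112 0.01732138 0.2819066 ] [ 6.77409477e-04  1.99332550e-02  9.99800963e-01 -4.90145346e-04]
stop_grip [(array([324., 207.]), 0.64), (array([324., 225.]), 0.63)]
lid_disc [(array([394.,  67.]), 0.98), (array([136.,  71.]), 0.89), (array([338., 340.]), 0.81)]
lid_tip [(array([314., 258.]), 0.83), (array([174., 154.]), 0.58), (array([323., 208.]), 0.45)]
rail_edge [(array([321., 202.]), 0.68)]
rail [(array([322., 209.]), 0.81)]
```

View pics/wr1.png

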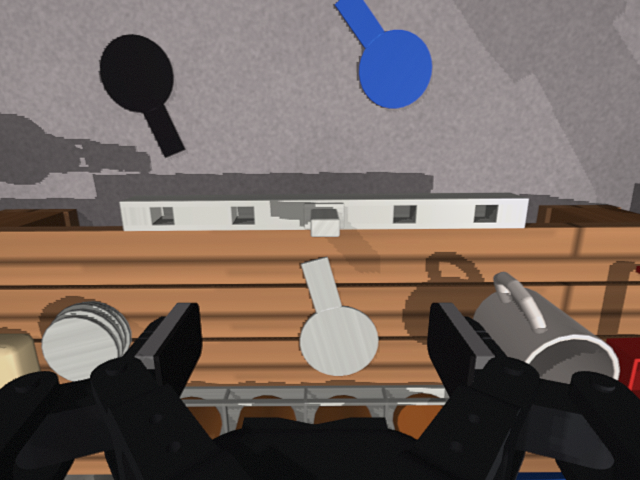

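```bash
python3 - <<'E'
from h import *
im=cv2.imread('pics/wr1.png'); cv2.imwrite('pics/wr1c.png',cv2.resize(im[180:260,110:540],None,fx=1.8,fy=1.8,interpolation=cv2.INTER_CUBIC)); cv2.imwrite('pics/wr1d.png',cv2.resize(im[180:400,260:420],None,fx=3.5*.75,fy=3.5*.75,interpolation=cv2.INTER_CUBIC))
f=np.load('wr1.npz'); P=cloud('wrist',f['d'])
for u,v in [(340,340),(325,228),(150,245),(180,204)]: print(P[v,u].round(4))
for u,v in [(162,215),(243,215),(404,213),(486,213)]: print('notch',w('wrist',u,v,z=.1).round(4))
for u,v in [(338,341),(314,260)]: print('lid',w('wrist',u,v,z=.103).round(4))
m=(P[...,2]>.14)&(P[...,2]<.152)&(abs(P[...,0]-.485)<.03)&(abs(P[...,1]-.02)<.03)
print('stoptop',m.sum(),P[m].mean(0),P[m].min(0),P[m].max(0))
E
```

```text
[0.6079 0.0439 0.1013]
[0.4867 0.0313 0.1447]
[ 0.5095 -0.123   0.0987]
[ 0.4736 -0.0916  0.0989]
notch [ 0.4825 -0.108   0.1   ]
notch [ 0.4846 -0.0382  0.1   ]
notch [0.4871 0.1005 0.1   ]
notch [0.4892 0.171  0.1   ]
lid [0.6079 0.0419 0.103 ]
lid [0.5264 0.0218 0.103 ]
stoptop 546 [0.48597263 0.03065477 0.14446285] [0.47927338 0.01988912 0.14032181] [0.49353334 0.04140712 0.14672207]
```

View pics/wr1c.png

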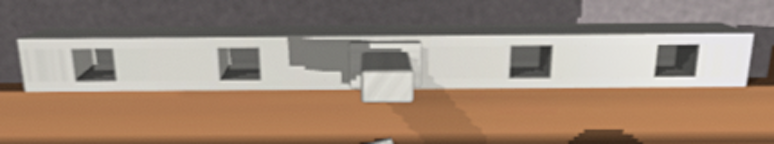

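```bash
python3 - <<'E'
from h import *
s=arm.sense(); print(s['q'],s['joint_vel'].round(3),s['tcp_pos'],s['tcp_rot'])
snap('wrist','wr2')
f=np.load('wr2.npz'); P=cloud('wrist',f['d'],s)
m=(P[...,2]>.14)&(P[...,2]<.152)&(abs(P[...,0]-.485)<.03)&(abs(P[...,1]-.025)<.03)
print('stoptop',m.sum(),P[m].mean(0),P[m].min(0),P[m].max(0))
s=arm.sense(); print(s['q'],s['tcp_pos'],s['tcp_rot'])
T=cloud('top',np.load('top0.npz')['d'])
m=(T[...,2]>.138)&(T[...,2]<.152)&(abs(T[...,0]-.485)<.03)&(abs(T[...,1]-.025)<.03)
print('stoptop',m.sum(),T[m].mean(0),T[m].min(0),T[m].max(0))
im,d=snap('scene','sc2'); S=cloud('scene',d)
m=(S[...,2]>.138)&(S[...,2]<.152)&(abs(S[...,0]-.485)<.03)&(abs(S[...,1]-.025)<.03)
print('stoptop scene',m.sum(),S[m].mean(0),S[m].min(0),S[m].max(0))
E
```

```text
[-0.55280307 -0.07210033  0.42822651  1.7822893   0.03005768  1.42509018
  1.41151633] [-0.001  0.001  0.003 -0.     0.002  0.002 -0.   ] [0.48420848 0.02401605 0.2812854 ] [-6.81771698e-05  1.46758658e-02  9.99892298e-01  8.11117600e-05]
stoptop 559 [0.48691793 0.02379738 0.14503478] [0.4799443  0.01308285 0.14010164] [0.49462633 0.03455803 0.147149  ]
[-0.55276998 -0.07205327  0.42843399  1.78225869  0.03013893  1.42511326
  1.41160706] [0.48422726 0.02387334 0.28127771] [-8.25043861e-05  1.47450658e-02  9.99891282e-01  3.54791440e-05]
stoptop 106 [0.48580823 0.02252642 0.14659976] [0.47916922 0.01146313 0.13877619] [0.49383657 0.03313102 0.15181751]
stoptop scene 88 [0.48941807 0.02757266 0.14305619] [0.48022045 0.01489837 0.13801093] [0.49581221 0.03749299 0.14625991]
```

View pics/wr2.png

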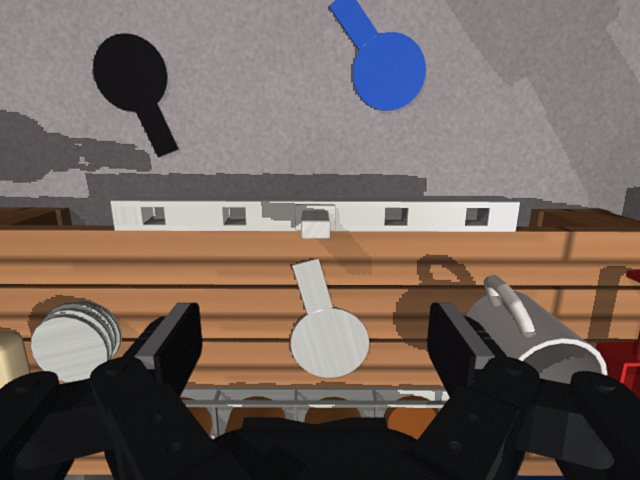

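Emit:
{"op": "carry_out", "data": {
  "rows": [0.002, -0.001, -0.04, 0, 0, 0, 0, 0, -0.04, 0, 0, 0, 0, 0, -0.04, 0, 0, 0, 0, 0, -0.03, 0, 0, 0, 0, 0, -0.01, 0, 0, 0]
}}

```text
t: 4.1
tcp_pos: [0.4839, 0.0218, 0.1182]
tcp_rot: [-0.003, 0.015, 1.0, -0.001]
wrist_force: [0.2, 0.6, 0.7]
opening: 0.0855
```

Emit:
{"op": "carry_out", "data": {
  "rows": [0, 0, -0.008, 0, 0, 0, 0, 0, 0, 0, 0, 0, 0, 0, 0, 0, 0, 0, 0, 0, 0, 0, 0, 0]
}}

```text
t: 4.5
tcp_pos: [0.4875, 0.0219, 0.1148]
tcp_rot: [0.001, 0.016, 1.0, 0.0]
wrist_force: [0.0, -0.5, 0.4]
opening: 0.0855
```

```bash
python3 - <<'E'
from h import *
s=arm.sense(); print(s['tcp_pos'],s['tcp_rot'],s['wrist_force'])
snap('wrist','wr3'); snap('scene','sc3')
E
```

```text
[0.48750171 0.02185345 0.11480624] [1.33847648e-03 1.58265202e-02 9.99873767e-01 4.22954632e-04] [ 0.03520599 -0.49050964  0.39006369]
```

View pics/wr3.png

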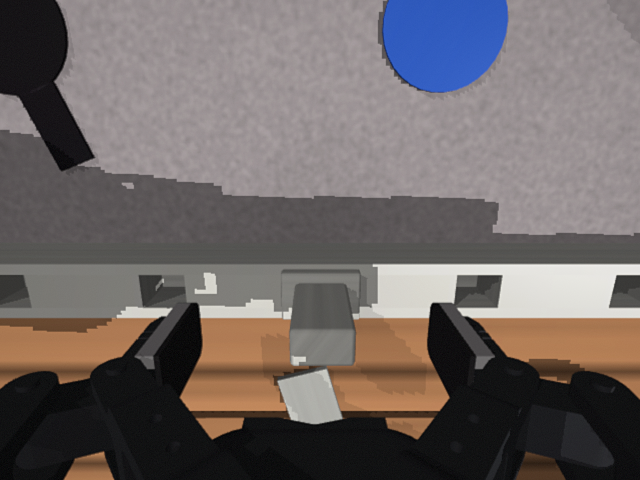

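Emit:
{"op": "carry_out", "data": {
  "rows": [0, 0.001, -0.002, 0, 0, 0, 0, 0, 0, 0, 0, 0, 0, 0, 0, 0, 0, 0, 0, 0, 0, 0, 0, 0, 0, 0, 0, 0, 0, 0],
  "grip": 0
}}

```text
t: 5.1
tcp_pos: [0.4866, 0.0226, 0.1116]
tcp_rot: [0.0, 0.016, 1.0, 0.0]
wrist_force: [-0.3, 0.8, -1.2]
opening: 0.0215
```

Emit:
{"op": "carry_out", "data": {
  "rows": [0, 0, 0, 0, 0, 0, 0, 0, 0, 0, 0, 0, 0, 0, 0, 0, 0, 0]
}}

```text
t: 5.4
tcp_pos: [0.4865, 0.0226, 0.1115]
tcp_rot: [0.0, 0.016, 1.0, 0.0]
wrist_force: [1.3, -0.8, 0.7]
opening: 0.0209
```

```bash
python3 - <<'E'
from h import *
s=arm.sense(); print(s['tcp_pos'],s['tcp_rot'],s['wrist_force'],s['opening'])
snap('wrist','wr4')
E
```

```text
[0.48654176 0.02259934 0.11151406] [2.35022523e-04 1.59048909e-02 9.99873480e-01 5.74904715e-05] [ 1.30774492 -0.76117805  0.69620964] 0.020925825953468733
```

View pics/wr4.png

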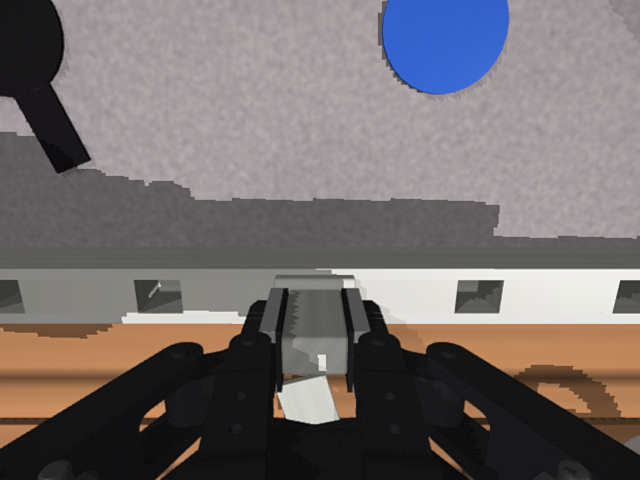

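Emit:
{"op": "carry_out", "data": {
  "rows": [0, 0, 0.015, 0, 0, 0, 0, 0, 0.017, 0, 0, 0, 0.001, 0.02, 0, 0, 0, 0, 0.001, 0.03, 0, 0, 0, 0, 0, 0.02, 0, 0, 0, 0]
}}

```text
t: 5.95
tcp_pos: [0.488, 0.0944, 0.1431]
tcp_rot: [-0.0, 0.015, 1.0, 0.0]
wrist_force: [-0.8, -0.4, 0.1]
opening: 0.0213
```

Emit:
{"op": "carry_out", "data": {
  "rows": [0, 0, 0, 0, 0, 0, 0, 0, 0, 0, 0, 0, 0, 0, 0, 0, 0, 0]
}}

```text
t: 6.25
tcp_pos: [0.4882, 0.0912, 0.1431]
tcp_rot: [-0.0, 0.017, 1.0, -0.0]
wrist_force: [0.4, -0.7, -1.2]
opening: 0.021
```

```bash
python3 - <<'E'
from h import *
s=arm.sense(); print(s['tcp_pos'],s['tcp_rot'],s['wrist_force'],s['opening'])
snap('wrist','wr5')
f=np.load('wr2.npz'); s2=dict(tcp_pos=f['p'],tcp_rot=f['r'])
for u,v in [(152,216),(234,216),(396,215),(477,214)]: print('notch',w('wrist',u,v,z=.1,s=s2).round(4))
E
```

```text
[0.4882214  0.09121746 0.14310091] [-2.35340115e-04  1.67275542e-02  9.99860006e-01 -3.19814968e-04] [ 0.41913208 -0.72764903 -1.20970251] 0.02104139332318706
notch [ 0.4831 -0.1167  0.1   ]
notch [ 0.4852 -0.046   0.1   ]
notch [0.4886 0.0936 0.1   ]
notch [0.4899 0.1633 0.1   ]
```

View pics/wr5.png

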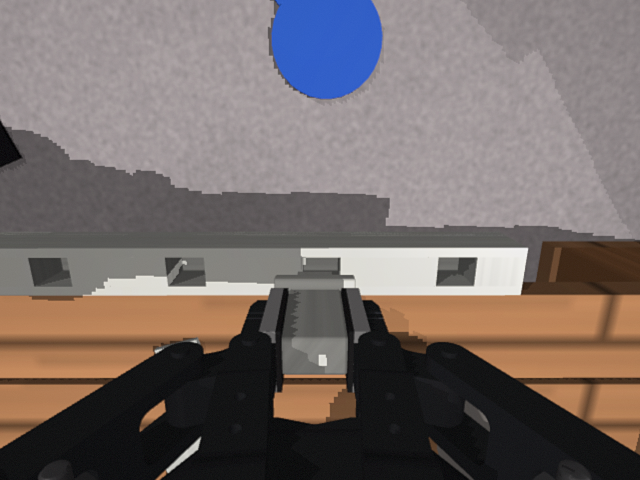

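Emit:
{"op": "carry_out", "data": {
  "rows": [0, 0, 0, 0, 0, 0, 0, 0, 0, 0, 0, 0, 0, 0, 0, 0, 0, 0]
}}

```text
t: 6.6
tcp_pos: [0.4884, 0.0923, 0.1434]
tcp_rot: [0.0, 0.016, 1.0, 0.0]
wrist_force: [0.1, -0.9, -0.3]
opening: 0.021
```

Emit:
{"op": "carry_out", "data": {
  "rows": [0, 0.0005, -0.01, 0, 0, 0, 0, 0, -0.008, 0, 0, 0, 0, 0, -0.006, 0, 0, 0, 0, 0, -0.004, 0, 0, 0, 0, 0, -0.003, 0, 0, 0]
}}

```text
t: 7.1
tcp_pos: [0.4881, 0.0931, 0.1117]
tcp_rot: [-0.0, 0.016, 1.0, -0.0]
wrist_force: [-1.0, 0.6, -0.2]
opening: 0.0212
```

Emit:
{"op": "carry_out", "data": {
  "rows": [0, 0, -0.001, 0, 0, 0, 0, 0, 0, 0, 0, 0, 0, 0, 0, 0, 0, 0]
}}

```text
t: 7.4
tcp_pos: [0.4885, 0.0932, 0.1115]
tcp_rot: [0.0, 0.016, 1.0, 0.0]
wrist_force: [-0.3, 0.1, 0.3]
opening: 0.0211
```

```bash
python3 - <<'E'
from h import *
s=arm.sense(); print(s['tcp_pos'],s['tcp_rot'],s['wrist_force'],s['opening'])
snap('wrist','wr6')
E
```

```text
[0.48853431 0.09315787 0.11150033] [2.63175208e-04 1.58941941e-02 9.99873638e-01 1.12840659e-04] [-0.32396279  0.06854516  0.31859318] 0.02108624412432201
```

View pics/wr6.png

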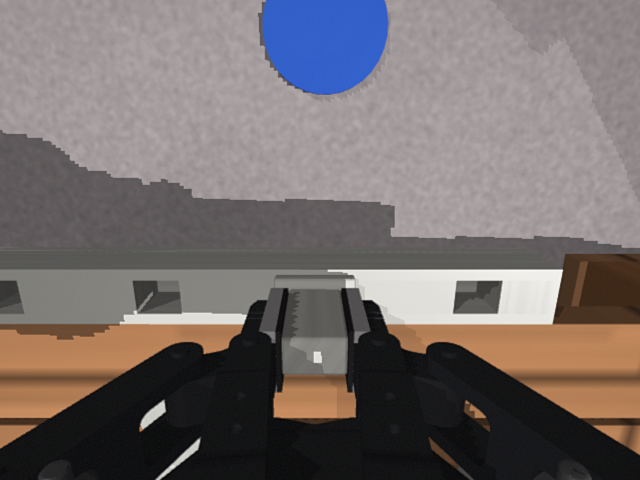

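Emit:
{"op": "carry_out", "data": {
  "rows": [0, 0, 0, 0, 0, 0, 0, 0, 0, 0, 0, 0, 0, 0, 0, 0, 0, 0, 0, 0, 0, 0, 0, 0, 0, 0, 0, 0, 0, 0],
  "grip": 100
}}

```text
t: 7.95
tcp_pos: [0.4883, 0.0931, 0.1114]
tcp_rot: [0.0, 0.016, 1.0, 0.0]
wrist_force: [-0.1, -0.4, -0.4]
opening: 0.0853
```

Emit:
{"op": "carry_out", "data": {
  "rows": [0, 0, 0.03, 0, 0, 0, 0, 0, 0.04, 0, 0, 0, 0, 0, 0.04, 0, 0, 0, 0, 0, 0.02, 0, 0, 0, 0.01, -0.04, 0, 0, 0, 0]
}}

```text
t: 8.45
tcp_pos: [0.4998, 0.0591, 0.245]
tcp_rot: [0.003, 0.011, 1.0, 0.002]
wrist_force: [0.1, -1.0, 0.1]
opening: 0.0856
```

Emit:
{"op": "carry_out", "data": {
  "rows": [0.04, -0.025, 0, 0, 0, 0, 0.04, 0, 0, 0, 0, 0, 0, 0, 0, 0, 0, 0, 0, 0, 0, 0, 0, 0, 0, 0, 0, 0, 0, 0],
  "grip": 0
}}

```text
t: 8.95
tcp_pos: [0.5776, 0.0285, 0.2412]
tcp_rot: [-0.0, 0.016, 1.0, 0.0]
wrist_force: [-0.9, 0.5, -0.4]
opening: 0.0124
```

```bash
python3 - <<'E'
from h import *
s=arm.sense(); print(s['q'],s['tcp_pos'],s['tcp_rot'],s['wrist_force'],s['opening'])
snap('wrist','wr7');snap('scene','sc7');snap('top','top7')
for c in ['scene','top']:
  print([(np.round(m['uv']),round(m['confidence'],2)) for m in arm.mark_of('stop_grip',c)][:4])
im=cv2.imread('pics/sc7.png');cv2.imwrite('pics/sc7c.png',cv2.resize(im[150:350,230:450],None,fx=3,fy=3))
E
```

```text
[-0.52312443  0.1701763   0.48532981  1.63714384 -0.08129516  1.35506262
  1.51335591] [0.57755637 0.02845801 0.24123353] [-3.88187189e-04  1.55823288e-02  9.99878503e-01  1.37038069e-04] [-0.89804187  0.51314393 -0.4113067 ] 0.012387931390253718
[(array([368., 251.]), 0.87), (array([281., 263.]), 0.55)]
[]
```

View pics/wr7.png

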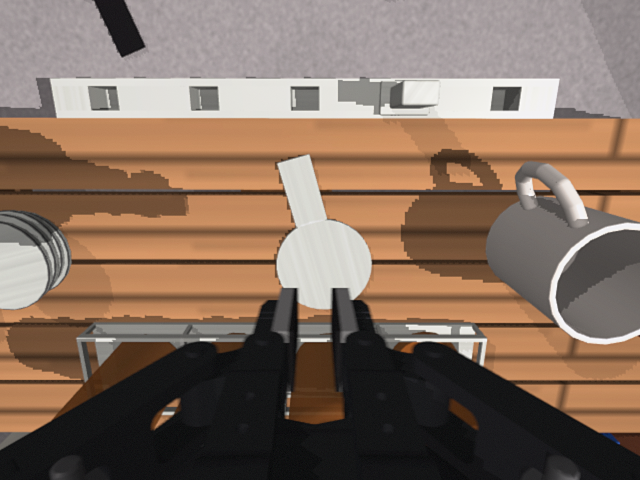

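View pics/sc7c.png

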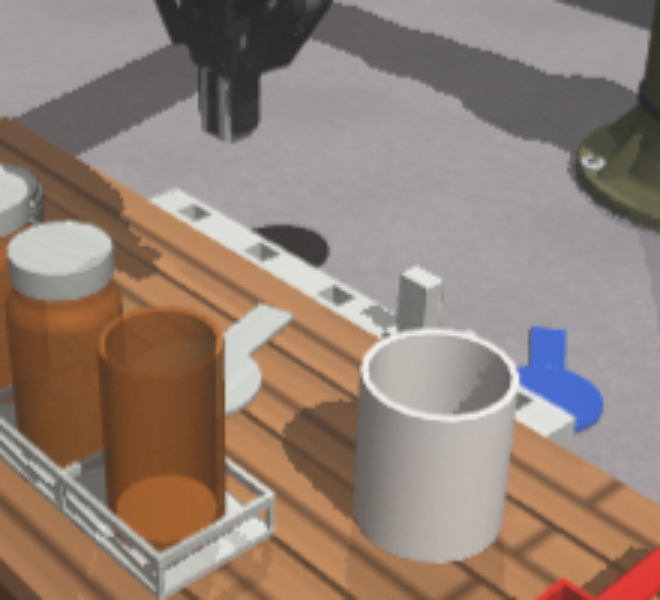

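```bash
cat > kin.py <<'E'
import numpy as np
from scipy.spatial.transform import Rotation as R
from scipy.optimize import least_squares
def fk(q,p,sg):
    # p: o1..o7 offsets, d1,d3,a3,d5,a5,d7,a7
    s1,s3,s5,s7=sg
    d1,d3,a3,d5,a5,d7,a7=p[:7]; o=p[7:14]
    q=q+o
    z=lambda a:R.from_euler('z',a).as_matrix(); y=lambda a:R.from_euler('y',a).as_matrix()
    M=z(s1*q[0]); P=np.array([0,0,d1]); pts=[P]
    M=M@y(q[1]); M=M@z(s3*q[2]); P=P+M@[a3,0,d3]; pts.append(P)
    M=M@y(q[3]); P=P+M@[-a3,0,0]; M=M@z(s5*q[4]); P=P+M@[a5,0,d5]; pts.append(P)
    M=M@y(q[5]); P=P+M@[a7,0,0]; pts.append(P); M=M@z(s7*q[6]); P=P+M@[0,0,d7]; pts.append(P)
    return P,M,pts
E
cat > fit.py <<'E'
from kin import *
import itertools
S=[([-1.32489898,0.32164891,-0.07008619,1.45141665,0.02260442,1.37081498,-0.05693385],[0.1492715,0.63219463,0.23046626],[-4.07645147e-05,1.15642699e-01,9.93290593e-01,-7.49563094e-04]),
([-0.54825315,-0.07339452,0.43584292,1.78190816,0.03245817,1.42510162,1.41281048],[0.48480112,0.01732138,0.2819066],[6.77409477e-04,1.99332550e-02,9.99800963e-01,-4.90145346e-04]),
([-0.55280307,-0.07210033,0.42822651,1.7822893,0.03005768,1.42509018,1.41151633],[0.48420848,0.02401605,0.2812854],[-6.81771698e-05,1.46758658e-02,9.99892298e-01,8.11117600e-05]),
([-0.52312443,0.1701763,0.48532981,1.63714384,-0.08129516,1.35506262,1.51335591],[0.57755637,0.02845801,0.24123353],[-3.88187189e-04,1.55823288e-02,9.99878503e-01,1.37038069e-04])]
best=[]
for sg in itertools.product([1,-1],repeat=4):
  for o7 in [0,np.pi/2,np.pi,-np.pi/2]:
    def f(x):
        p=np.zeros(14); p[:7]=x[:7]; p[13]=o7; p[7]=x[7]
        e=[]
        for q,t,r in S:
            P,M,_=fk(np.array(q),p,sg); r=np.array(r); G=R.from_quat(r[[1,2,3,0]])
            e+=list(P-t)+list((G.inv()*R.from_matrix(M)).as_rotvec()*.3)
        return np.array(e+list((x-x0)*1e-4))
    x0=np.array([.33,.4,0,.4,0,.3,0,0])
    s=least_squares(f,x0); best.append((s.cost,sg,o7,s.x))
best.sort(key=lambda b:b[0])
for b in best[:3]: print(b[0],b[1],b[2],b[3].round(4))
E
python3 fit.py
```

```text
0.0002949602419962339 (-1, -1, -1, -1) -1.5707963267948966 [ 3.2862  0.4527  0.0121  0.4393 -0.0691  3.4736 -0.054   0.0346]
0.0004338569538806027 (-1, -1, -1, -1) 1.5707963267948966 [-7.9485 -0.476   0.1373  0.2909  0.0591 -8.6603  0.9469  3.1753]
0.0019139382314064498 (-1, -1, 1, -1) -1.5707963267948966 [-0.1107  0.435   0.0061  0.4869 -0.07    0.0464 -0.0144  0.0358]
```

```bash
python3 - <<'E'
from h import *
f=np.load('wr7.npz'); s=dict(tcp_pos=f['p'],tcp_rot=f['r']); P=cloud('wrist',f['d'],s)
for u,v in [(324,264),(293,158),(303,98),(404,98)]: print((u,v),w('wrist',u,v,z=.103 if v>100 and v!=98 else .1,s=s).round(4))
f=np.load('top7.npz'); P=cloud('top',f['d'])
g=f['im'].astype(int)
E
```

```text
(324, 264) [0.6092 0.0343 0.103 ]
(293, 158) [0.5278 0.0142 0.103 ]
(303, 98) [0.4874 0.0229 0.1   ]
(404, 98) [0.4897 0.093  0.1   ]
```

Emit:
{"op": "carry_out", "data": {
  "rows": [0.012, 0.002, -0.04, 0, 0, 0, 0, 0, -0.04, 0, 0, 0, 0, 0, -0.03, 0, 0, 0, 0, 0, -0.015, 0, 0, 0, 0, 0, 0, 0, 0, 0]
}}

```text
t: 9.7
tcp_pos: [0.5888, 0.0302, 0.1146]
tcp_rot: [-0.002, 0.016, 1.0, -0.0]
wrist_force: [-1.2, -0.2, -0.5]
opening: 0.0002
```

Emit:
{"op": "carry_out", "data": {
  "rows": [0, 0, -0.005, 0, 0, 0, 0, 0, 0, 0, 0, 0, 0, 0, 0, 0, 0, 0]
}}

```text
t: 10.0
tcp_pos: [0.5913, 0.0302, 0.1128]
tcp_rot: [0.001, 0.016, 1.0, 0.0]
wrist_force: [-0.7, -0.6, -0.7]
opening: 0.0003
```

Emit:
{"op": "carry_out", "data": {
  "rows": [0, 0, -0.003, 0, 0, 0, 0, 0, 0, 0, 0, 0]
}}

```text
t: 10.2
tcp_pos: [0.5904, 0.0302, 0.1085]
tcp_rot: [0.0, 0.016, 1.0, 0.0]
wrist_force: [-0.4, 0.5, 0.7]
opening: 0.0001
```

Emit:
{"op": "carry_out", "data": {
  "rows": [0, 0, -0.003, 0, 0, 0, 0, 0, 0, 0, 0, 0, 0, 0, 0, 0, 0, 0]
}}

```text
t: 10.5
tcp_pos: [0.5902, 0.0301, 0.1052]
tcp_rot: [-0.0, 0.016, 1.0, 0.0]
wrist_force: [0.3, 0.2, -0.2]
opening: 0.0002
```

Emit:
{"op": "carry_out", "data": {
  "rows": [0, 0, -0.002, 0, 0, 0, 0, 0, 0, 0, 0, 0, 0, 0, 0, 0, 0, 0]
}}

```text
t: 10.8
tcp_pos: [0.5903, 0.0301, 0.1033]
tcp_rot: [-0.0, 0.016, 1.0, 0.0]
wrist_force: [0.3, -0.2, -0.3]
opening: 0.0001
```

Emit:
{"op": "carry_out", "data": {
  "rows": [0, 0, -0.002, 0, 0, 0, 0, 0, 0, 0, 0, 0, 0, 0, 0, 0, 0, 0]
}}

```text
t: 11.1
tcp_pos: [0.5911, 0.0302, 0.1031]
tcp_rot: [0.001, 0.016, 1.0, 0.0]
wrist_force: [-2.2, 0.7, 7.9]
opening: -0.0
```

Emit:
{"op": "carry_out", "data": {
  "rows": [-0.008, -0.002, 0, 0, 0, 0, -0.012, -0.0025, 0, 0, 0, 0, -0.012, -0.0025, 0, 0, 0, 0, -0.01, -0.002, 0, 0, 0, 0, -0.006, -0.001, 0, 0, 0, 0]
}}

```text
t: 11.6
tcp_pos: [0.5437, 0.0201, 0.1031]
tcp_rot: [0.002, 0.016, 1.0, 0.001]
wrist_force: [1.5, 0.1, 5.6]
opening: -0.0002
```

```bash
python3 - <<'E'
from h import *
s=arm.sense(); print(s['tcp_pos'],s['tcp_rot'],s['wrist_force'],s['opening'])
snap('wrist','wr8')
E
```

```text
[0.54368369 0.02006822 0.10312594] [2.25059217e-03 1.60399252e-02 9.99868654e-01 5.74800432e-04] [1.52185354 0.12579115 5.56166224] -0.00020493702696043208
```

View pics/wr8.png

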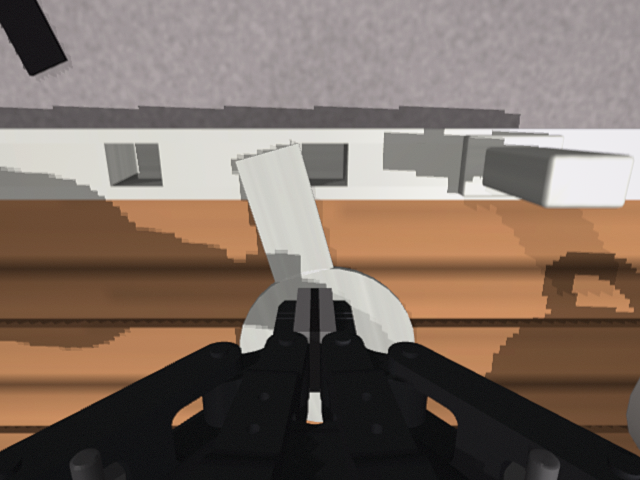

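Emit:
{"op": "carry_out", "data": {
  "rows": [-0.008, -0.002, 0, 0, 0, 0, -0.012, -0.0025, 0, 0, 0, 0, -0.012, -0.0025, 0, 0, 0, 0, -0.008, -0.002, 0, 0, 0, 0, 0, 0, 0, 0, 0, 0]
}}

```text
t: 12.15
tcp_pos: [0.5027, 0.011, 0.1031]
tcp_rot: [0.001, 0.016, 1.0, 0.001]
wrist_force: [-2.8, 0.2, 10.0]
opening: 0.0001
```

Emit:
{"op": "carry_out", "data": {
  "rows": [0, 0, 0, 0, 0, 0, 0, 0, 0, 0, 0, 0]
}}

```text
t: 12.35
tcp_pos: [0.5027, 0.011, 0.1031]
tcp_rot: [0.001, 0.016, 1.0, 0.0]
wrist_force: [-3.5, -1.6, 10.8]
opening: 0.0002
```

```bash
python3 - <<'E'
from h import *
s=arm.sense(); print(s['tcp_pos'],s['tcp_rot'],s['wrist_force'],s['q'])
snap('wrist','wr9')
E
```

```text
[0.50274126 0.01098616 0.10306935] [5.93422849e-04 1.60154753e-02 9.99871469e-01 4.44738384e-04] [-3.48678253 -1.61574689 10.84358329] [-0.52839368  0.11633268  0.48353728  1.98127184 -0.06294185  1.05683079
  1.52202925]
```

View pics/wr9.png

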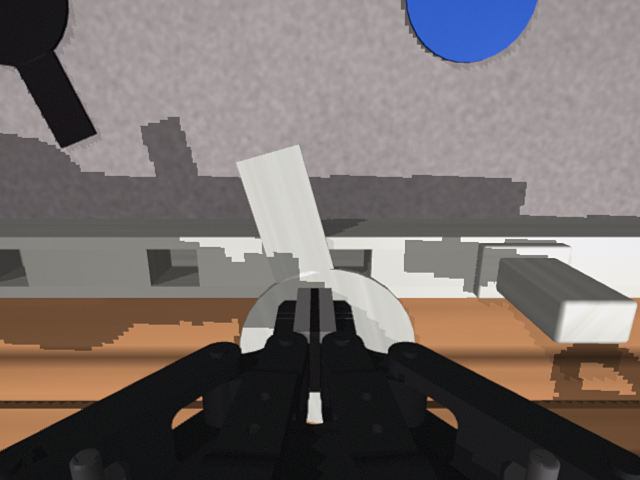

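```bash
python3 - <<'E'
from h import *
for u,v,z in [(269,153,.103),(238,161,.103),(299,146,.103),(290,237,.1),(342,266,.103),(174,266,.1)]: print((u,v),w('wrist',u,v,z=z).round(4))
E
```

```text
(269, 153) [ 0.4409 -0.0039  0.103 ]
(238, 161) [ 0.4434 -0.0154  0.103 ]
(299, 146) [0.4388 0.0071 0.103 ]
(290, 237) [0.4736 0.0019 0.1   ]
(342, 266) [0.4853 0.0219 0.103 ]
(174, 266) [ 0.4841 -0.0454  0.1   ]
```

Emit:
{"op": "carry_out", "data": {
  "rows": [-0.004, -0.001, 0, 0, 0, 0, -0.004, -0.001, 0, 0, 0, 0, 0, 0, 0, 0, 0, 0, 0, 0, 0.003, 0, 0, 0, 0, 0, 0.003, 0, 0, 0]
}}

```text
t: 12.9
tcp_pos: [0.4938, 0.009, 0.1073]
tcp_rot: [-0.0, 0.016, 1.0, -0.0]
wrist_force: [-0.2, -0.5, -0.1]
opening: 0.0001
```

Emit:
{"op": "carry_out", "data": {
  "rows": [0, 0, 0.03, 0, 0, 0, 0, 0, 0.04, 0, 0, 0, 0, 0, 0.04, 0, 0, 0, 0, 0, 0.03, 0, 0, 0, 0, 0, 0, 0, 0, 0],
  "grip": 30
}}

```text
t: 13.4
tcp_pos: [0.4966, 0.0092, 0.2518]
tcp_rot: [0.004, 0.016, 1.0, 0.001]
wrist_force: [-0.6, -0.6, 0.7]
opening: 0.0257
```

Emit:
{"op": "carry_out", "data": {
  "rows": [0, 0, 0, 0, 0, 0, 0, 0, 0, 0, 0, 0]
}}

```text
t: 13.6
tcp_pos: [0.4933, 0.0091, 0.2458]
tcp_rot: [-0.001, 0.016, 1.0, -0.0]
wrist_force: [-0.6, -0.1, -0.1]
opening: 0.0257
```

```bash
python3 - <<'E'
from h import *
s=arm.sense(); print(s['tcp_pos'],s['tcp_rot'],s['wrist_force'],s['q'])
snap('wrist','wr10'); snap('scene','sc10')
f=np.load('wr10.npz'); P=cloud('wrist',f['d'],s)
np.save('P10.npy',P)
E
```

```text
[0.4933417  0.00907261 0.2458347 ] [-1.34305648e-03  1.58879701e-02  9.99872850e-01 -2.27054662e-04] [-0.59297364 -0.0695429  -0.14054569] [-0.55355086 -0.03502605  0.47336613  1.82022317  0.01654153  1.35529295
  1.45500421]
```

View pics/wr10.png

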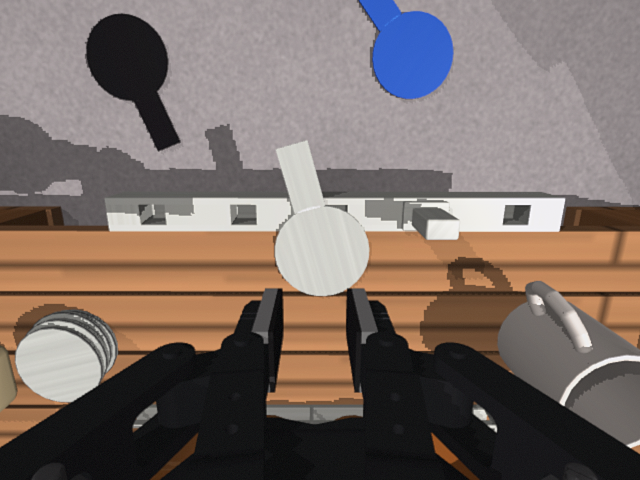

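View pics/sc10.png

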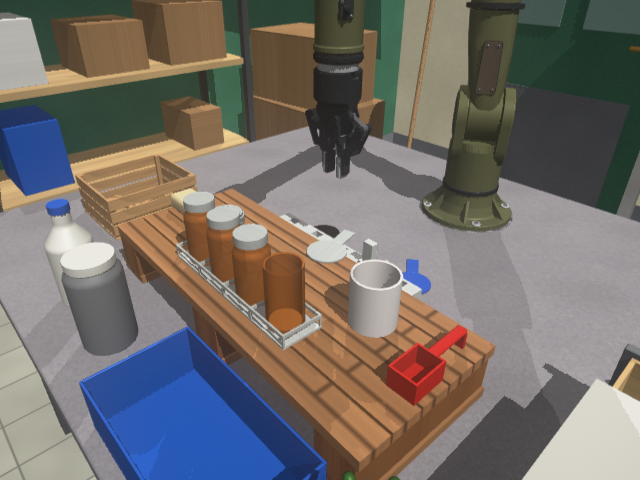

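Emit:
{"op": "carry_out", "data": {
  "rows": [-0.005, -0.03, 0.02, 0, 0, -0.12, -0.005, -0.03, 0.02, 0, 0, -0.12, -0.005, -0.03, 0.02, 0, 0, -0.12, -0.005, -0.03, 0.0, 0, 0, -0.12, 0, 0, 0, 0.12, -0.07, 0]
}}

```text
t: 14.2
tcp_pos: [0.4751, -0.1111, 0.3068]
tcp_rot: [0.019, 0.253, 0.965, 0.067]
wrist_force: [0.4, 0.2, -1.1]
opening: 0.0255
```

Emit:
{"op": "carry_out", "data": {
  "rows": [0, 0, 0, 0.12, -0.07, 0, 0, 0, 0, 0.12, -0.07, 0, 0, 0, 0, 0, 0, 0, 0, 0, 0, 0, 0, 0]
}}

```text
t: 14.6
tcp_pos: [0.4737, -0.1112, 0.3065]
tcp_rot: [0.055, 0.249, 0.946, 0.199]
wrist_force: [0.2, 0.4, -0.2]
opening: 0.0256
```

```bash
python3 - <<'E'
from h import *
s=arm.sense(); print(s['tcp_pos'].tolist(),s['tcp_rot'].tolist(),s['q'].tolist())
f=np.load('wr10.npz'); s=dict(tcp_pos=f['p'],tcp_rot=f['r'])
for u,v in [(322,250),(292,145)]: print(w('wrist',u,v,z=.103,s=s).round(4))
print(w('wrist',300,192,z=.1,s=s).round(4))
print('jar top', w('top',200+212/3,110+85/3,z=.208))
for u,v in [(229/1,0)]: pass
E
```

```text
[0.4737054785264126, -0.1112473712531403, 0.30648123318883436] [0.054784309547967563, 0.2486369042232366, 0.9463756853547013, 0.19887541691988248] [-0.3676827909762431, -0.17061230134546007, 0.7623175091045883, 1.83919999508374, -0.2998028177272613, 1.37694925506268, 1.498524737954577]
[0.515  0.0139 0.103 ]
[ 0.4348 -0.0056  0.103 ]
[ 0.4695 -0.0014  0.1   ]
jar top [0.69060338 0.11071648 0.208     ]
```

```bash
cat > fit2.py <<'E'
from kin import *
import re,itertools
src=open('fit.py').read(); exec(src[src.index('S=['):src.index('best=')])
S+=[([-0.52839368,0.11633268,0.48353728,1.98127184,-0.06294185,1.05683079,1.52202925],[0.50274126,0.01098616,0.10306935],[5.93422849e-04,1.60154753e-02,9.99871469e-01,4.44738384e-04]),
([-0.55355086,-0.03502605,0.47336613,1.82022317,0.01654153,1.35529295,1.45500421],[0.4933417,0.00907261,0.2458347],[-1.34305648e-03,1.58879701e-02,9.99872850e-01,-2.27054662e-04]),
([-0.3676827909762431,-0.17061230134546007,0.7623175091045883,1.83919999508374,-0.2998028177272613,1.37694925506268,1.498524737954577],[0.4737054785264126,-0.1112473712531403,0.30648123318883436],[0.054784309547967563,0.2486369042232366,0.9463756853547013,0.19887541691988248])]
def fit(sg,o7,verbose=0):
    x0=np.zeros(14); x0[:7]=[.33,.4,0,.4,0,.25,0]; x0[13]=o7
    def res(x):
        e=[]
        for q,t,r in S:
            P,M,_=fk(np.array(q),x,sg); r=np.array(r); G=R.from_quat(r[[1,2,3,0]])
            e+=list(P-t)+list((G.inv()*R.from_matrix(M)).as_rotvec()*.3)
        return np.array(e)
    s=least_squares(lambda x:np.r_[res(x),(x-x0)*1e-4],x0)
    return np.sqrt((res(s.x)**2).mean()),s.x,res(s.x)
if __name__=='__main__':
    out=[]
    for sg in itertools.product([1,-1],repeat=4):
        for o7 in [0,np.pi/2,np.pi,-np.pi/2]:
            out.append((*fit(sg,o7)[:2],sg,o7))
    out.sort(key=lambda b:b[0])
    for b in out[:3]: print(b[0],b[2],b[3],b[1].round(4))
E
python3 fit2.py
```

```text
0.0012539084003604455 (-1, -1, -1, -1) -1.5707963267948966 [ 2.4800e-01  4.5140e-01  1.1600e-02  5.0710e-01  1.1200e-02  3.4900e-01
 -6.1000e-03  3.2900e-02 -1.3500e-02  9.5000e-03  1.5000e-03  6.7000e-03
  1.2500e-02 -1.5308e+00]
0.0012539084003742112 (-1, -1, -1, -1) 0 [ 2.4800e-01  4.5140e-01  1.1600e-02  5.0710e-01  1.1200e-02  3.4900e-01
 -6.1000e-03  3.2900e-02 -1.3500e-02  9.5000e-03  1.5000e-03  6.7000e-03
  1.2500e-02 -1.5308e+00]
0.0012539084003821907 (-1, -1, -1, -1) 3.141592653589793 [ 2.4800e-01  4.5140e-01  1.1600e-02  5.0710e-01  1.1200e-02  3.4900e-01
 -6.1000e-03  3.2900e-02 -1.3500e-02  9.5000e-03  1.5000e-03  6.7000e-03
  1.2500e-02  4.7523e+00]
```

```bash
cat > ik.py <<'E'
from fit2 import *
_,X,_r=fit((-1,-1,-1,-1),-np.pi/2)
sg=(-1,-1,-1,-1)
lo=np.array([-2.86,-.3,-1.38,.06,-1.56,.09,-2.69]);hi=np.array([2.86,2.09,1.24,2.45,4.7,2.05,2.69])
def Rt(phi,up=1):
    z=np.array([np.cos(phi),np.sin(phi),0]); y=np.array([0,0,up*1.]); return np.c_[np.cross(y,z),y,z]
def ik(p,M,q0=None,n=30,seed=0):
    rng=np.random.default_rng(seed); best=None
    starts=[q0] if q0 is not None else [rng.uniform(lo,hi) for _ in range(n)]
    sols=[]
    for q in starts:
        def f(q):
            P,m,_=fk(q,X,sg); return np.r_[(P-p),(R.from_matrix(M).inv()*R.from_matrix(m)).as_rotvec()*.3]
        s=least_squares(f,np.clip(q,lo+1e-3,hi-1e-3),bounds=(lo,hi))
        sols.append((np.abs(s.fun).max(),s.x))
    sols.sort(key=lambda a:a[0]); return sols
E
cat > t.py <<'E'
from ik import *
print(np.abs(_r).max())
q=np.array(S[-1][0])
def path(phi,up,tgt,q):
    # tcp from current to tgt and orient slerp
    from scipy.spatial.transform import Slerp
    P0=np.array(S[-1][1]); r=np.array(S[-1][2]); r0=R.from_quat(r[[1,2,3,0]])
    sl=Slerp([0,1],R.concatenate([r0,R.from_matrix(Rt(phi,up))]))
    for k in np.linspace(0,1,21)[1:]:
        e,q=ik(P0+(tgt-P0)*k,sl(k).as_matrix(),q)[0]
    return e,q
for deg in [0,20,40,50,60,70,80,90]:
    ph=np.radians(deg); G=np.array([.447,0,.103]); z=np.array([np.cos(ph),np.sin(ph),0])
    for up in [1,-1]:
        e,qq=path(ph,up,G+z*.019-z*.05,q); s=ik(G+z*.019,Rt(ph,up),n=15)
        print(deg,up,'path',round(e,4),qq.round(2),'| glob',[round(a[0],4) for a in s[:3]],s[0][1].round(2))
E
python3 t.py
```

```text
Traceback (most recent call last):
  File "t.py", line 2, in <module>
    print(np.abs(_r).max())
                 ^^
NameError: name '_r' is not defined
```

```bash
sed -i 's/^print(np.abs(_r).*$//' t.py; time python3 t.py
```

```text
Still running in the background as job /tmp/bash_jobs.1000/d0ca9d1bfd9e (pid 1383). You'll get a notice when it ends.
```

```bash
sleep 5; cat /tmp/bash_jobs.1000/d0ca9d1bfd9e/stdout; nproc; cat /tmp/bash_jobs.1000/d0ca9d1bfd9e/stderr
```

```text
4
```

```bash
cat > t2.py <<'E'
from ik import *
from scipy.spatial.transform import Slerp
def seg(P0,r0,P1,r1,q,n):
    sl=Slerp([0,1],R.concatenate([r0,r1])); em=0
    for k in np.linspace(0,1,n+1)[1:]:
        e,q=ik(P0+(P1-P0)*k,sl(k).as_matrix(),q,25); em=max(em,e)
    return em,q
q0=np.array(S[-1][0]); P0=np.array(S[-1][1]); r=np.array(S[-1][2]); r0=R.from_quat(r[[1,2,3,0]])
for up in [1,-1]:
  for deg in [50,55,60,65,70,75]:
    ph=np.radians(deg); z=np.array([np.cos(ph),np.sin(ph),0]); G=np.array([.447,-.002,.103])
    rt=R.from_matrix(Rt(ph,up)); q=q0.copy(); rs=r0
    if up<0: q[6]-=np.pi; rs=R.from_matrix(fk(q,X,sg)[1])
    A=G+z*(.019-.10)+[0,0,.1]; B=G+z*(.019-.10); C=G+z*.019; D=C+[0,0,.15]; E=C+[.175,.097,.12]; F=E-[0,0,.015]
    print('up',up,'phi',deg)
    for nm,a,b,ra,rb,n in [('A',P0,A,rs,rt,14),('B',A,B,rt,rt,3),('C',B,C,rt,rt,3),('D',C,D,rt,rt,4),('E',D,E,rt,rt,5)]:
        e,q=seg(a,b-0,b,rb,q,n) if 0 else seg(a,ra,b,rb,q,n)
        print(nm,round(e,4),q.round(2),'elbow',fk(q,X,sg)[2][1].round(2),'wr',fk(q,X,sg)[2][3].round(2),flush=True)
E
time timeout 500 python3 t2.py 2>/dev/null
```

```text
up 1 phi 50
A 0.0001 [ 1.37  0.37 -0.29  2.39 -1.14  1.65  2.69] elbow [ 0.03 -0.16  0.67] wr [ 0.17 -0.33  0.2 ]
B 0.0001 [ 1.87  0.88 -0.76  2.33 -0.81  1.21  2.66] elbow [-0.11 -0.33  0.54] wr [ 0.17 -0.33  0.1 ]
C 0.0 [ 1.81  1.04 -0.92  2.39 -0.9   0.92  2.69] elbow [-0.09 -0.38  0.47] wr [ 0.23 -0.25  0.1 ]
D 0.0012 [ 2.11  0.73 -1.38  2.45 -1.05  1.06  2.39] elbow [-0.15 -0.26  0.59] wr [ 0.24 -0.26  0.25]
E 0.0 [ 1.47  0.99 -1.26  2.24 -1.36  0.65  2.65] elbow [ 0.04 -0.37  0.5 ] wr [ 0.41 -0.16  0.22]
up 1 phi 55
A 0.0001 [ 1.11  0.4  -0.07  2.31 -1.14  1.74  2.69] elbow [ 0.07 -0.16  0.66] wr [ 0.2  -0.35  0.2 ]
B 0.0001 [ 1.71  0.83 -0.67  2.26 -0.84  1.32  2.67] elbow [-0.05 -0.33  0.55] wr [ 0.2  -0.35  0.1 ]
C 0.0 [ 1.66  0.94 -0.84  2.33 -0.94  1.06  2.69] elbow [-0.04 -0.36  0.51] wr [ 0.26 -0.27  0.1 ]
D 0.0 [ 1.93  0.54 -1.2   2.39 -1.13  1.28  2.45] elbow [-0.08 -0.22  0.64] wr [ 0.26 -0.27  0.25]
E 0.0 [ 1.35  0.83 -1.11  2.18 -1.34  0.86  2.56] elbow [ 0.07 -0.33  0.55] wr [ 0.43 -0.18  0.22]
up 1 phi 60
A 0.0001 [ 0.92  0.44  0.08  2.23 -1.13  1.82  2.69] elbow 
[... 4393 characters left out ...]
57] elbow [ 0.15 -0.07  0.67] wr [ 0.33 -0.31  0.25]
E 0.0 [ 0.36  0.55  0.02  1.97 -1.53  1.61 -0.67] elbow [ 0.22 -0.09  0.63] wr [ 0.51 -0.22  0.22]
up -1 phi 75
A 0.0 [ 0.55  0.59  0.36  2.   -1.1   2.04 -0.45] elbow [ 0.21 -0.14  0.62] wr [ 0.34 -0.42  0.2 ]
B 0.0 [ 0.57  0.8   0.33  1.96 -1.09  1.98 -0.28] elbow [ 0.27 -0.19  0.56] wr [ 0.34 -0.42  0.1 ]
C 0.0 [ 0.46  0.74  0.27  2.09 -1.21  1.86 -0.29] elbow [ 0.27 -0.15  0.58] wr [ 0.36 -0.32  0.1 ]
D 0.0 [ 0.43  0.4   0.3   2.14 -1.23  1.93 -0.58] elbow [ 0.16 -0.08  0.66] wr [ 0.36 -0.32  0.25]
E 0.0 [ 0.25  0.59  0.14  1.9  -1.51  1.72 -0.7 ] elbow [ 0.25 -0.07  0.62] wr [ 0.54 -0.22  0.22]
real	0m5.337s
user	0m3.797s
sys	0m0.227s
```

Emit:
{"op": "carry_out", "data": {
  "rows": [-0.008, 0.005, -0.006, 0.124, -0.0715, 0, -0.008, 0.005, -0.006, 0.124, -0.0715, 0, -0.008, 0.005, -0.006, 0.124, -0.0715, 0, -0.008, 0.005, -0.006, 0.124, -0.0715, 0],
  "grip": 40
}}

```text
t: 15.0
tcp_pos: [0.4425, -0.0897, 0.2844]
tcp_rot: [0.128, 0.221, 0.851, 0.46]
wrist_force: [0.3, 1.2, -3.2]
opening: 0.0342
```

Emit:
{"op": "carry_out", "data": {
  "rows": [-0.008, 0.005, -0.006, 0.124, -0.0715, 0, -0.008, 0.005, -0.006, 0.124, -0.0715, 0, -0.008, 0.005, -0.006, 0.124, -0.0715, 0, -0.008, 0.005, -0.006, 0.124, -0.0715, 0, 0, 0, 0, 0, 0, 0]
}}

```text
t: 15.5
tcp_pos: [0.4131, -0.0699, 0.2575]
tcp_rot: [0.169, 0.189, 0.709, 0.658]
wrist_force: [-0.4, -0.8, 0.9]
opening: 0.0341
```

```bash
python3 - <<'E'
from h import *
s=arm.sense(); print(s['tcp_pos'].tolist(),s['tcp_rot'].tolist(),s['q'].tolist()); q=s['tcp_rot']
print(R.from_quat(q[[1,2,3,0]]).as_matrix().round(3))
snap('scene','sc11')
E
```

```text
[0.4131277322022545, -0.06987521464498334, 0.2575133191844278] [0.16902968476750935, 0.18949894429309055, 0.7089502853328419, 0.6579579080045187] [0.1590858395156213, 0.44518306932542384, 0.8871788416297122, 2.2154098458420926, -1.296265070452802, 2.0410970108830866, 2.6674294430707466]
[[-0.871  0.046  0.489]
 [ 0.491  0.062  0.869]
 [ 0.01   0.997 -0.077]]
```

View pics/sc11.png

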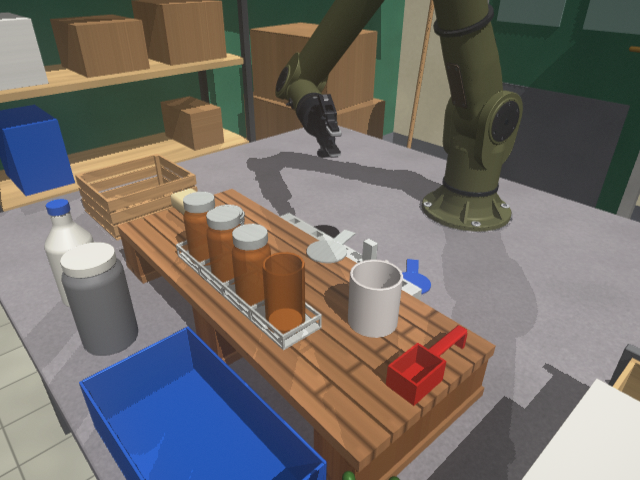

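```bash
cat > t3.py <<'E'
from ik import *
import ik
from scipy.spatial.transform import Slerp
from plant import arm
s=arm.sense(); r=s['tcp_rot']
S.append((s['q'].tolist(),s['tcp_pos'].tolist(),r.tolist()))
f=fit(sg,-np.pi/2); ik.X=f[1]; np.save('X.npy',f[1]); print('rms',f[0],np.abs(f[2]).max(),f[1].round(3))
def seg(P0,r0,P1,r1,q,n):
    sl=Slerp([0,1],R.concatenate([r0,r1])); em=0
    for k in np.linspace(0,1,n+1)[1:]:
        e,q=ik.ik(P0+(P1-P0)*k,sl(k).as_matrix(),q,25); em=max(em,e)
    return em,q
q0=s['q']; P0=s['tcp_pos']; r0=R.from_quat(r[[1,2,3,0]])
for deg in [60,65,70,75]:
    ph=np.radians(deg); z=np.array([np.cos(ph),np.sin(ph),0]); G=np.array([.447,-.002,.103])
    rt=R.from_matrix(Rt(ph,1)); q=q0.copy()
    A=G+z*(.019-.08)+[0,0,.1]; B=G+z*(.019-.08); C=G+z*.019; D=C+[0,0,.15]; E=C+[.175,.097,.12]
    print(deg)
    for nm,a,b,ra,rb,n in [('A',P0,A,r0,rt,6),('B',A,B,rt,rt,3),('C',B,C,rt,rt,3),('D',C,D,rt,rt,4),('E',D,E,rt,rt,5)]:
        e,q=seg(a,ra,b,rb,q,n); print(nm,round(e,4),q.round(2),flush=True)
E
timeout 300 python3 t3.py
```

```text
rms 0.0022735157250000256 0.008011009408329781 [ 2.600e-01  4.480e-01  1.100e-02  5.150e-01 -9.000e-03  3.680e-01
  1.000e-03  3.100e-02 -2.000e-02  3.000e-03  2.200e-02  1.800e-02
 -2.000e-03 -1.544e+00]
60
A 0.0002 [ 1.09  0.47 -0.13  2.22 -1.13  1.73  2.69]
B 0.0001 [ 1.59  0.85 -0.62  2.17 -0.85  1.37  2.66]
C 0.0 [ 1.56  0.91 -0.75  2.24 -0.92  1.19  2.68]
D 0.0 [ 1.75  0.51 -1.02  2.31 -1.11  1.4   2.47]
E 0.0 [ 1.29  0.8  -1.02  2.1  -1.28  1.01  2.5 ]
65
A 0.0 [ 0.93  0.51 -0.01  2.15 -1.12  1.8   2.69]
B 0.0002 [ 1.44  0.84 -0.53  2.1  -0.86  1.46  2.66]
C 0.0 [ 1.4   0.85 -0.63  2.18 -0.95  1.31  2.69]
D 0.0 [ 1.53  0.47 -0.81  2.24 -1.11  1.52  2.48]
E 0.0 [ 1.15  0.74 -0.87  2.02 -1.26  1.15  2.46]
70
A 0.0001 [ 0.78  0.55  0.11  2.07 -1.11  1.88  2.69]
B 0.0001 [ 1.28  0.82 -0.42  2.02 -0.87  1.56  2.67]
C 0.0 [ 1.26  0.83 -0.53  2.11 -0.95  1.41  2.68]
D 0.0 [ 1.36  0.47 -0.66  2.17 -1.09  1.6   2.48]
E 0.0 [ 1.03  0.72 -0.75  1.95 -1.23  1.27  2.42]
75
A 0.0 [ 0.7   0.6   0.16  2.   -1.09  1.94  2.68]
B 0.0001 [ 1.15  0.83 -0.33  1.95 -0.87  1.64  2.67]
C 0.0 [ 1.11  0.81 -0.42  2.05 -0.95  1.51  2.69]
D 0.0 [ 1.18  0.48 -0.51  2.11 -1.07  1.68  2.48]
E 0.0 [ 0.89  0.71 -0.61  1.87 -1.22  1.39  2.4 ]
```

Emit:
{"op": "carry_out", "data": {
  "rows": [-0.005, 0, -0.02, 0.026, -0.015, 0, -0.005, 0, -0.03, 0.026, -0.015, 0, -0.004, 0, -0.03, 0.02, -0.012, 0, 0, 0, 0, 0, 0, 0]
}}

```text
t: 15.95
tcp_pos: [0.4269, -0.0812, 0.2335]
tcp_rot: [0.158, 0.195, 0.686, 0.683]
wrist_force: [0.1, 1.1, -0.0]
opening: 0.0344
```

```bash
python3 - <<'E'
from h import *
s=arm.sense(); print(s['tcp_pos'].tolist(),s['q'].round(3).tolist()); q=s['tcp_rot']
print(R.from_quat(q[[1,2,3,0]]).as_matrix().round(3))
E
```

```text
[0.4268644850063751, -0.08117219806864172, 0.2334641752363118] [0.317, 0.54, 0.701, 2.168, -1.322, 2.052, 2.689]
[[-0.874  0.052  0.483]
 [ 0.484 -0.008  0.875]
 [ 0.049  0.999 -0.018]]
```

```bash
cat > sim.py <<'E'
from ik import *
import ik
W=np.ones(7)
def step(q,p,M,sub=6,W=W,it=4):
    for k in range(it):
        e=err(q,p,M)*np.r_[-1,-1,-1,1,1,1]
        J=np.zeros((6,7)); P0,m0,_p=fk(q,X,sg)
        for i in range(7):
            d=q.copy(); d[i]+=1e-5; P1,m1,_p=fk(d,X,sg)
            J[:,i]=np.r_[(P1-P0),.3*R.from_matrix(m1@m0.T).as_rotvec()]/1e-5
        act=np.ones(7,bool)
        for _k in range(4):
            Ja=J*act/W; dq=Ja.T@np.linalg.solve(Ja@Ja.T+1e-5*np.eye(6),e)/W
            bad=act&((q+dq>hi)|(q+dq<lo))
            if not bad.any(): break
            act&=~bad
        m=np.abs(dq).max(); dq*=min(1,.15/max(m,1e-9))
        q=np.clip(q+dq,lo,hi)
    return q
def run(q,rows):
    P,M,_=fk(q,X,sg)
    for r in rows:
        P=P+np.array(r[:3]); M=R.from_rotvec(r[3:]).as_matrix()@M; q=step(q,P,M)
    return q,np.abs(err(q,P,M)).max()
if __name__=='__main__':
    # start->wr2
    q=np.array(S[0][0]); 
    rows=[[.04,-.02,.01,0,0,.04]]*5+[[.02,-.045,0,0,0,0]]*5+[[.005,-.045,0,0,0,0]]*5+[[.005,-.03,0,0,0,0]]*2
    q,e=run(q,rows); print(e,q.round(3),'act',np.round(S[2][0],3))
    q=np.array(S[5][0])
    rows=[[-.005,-.03,.02,0,0,-.12]]*3+[[-.005,-.03,0,0,0,-.12]]+[[0,0,0,.12,-.07,0]]*3
    q,e=run(q,rows); print(e,q.round(3),'act',np.round(S[6][0],3))
    q=np.array(S[6][0]); q,e=run(q,[[-.008,.005,-.006,.124,-.0715,0]]*8); print(e,q.round(3),'act [ .159 .445 .887 2.215 -1.296 2.041 2.667]')
    q=np.array([.159,.445,.887,2.215,-1.296,2.041,2.667]); q,e=run(q,[[-.005,0,-.02,.026,-.015,0],[-.005,0,-.03,.026,-.015,0],[-.004,0,-.03,.02,-.012,0]]); print(e,q.round(3),'act',[0.317, 0.54, 0.701, 2.168, -1.322, 2.052, 2.689])
E
python3 sim.py
```

```text
1.0459793432870835e-13 [-0.59  -0.09   0.47   1.795  0.036  1.405  1.413] act [-0.553 -0.072  0.428  1.782  0.03   1.425  1.412]
1.6380989681017003e-12 [-0.368 -0.165  0.762  1.835 -0.301  1.388  1.5  ] act [-0.368 -0.171  0.762  1.839 -0.3    1.377  1.499]
0.0003243603200535585 [ 0.291  0.447  0.749  2.214 -1.285  2.048  2.689] act [ .159 .445 .887 2.215 -1.296 2.041 2.667]
0.041231510412899505 [ 0.338  0.589  0.689  2.178 -1.29   2.041  2.667] act [0.317, 0.54, 0.701, 2.168, -1.322, 2.052, 2.689]
```

```bash
cat > t4.py <<'E'
from sim import *
def goto(q,P1,M1,n,name):
    from scipy.spatial.transform import Slerp
    P,M,_=fk(q,X,sg); sl=Slerp([0,1],R.concatenate([R.from_matrix(M),R.from_matrix(M1)]))
    em=0; ex=[]
    for k in np.linspace(0,1,n+1)[1:]:
        p=P+(P1-P)*k; m=sl(k).as_matrix(); q=step(q,p,m); em=max(em,np.abs(err(q,p,m)).max()); ex.append(q)
    ex=np.array(ex); mg=np.minimum(hi-ex,ex-lo).min(0)
    print(name,'err',em.round(4),'q',q.round(2),'margin',mg.round(2)); return q
q00=np.array([0.317,0.54,0.701,2.168,-1.322,2.052,2.689])
for deg in [60,65,70,75]:
  print('phi',deg)
  q=q00.copy(); P,M,_=fk(q,X,sg)
  for i in range(22):
    M=R.from_rotvec(-M[:,2]*np.pi/22).as_matrix()@M; q=step(q,P,M)
  print('half',q.round(2),np.abs(err(q,P,M)).max().round(4))
  ph=np.radians(deg); z=np.array([np.cos(ph),np.sin(ph),0]); G=np.array([.447,-.002,.103]); T=Rt(ph,-1)
  A=G+z*(.019-.08)+[0,0,.1]; B=G+z*(.019-.08); C=G+z*.019; D=C+[0,0,.15]; E=C+[.175,.097,.12]
  for nm,p,n in [('A',A,6),('B',B,4),('C',C,4),('D',D,5),('E',E,6)]: q=goto(q,p,T,n,nm)
E
python3 t4.py
```

```text
phi 60
half [ 0.79 -0.28  0.1   2.19 -1.14  1.61  2.69] 0.5998
A err 0.5867 q [ 0.79 -0.28  0.1   2.04 -1.    1.62  2.69] margin [2.07 0.02 1.14 0.34 0.48 0.43 0.  ]
B err 0.5871 q [ 0.79 -0.28  0.1   2.02 -0.85  1.58  2.69] margin [2.07 0.02 1.14 0.43 0.61 0.47 0.  ]
C err 0.4991 q [ 0.44 -0.28 -0.05  2.03 -0.88  1.08  2.69] margin [2.07 0.02 1.14 0.42 0.68 0.51 0.  ]
D err 0.3528 q [-0.04 -0.28  0.06  2.   -0.04  0.77  2.69] margin [2.57 0.02 1.18 0.45 0.85 0.68 0.  ]
E err 0.1942 q [-0.92 -0.28  0.53  2.24  0.69  0.21  2.69] margin [1.94 0.02 0.71 0.21 1.62 0.12 0.  ]
phi 65
half [ 0.79 -0.28  0.1   2.19 -1.14  1.61  2.69] 0.5998
A err 0.6017 q [ 0.79 -0.28  0.1   2.04 -1.04  1.62  2.69] margin [2.07 0.02 1.14 0.33 0.47 0.43 0.  ]
B err 0.6043 q [ 0.79 -0.28  0.1   2.02 -0.89  1.59  2.69] margin [2.07 0.02 1.14 0.43 0.57 0.46 0.  ]
C err 0.5278 q [ 0.38 -0.28  0.03  2.03 -0.92  1.13  2.69] margin [2.07 0.02 1.14 0.42 0.64 0.49 0.  ]
D err 0.3929 q [ 0.23 -0.28 -0.38  1.99 -0.59  0.76  2.69] margin [2.63 0.02 1.   0.46 0.81 0.67 0.  ]
E err 0.2296 q [-0.55 -0.28  0.14  2.24  0.58  
[... 511 characters left out ...]
.26 1.11 0.34 0.  ]
E err 0.2287 q [-1.01 -0.28  0.59  2.26  0.76  0.2   2.69] margin [1.85 0.02 0.65 0.16 2.16 0.11 0.  ]
phi 75
half [ 0.79 -0.28  0.1   2.19 -1.14  1.61  2.69] 0.5998
A err 0.4902 q [ 0.58 -0.28 -0.52  2.12 -1.15  0.62  2.69] margin [2.07 0.02 0.86 0.33 0.41 0.43 0.  ]
B err 0.4572 q [ 0.84 -0.28 -0.9   2.12 -1.15  0.46  2.69] margin [2.01 0.02 0.48 0.33 0.41 0.37 0.  ]
C err 0.4462 q [ 0.81 -0.28 -1.05  2.12 -1.15  0.37  2.69] margin [1.94 0.02 0.33 0.33 0.41 0.28 0.  ]
D err 0.4536 q [ 0.6  -0.28 -0.84  2.17 -1.15  0.37  2.69] margin [2.26 0.02 0.54 0.28 0.41 0.28 0.  ]
E err 0.4263 q [ 0.53 -0.28 -0.88  2.2  -1.15  0.22  2.69] margin [2.31 0.02 0.5  0.25 0.41 0.13 0.  ]
```

```bash
sed -i 's/from_rotvec(-M\[:,2\]/from_rotvec(M[:,2]/' t4.py; python3 t4.py
```

```text
phi 60
half [ 0.32  0.54  0.7   2.17 -1.32  2.05 -0.45] 0.0
A err 0.0 q [ 0.32  0.59  0.67  2.22 -1.31  2.04 -0.32] margin [2.54 0.85 0.55 0.23 0.24 0.   2.26]
B err 0.0 q [ 0.39  0.85  0.57  2.16 -1.35  2.02 -0.12] margin [2.47 0.95 0.6  0.24 0.21 0.01 2.42]
C err 0.0 q [ 0.28  0.79  0.49  2.23 -1.49  1.93 -0.16] margin [2.5  1.09 0.69 0.22 0.07 0.05 2.53]
D err 0.0 q [ 0.18  0.37  0.62  2.3  -1.43  1.89 -0.51] margin [2.6  0.67 0.62 0.15 0.08 0.12 2.18]
E err 0.0 q [ 0.82  0.54 -0.47  2.09 -1.55  1.33 -0.58] margin [2.04 0.69 0.66 0.17 0.01 0.2  2.11]
phi 65
half [ 0.32  0.54  0.7   2.17 -1.32  2.05 -0.45] 0.0
A err 0.0 q [ 0.36  0.61  0.6   2.15 -1.27  2.05 -0.34] margin [2.5  0.85 0.56 0.29 0.25 0.   2.26]
B err 0.0 q [ 0.41  0.85  0.52  2.09 -1.29  2.02 -0.16] margin [2.45 0.97 0.66 0.31 0.27 0.01 2.4 ]
C err 0.0 q [ 0.31  0.8   0.46  2.17 -1.42  1.93 -0.19] margin [2.47 1.1  0.73 0.28 0.14 0.05 2.5 ]
D err 0.0 q [ 0.23  0.4   0.56  2.24 -1.38  1.92 -0.51] margin [2.57 0.7  0.68 0.21 0.15 0.12 2.18]
E err 0.0 q [ 0.55  0.54 -0.18  2.02 -1.55  1.49 -0.62] margin [2.31 0.72 0.72 0
[... 439 characters left out ...]
gin [2.52 0.73 0.77 0.28 0.23 0.11 2.17]
E err 0.0 q [ 0.35  0.58  0.04  1.94 -1.55  1.63 -0.64] margin [2.51 0.75 0.8  0.31 0.01 0.14 2.05]
phi 75
half [ 0.32  0.54  0.7   2.17 -1.32  2.05 -0.45] 0.0
A err 0.0 q [ 0.47  0.64  0.42  1.99 -1.16  2.05 -0.4 ] margin [2.39 0.85 0.6  0.31 0.27 0.   2.25]
B err 0.0 q [ 0.5   0.85  0.37  1.94 -1.16  1.99 -0.24] margin [2.36 0.99 0.83 0.46 0.4  0.02 2.34]
C err 0.0 q [ 0.41  0.8   0.32  2.05 -1.26  1.9  -0.25] margin [2.38 1.1  0.88 0.4  0.3  0.08 2.44]
D err 0.0 q [ 0.36  0.46  0.37  2.11 -1.26  1.96 -0.53] margin [2.46 0.76 0.87 0.34 0.3  0.09 2.16]
E err 0.0 q [ 0.2   0.63  0.21  1.86 -1.55  1.75 -0.67] margin [2.53 0.78 0.9  0.37 0.01 0.13 2.02]
```

```bash
cat > t5.py <<'E'
from t4 import goto
from sim import *
q00=np.array([0.317,0.54,0.701,2.168,-1.322,2.052,2.689])
P,M,_=fk(q00,X,sg); 
for deg in [50,55,60]:
  print('phi',deg); ph=np.radians(deg); z=np.array([np.cos(ph),np.sin(ph),0]); T=Rt(ph,-1)
  q=q00.copy(); ax=np.array([.866,-.5,0])
  M1=R.from_rotvec(-ax*.35).as_matrix()@M
  q=goto(q,P+[0,-0.02,.0],M1,4,'untilt')
  Pq,Mq,_=fk(q,X,sg); 
  for i in range(22):
    Mq=R.from_rotvec(Mq[:,2]*np.pi/22).as_matrix()@Mq; q=step(q,Pq,Mq)
  print('half',q.round(2))
  G=np.array([.447,-.002,.103]); B=G+z*(.019-.09); C=G+z*.019
  q=goto(q,B+[0,0,.05],Mq,4,'down'); q=goto(q,B,T,5,'B')
  q=goto(q,C,T,4,'C')
  q=goto(q,C+[0,0,.1],T,4,'D'); q=goto(q,C+[.09,.05,.13],T,4,'D2');q=goto(q,C+[.175,.097,.12],T,4,'E');
E
python3 t5.py | grep -v "^phi [67]" | sed -n '/untilt/,$p'; python3 - <<'E'
E
```

```text
untilt err 0.0 q [ 0.15  0.27  0.86  2.13 -1.12  1.76  2.44] margin [2.58 0.57 0.38 0.29 0.28 0.06 0.06]
half [-0.08  0.37  1.12  2.13 -1.18  1.86 -0.65]
down err 0.0 q [-0.05  0.47  1.06  2.28 -1.22  1.8  -0.45] margin [2.78 0.69 0.13 0.17 0.34 0.21 2.09]
B err 0.0 q [ 0.39  0.84  0.63  2.3  -1.43  2.03 -0.05] margin [2.47 0.85 0.25 0.14 0.13 0.01 2.33]
C err 0.0 q [ 0.51  0.7   0.29  2.36 -1.54  1.76 -0.12] margin [2.35 1.   0.63 0.09 0.02 0.04 2.57]
D err 0.0 q [ 0.47  0.38  0.35  2.43 -1.5   1.73 -0.37] margin [2.36 0.68 0.89 0.02 0.03 0.29 2.32]
D2 err 0.0 q [ 1.29  0.41 -0.76  2.36 -1.55  1.3  -0.49] margin [1.57 0.63 0.62 0.04 0.01 0.4  2.2 ]
E err 0.0 q [ 1.37  0.74 -1.08  2.24 -1.53  0.91 -0.45] margin [1.47 0.8  0.3  0.12 0.02 0.82 2.2 ]
phi 55
untilt err 0.0 q [ 0.15  0.27  0.86  2.13 -1.12  1.76  2.44] margin [2.58 0.57 0.38 0.29 0.28 0.06 0.06]
half [-0.08  0.37  1.12  2.13 -1.18  1.86 -0.65]
down err 0.0 q [-0.04  0.48  1.05  2.26 -1.23  1.81 -0.45] margin [2.79 0.69 0.13 0.19 0.33 0.2  2.09]
B err 0.0 q [ 0.38  0.86  0.63  2.23 -1.39  2.05 -0.08] margin [2.48 0.87 0.26
[... 480 characters left out ...]
44] margin [2.58 0.57 0.38 0.29 0.28 0.06 0.06]
half [-0.08  0.37  1.12  2.13 -1.18  1.86 -0.65]
down err 0.0 q [-0.04  0.49  1.04  2.25 -1.23  1.82 -0.46] margin [2.79 0.7  0.13 0.2  0.33 0.2  2.09]
B err 0.0 q [ 0.44  0.84  0.55  2.15 -1.31  2.01 -0.12] margin [2.42 0.88 0.28 0.21 0.22 0.03 2.32]
C err 0.0 q [ 0.31  0.78  0.46  2.23 -1.47  1.91 -0.17] margin [2.45 1.08 0.71 0.22 0.09 0.06 2.52]
D err 0.0 q [ 0.26  0.5   0.54  2.29 -1.44  1.89 -0.38] margin [2.56 0.8  0.7  0.16 0.1  0.14 2.31]
D2 err 0.0 q [ 0.45  0.4   0.11  2.22 -1.55  1.64 -0.55] margin [2.41 0.7  0.72 0.17 0.01 0.19 2.14]
E err 0.0 q [ 0.82  0.54 -0.47  2.09 -1.55  1.33 -0.58] margin [2.04 0.72 0.91 0.26 0.   0.49 2.11]
```

```bash
cat > search.py <<'E'
from sim import *
import sys,time
from scipy.spatial.transform import Slerp
def traj(q,P1,M1):
    P,M,_=fk(q,X,sg); ra=R.from_matrix(M); rb=R.from_matrix(M1)
    ang=(ra.inv()*rb).magnitude(); n=max(int(np.ceil(max(np.linalg.norm(P1-P)/.045,ang/.145))),1)
    sl=Slerp([0,1],R.concatenate([ra,rb])); out=[]; em=0
    for k in np.linspace(0,1,n+1)[1:]:
        p=P+(P1-P)*k; m=sl(k).as_matrix(); q=step(q,p,m,it=2); e=np.abs(err(q,p,m)).max(); em=max(em,e); out.append(q)
        if e>.03: return None,em,out
    return q,em,out
def down(yaw): # tool y at angle yaw
    y=np.array([np.cos(yaw),np.sin(yaw),0]); z=np.array([0,0,-1.]); return np.c_[np.cross(y,z),y,z]
q00=np.array([0.317,0.54,0.701,2.168,-1.322,2.052,2.689])
def final(ph,up):
    z=np.array([np.cos(ph),np.sin(ph),0]); T=Rt(ph,up); G=np.array([.447,-.002,.103]); B=G+z*(.019-.09); C=G+z*.019
    return [(B+[0,0,.1],T),(B,T),(C,T),(C+[0,0,.1],T),(C+[.09,.05,.13],T),(C+[.175,.097,.12],T)]
if __name__=='__main__':
    rng=np.random.default_rng(int(sys.argv[1])); best=-1; t0=time.time()
    ax=np.array([.866,-.5,0])
    P,M,_=fk(q00,X,sg)
    q1,_,_=traj(q00,P+[0,-.02,.02],R.from_rotvec(-ax*.35).as_matrix()@M)
    while time.time()-t0<400:
        W=[]
        for i in range(rng.integers(1,4)):
            az=rng.uniform(-1.3,1.2); r=rng.uniform(.45,.8); p=np.array([r*np.cos(az),r*np.sin(az),rng.uniform(.3,.45)])
            if rng.random()<.6: m=('d',rng.uniform(-np.pi,np.pi))
            else: m=('h',rng.uniform(0,1.6),rng.choice([1,-1]))
            W.append((p,m))
        ph=np.radians(rng.choice([55,60,65])); up=rng.choice([1,-1])
        q=q1; tr=[]; ok=True
        for p,M in [(p,down(m[1]) if m[0]=='d' else Rt(m[1],m[2])) for p,m in W]+final(ph,up):
            q,e,o=traj(q,p,M); tr+=o
            if q is None: ok=False;break
            if np.minimum(hi-np.array(o),np.array(o)-lo).min()<max(best,0.03): ok=False;break
        if ok:
            t=np.array(tr); mg=np.minimum(hi-t,t-lo).min(0)
            best=mg.min(); print(round(best,3),'n',len(tr),'dq',np.abs(np.diff(t,axis=0)).max().round(2),'ph',np.degrees(ph).round(),up,[(p.round(2).tolist(),m) for p,m in W],mg.round(2),flush=True)
E
for i in 1 2 3 4; do python3 search.py $i > s$i.txt 2>/dev/null & done; wait; tail -n 2 s?.txt
```

```text
==> s1.txt <==
0.047 n 32 dq 0.3 ph 65.0 1 [([0.43, -0.38, 0.41], ('h', 1.3261405929168217, np.int64(1)))] [0.92 0.64 0.13 0.21 0.43 0.05 0.26]

==> s2.txt <==
0.031 n 65 dq 0.3 ph 65.0 -1 [([0.56, -0.04, 0.32], ('h', 0.8122799702731238, np.int64(1))), ([0.7, 0.25, 0.36], ('d', 0.2511518809134712)), ([0.49, -0.12, 0.35], ('h', 1.392312706552396, np.int64(1)))] [1.86 0.07 0.4  0.21 0.03 0.06 0.31]

==> s3.txt <==
0.031 n 47 dq 0.2 ph 65.0 -1 [([0.57, -0.4, 0.45], ('d', -1.3245255582749207)), ([0.47, -0.48, 0.39], ('d', -1.2011250361145156))] [2.23 0.08 0.33 0.22 0.03 0.09 0.47]
0.031 n 43 dq 0.25 ph 65.0 -1 [([0.71, -0.16, 0.3], ('d', -1.2632316541450745))] [2.14 0.07 0.36 0.22 0.03 0.14 0.47]

==> s4.txt <==
0.046 n 42 dq 0.3 ph 65.0 1 [([0.34, -0.38, 0.32], ('h', 1.131044277876551, np.int64(1))), ([0.31, -0.63, 0.34], ('h', 0.6559465743450311, np.int64(1)))] [0.98 0.64 0.33 0.22 0.43 0.05 0.1 ]
```

```bash
cat > t6.py <<'E'
from search import *
P,M,_=fk(q00,X,sg); ax=np.array([.866,-.5,0])
def show(q,segs):
    for nm,p,m in segs:
        q,e,o=traj(q,p,m)
        if q is None: print(nm,'FAIL',e); return
        o=np.array(o); print(nm,p.round(3),'err',round(e,4),'n',len(o),q.round(2),'mg',np.minimum(hi-o,o-lo).min(0).round(2),'wr',fk(q,X,sg)[2][3].round(2),'elb',fk(q,X,sg)[2][1].round(2))
for w_,wd in [((.43,-.38,.41),76),((.42,-.36,.36),76),((.42,-.33,.33),70),((.45,-.35,.33),76),((.43,-.38,.3),70)]:
  for deg in [60,65]:
    print(w_,wd,deg)
    F=final(np.radians(deg),1)
    q1,_,_=traj(q00,P+[0,-.02,.02],R.from_rotvec(-ax*.35).as_matrix()@M)
    show(q1,[('W',np.array(w_),Rt(np.radians(wd),1))]+[(n,*f) for n,f in zip('A B C D D2 E'.split(),F)])
E
python3 t6.py 2>/dev/null
```

```text
(0.43, -0.38, 0.41) 76 60
W [ 0.43 -0.38  0.41] err 0.0245 n 8 [ 1.69  1.03 -1.09  1.18 -0.62  2.    1.75] mg [1.17 0.63 0.29 0.44 0.43 0.05 0.26] wr [ 0.32 -0.73  0.41] elb [-0.05 -0.38  0.49]
A [ 0.412 -0.063  0.203] err 0.0 n 9 [ 2.02  0.89 -1.11  2.22 -0.69  1.29  2.32] mg [0.84 1.1  0.25 0.23 0.87 0.13 0.37] wr [ 0.23 -0.38  0.2 ] elb [-0.15 -0.31  0.55]
B [ 0.412 -0.063  0.103] err 0.0 n 3 [ 1.89  1.08 -0.91  2.16 -0.57  1.2   2.43] mg [0.89 1.01 0.34 0.24 0.91 0.79 0.26] wr [ 0.23 -0.38  0.1 ] elb [-0.13 -0.37  0.48]
C [0.456 0.014 0.103] err 0.0 n 3 [ 1.8   1.13 -0.97  2.24 -0.65  1.01  2.47] mg [1.   0.96 0.41 0.21 0.91 0.91 0.22] wr [ 0.27 -0.3   0.1 ] elb [-0.09 -0.39  0.45]
D [0.456 0.014 0.203] err 0.0 n 3 [ 1.93  0.95 -1.19  2.3  -0.77  1.08  2.34] mg [0.93 1.02 0.19 0.15 0.79 0.94 0.26] wr [ 0.27 -0.3   0.2 ] elb [-0.13 -0.34  0.53]
D2 [0.546 0.064 0.233] err 0.0 n 3 [ 1.72  0.99 -1.28  2.23 -0.9   0.9   2.3 ] mg [1.   1.1  0.1  0.17 0.66 0.81 0.37] wr [ 0.36 -0.25  0.23] elb [-0.06 -0.37  0.51]
E [0.632 0.111 0.223] err 0.0 n 3 [ 1.47  1.08 -1.26  2.1  -0.96  0.76  2.
[... 7833 characters left out ...]
26 -0.4   0.1 ] elb [ 0.02 -0.34  0.55]
C [0.455 0.015 0.103] err 0.0 n 3 [ 1.43  0.87 -0.66  2.18 -0.93  1.29  2.67] mg [1.38 1.16 0.72 0.27 0.63 0.65 0.02] wr [ 0.3  -0.32  0.1 ] elb [ 0.05 -0.34  0.55]
D [0.455 0.015 0.203] err 0.0 n 3 [ 1.52  0.62 -0.79  2.23 -1.03  1.41  2.54] mg [1.34 0.92 0.59 0.22 0.53 0.64 0.06] wr [ 0.3  -0.32  0.2 ] elb [ 0.01 -0.26  0.63]
D2 [0.545 0.065 0.233] err 0.0 n 3 [ 1.37  0.64 -0.89  2.15 -1.18  1.28  2.46] mg [1.39 0.92 0.49 0.24 0.38 0.68 0.17] wr [ 0.39 -0.27  0.23] elb [ 0.05 -0.26  0.62]
E [0.63  0.112 0.223] err 0.0 n 3 [ 1.18  0.76 -0.9   2.03 -1.24  1.13  2.45] mg [1.55 0.98 0.48 0.34 0.32 0.82 0.23] wr [ 0.47 -0.22  0.22] elb [ 0.12 -0.28  0.59]
```

Emit:
{"op": "carry_out", "data": {
  "rows": [0, -0.005, 0.005, -0.076, 0.044, 0, 0, -0.005, 0.005, -0.076, 0.044, 0, 0, -0.005, 0.005, -0.076, 0.044, 0, 0, -0.005, 0.005, -0.076, 0.044, 0]
}}

```text
t: 16.35
tcp_pos: [0.4259, -0.102, 0.2554]
tcp_rot: [0.127, 0.229, 0.792, 0.551]
wrist_force: [-0.2, 0.5, -0.4]
opening: 0.0339
```

```bash
cat > plan.py <<'E'
# plan: rows to go to a pose, with simulated joints.  usage: plan.py x y z phi n
from search import *
from plant import arm
import sys
def rel(P,phi,up=1):
    s=arm.sense(); r=R.from_quat(np.array(s['tcp_rot'])[[1,2,3,0]])
    return np.array(P)-s['tcp_pos'],(R.from_matrix(Rt(np.radians(phi),up))*r.inv()).as_rotvec(),s
def plan(P,phi,n):
    d,v,s=rel(P,phi); print('pos',s['tcp_pos'].round(4),'q',s['q'].round(3)); print('delta',d.round(4),'rot',v.round(4),'| per row',(d/n).round(4),(v/n).round(4),np.linalg.norm(v/n).round(3))
    q=s['q']; p,M,_=fk(q,X,sg); pre=q
    for i in range(n):
        p=p+d/n; M=R.from_rotvec(v/n).as_matrix()@M; q=step(q,p,M)
        print(i,q.round(2),'dq',np.abs(q-pre).max().round(2),'e',np.abs(err(q,p,M)).max().round(4)); pre=q
if __name__=='__main__':
    a=[float(x) for x in sys.argv[1:]]; plan(a[:3],a[3],int(a[4]))
E
python3 plan.py .43 -.38 .41 76 13
```

```text
pos [ 0.4259 -0.102   0.2554] q [ 0.128  0.222  0.873  2.117 -1.104  1.766  2.385]
delta [ 0.0041 -0.278   0.1546] rot [ 0.3248 -0.186   0.2714] | per row [ 0.0003 -0.0214  0.0119] [ 0.025  -0.0143  0.0209] 0.036
0 [ 0.17  0.29  0.87  2.05 -1.12  1.86  2.41] dq 0.09 e 0.0
1 [ 0.22  0.36  0.86  1.99 -1.14  1.95  2.43] dq 0.09 e 0.0
2 [ 0.27  0.42  0.85  1.92 -1.16  2.03  2.44] dq 0.08 e 0.0
3 [ 0.49  0.41  0.62  1.85 -1.12  2.03  2.41] dq 0.23 e 0.0
4 [ 0.72  0.42  0.38  1.78 -1.08  2.03  2.37] dq 0.24 e 0.0
5 [ 0.87  0.45  0.23  1.71 -1.06  2.05  2.34] dq 0.15 e 0.0
6 [ 1.05  0.49  0.01  1.64 -1.02  2.05  2.28] dq 0.22 e 0.0
7 [ 1.21  0.54 -0.19  1.56 -0.99  2.05  2.22] dq 0.2 e 0.0
8 [ 1.34  0.61 -0.36  1.49 -0.94  2.05  2.15] dq 0.18 e 0.0
9 [ 1.45  0.69 -0.52  1.4  -0.9   2.05  2.08] dq 0.16 e 0.0
10 [ 1.52  0.78 -0.67  1.32 -0.84  2.05  1.99] dq 0.15 e 0.0
11 [ 1.58  0.89 -0.82  1.23 -0.78  2.05  1.9 ] dq 0.15 e 0.0
12 [ 1.62  1.01 -0.99  1.14 -0.7   2.05  1.78] dq 0.16 e 0.0
```

```bash
cat > search2.py <<'E'
from sim import *
import sys,time
from scipy.spatial.transform import Slerp
from search import down,final
def jac(q):
    d1,d3,a3,d5,a5,d7,a7=X[:7]; s=q+X[7:14]; o=[]; A=[]
    z=np.array([0,0,1.]); y=np.array([0,1.,0])
    M=np.eye(3); P=np.array([0,0,d1]); A.append(-z); o.append(P)
    M=rz(-s[0]); A.append(M@y); o.append(P); M=M@ry(s[1]); A.append(-(M@z)); o.append(P); M=M@rz(-s[2]); P=P+M@[a3,0,d3]
    A.append(M@y); o.append(P); M=M@ry(s[3]); P=P+M@[-a3,0,0]; A.append(-(M@z)); o.append(P); M=M@rz(-s[4]); P=P+M@[a5,0,d5]
    A.append(M@y); o.append(P); M=M@ry(s[5]); P=P+M@[a7,0,0]; A.append(-(M@z)); o.append(P); M=M@rz(-s[6]); P=P+M@[0,0,d7]
    A=np.array(A); o=np.array(o)
    return np.vstack([np.cross(A,P-o).T,.3*A.T]),P,M
def rv(E): return .5*np.array([E[2,1]-E[1,2],E[0,2]-E[2,0],E[1,0]-E[0,1]])
def stepf(q,p,M,it=2):
    for k in range(it):
        J,P,m=jac(q); e=np.r_[p-P,.3*rv(M@m.T)]
        q=q+J.T@np.linalg.solve(J@J.T+1e-7*np.eye(6),e)
    return q,np.abs(e).max()
def traj(q,P1,M1,bound,sub=1):
    J,P,M=jac(q); ra=R.from_matrix(M); w=(R.from_matrix(M1)*ra.inv()).as_rotvec(); ang=np.linalg.norm(w)
    n=max(int(np.ceil(max(np.linalg.norm(P1-P)/.04,ang/.14))),1)*sub; out=[]
    for k in range(1,n+1):
        q,e=stepf(q,P+(P1-P)*k/n,R.from_rotvec(w*k/n).as_matrix()@M); out.append(q)
        if np.minimum(hi-q,q-lo).min()<bound or e>.02: return None,out
    return q,out
if __name__=='__main__':
    q0=np.array([.128,.222,.873,2.117,-1.104,1.766,2.385])
    rng=np.random.default_rng(int(sys.argv[1])); best=.03; t0=time.time(); n=0; keep=None
    while time.time()-t0<330:
        n+=1
        if keep is not None and rng.random()<.6:
            W=[(p+rng.normal(0,.04,3),(m[0],m[1]+rng.normal(0,.15),*m[2:])) for p,m in keep[0]]; deg,up=keep[1:]; deg=deg+rng.normal(0,2); deg=np.clip(deg,53,66)
        else:
            W=[]
            for i in range(rng.integers(1,5)):
                az=rng.uniform(-1.6,1.3); r=rng.uniform(.4,.85); p=np.array([r*np.cos(az),r*np.sin(az),rng.uniform(.28,.55)])
                u=rng.random()
                W.append((p,('d',rng.uniform(-np.pi,np.pi),rng.uniform(-.3,1.2) if u<.6 else np.pi/2,rng.choice([1,-1]))))
            deg=rng.uniform(55,66); up=rng.choice([1,-1])
        ok=True; q=q0; tr=[]
        def ori(m): # azimuth m1, tilt m2 from down, up
            T=Rt(m[1],m[3]); x=np.cross([0,0,-1.],[np.cos(m[1]),np.sin(m[1]),0]); return R.from_rotvec(x*(m[2]-np.pi/2)).as_matrix()@T
        for p,M in [(p,ori(m)) for p,m in W]+final(np.radians(deg),up):
            if p[2]<.09: ok=False;break
            q,o=traj(q,p,M,best); tr+=o
            if q is None or len(tr)>130: ok=False;break
        if ok:
            t=np.array(tr); mg=np.minimum(hi-t,t-lo).min(0); best=mg.min(); keep=(W,deg,up)
            print(round(best,3),'n',len(tr),'dq',np.abs(np.diff(t,axis=0)).max().round(2),'ph',round(deg,1),up,[(p.round(3).tolist(),[round(float(x),3) for x in m[1:]]) for p,m in W],mg.round(2),flush=True)
    print('tried',n)
E
for i in 1 2 3 4; do python3 search2.py $i > s$i.txt 2>e$i.txt & done; wait; tail -n 2 s?.txt; cat e1.txt
```

```text
==> s1.txt <==
tried 37171

==> s2.txt <==
tried 37481

==> s3.txt <==
tried 38329

==> s4.txt <==
tried 36697
```

```bash
cat > t7.py <<'E'
from search2 import *
q=np.array([.128,.222,.873,2.117,-1.104,1.766,2.385])
J,P,M=jac(q); P0,M0,_=fk(q,X,sg); print(np.abs(P-P0).max(),np.abs(M-M0).max())
Jn=np.zeros((6,7))
for i in range(7):
    d=q.copy(); d[i]+=1e-6; P1,m1,_=fk(d,X,sg); Jn[:,i]=np.r_[P1-P0,.3*R.from_matrix(m1@M0.T).as_rotvec()]/1e-6
print(np.abs(J-Jn).max())
# interior goal configurations at C and E: how big is the margin achievable?
rng=np.random.default_rng(0)
for up in [1,-1]:
  for deg in [55,60,65]:
    F=final(np.radians(deg),up); best=(-1,)
    for t in range(150):
        q=rng.uniform(lo,hi)
        for k in range(30): q,e=stepf(q,*F[2],it=1)
        if e>1e-3: continue
        q=(q+np.pi)%(2*np.pi)-np.pi
        m=np.minimum(hi-q,q-lo).min()
        if m<.05: continue
        qq=q; mm=m; tr=[]
        for p,M in F[3:]+F[1::-1]:
            if p is F[1][0]: qq=q
            qq,o=traj(qq,p,M,-5); 
            if qq is None: mm=-9;break
            o=np.array(o); mm=min(mm,np.minimum(hi-o,o-lo).min())
        if mm>best[0]: best=(mm,q.round(2),qq.round(2))
    print(up,deg,best)
E
python3 t7.py
```

```text
0.0 0.0
2.170855020770454e-07
1 55 (np.float64(0.008592111604284414), array([ 1.92,  1.23, -1.03,  2.31, -0.58,  0.88,  2.43]), array([ 2.17,  0.97, -1.2 ,  2.3 , -0.63,  1.17,  2.27]))
1 60 (np.float64(0.1486598315716603), array([ 1.74,  1.07, -0.92,  2.24, -0.73,  1.05,  2.53]), array([ 1.95,  0.81, -1.04,  2.22, -0.76,  1.34,  2.38]))
1 65 (np.float64(0.13377239180238165), array([ 1.6 ,  0.99, -0.83,  2.18, -0.78,  1.18,  2.56]), array([ 1.78,  0.75, -0.91,  2.14, -0.8 ,  1.45,  2.41]))
-1 55 (np.float64(0.08383646320849447), array([ 1.48,  0.82, -0.64,  2.3 , -1.08,  1.23, -0.34]), array([ 1.64,  0.52, -0.64,  2.29, -1.03,  1.53, -0.53]))
-1 60 (np.float64(0.024295177032024995), array([ 1.88,  1.25, -1.05,  2.25, -0.5 ,  0.94, -0.8 ]), array([ 2.1 ,  1.03, -1.21,  2.22, -0.56,  1.21, -0.95]))
-1 65 (np.float64(0.2185009035265706), array([ 1.29,  0.81, -0.53,  2.18, -1.01,  1.38, -0.41]), array([ 1.42,  0.57, -0.51,  2.14, -0.97,  1.64, -0.57]))
```

```bash
cat > search3.py <<'E'
from search2 import *
q0=np.array([.128,.222,.873,2.117,-1.104,1.766,2.385])
def ori(m):
    T=Rt(m[0],m[2]); x=np.cross([0,0,-1.],[np.cos(m[0]),np.sin(m[0]),0]); return R.from_rotvec(x*(m[1]-np.pi/2)).as_matrix()@T
K=(np.array([.5,-.1,.32]),ori((np.radians(60),0.0,1)))
if __name__=='__main__':
    rng=np.random.default_rng(int(sys.argv[1])); t0=time.time()
    qk,o=traj(q0,*K,.05); print('K from now',qk.round(2),len(o))
    for up,q in [(1,[1.74,1.07,-.92,2.24,-.73,1.05,2.53]),(1,[1.6,.99,-.83,2.18,-.78,1.18,2.56]),(-1,[1.29,.81,-.53,2.18,-1.01,1.38,-.41])]:
        F=final(np.radians(60),up); q=np.array(q)
        q,o=traj(q,F[1][0],F[1][1],-1); q,o=traj(q,F[0][0],F[0][1],-1)
        q,o=traj(q,K[0],ori((np.radians(60),0.0,up)),-1); print('K from goal',up,q if q is None else q.round(2))
    best=0
    while time.time()-t0<150:
        W=[]
        for i in range(rng.integers(2,5)):
            az=rng.uniform(-1.3,1.3); r=rng.uniform(.42,.85); p=np.array([r*np.cos(az),r*np.sin(az),rng.uniform(.26,.6)])
            W.append((p,ori((rng.uniform(-np.pi,np.pi),rng.uniform(0,1.),1)) if rng.random()<.5 else K[1]))
        q=qk; tr=[]
        for p,M in W+[K]:
            q,o=traj(q,p,M,.06); tr+=o
            if q is None or len(tr)>90: q=None; break
        if q is None: continue
        d=(qk[2]-q[2])/(len(tr)+5)
        if d>best: best=d; print(round(d,4),len(tr),'q',q.round(2),[p.round(2).tolist() for p,m in W],[R.from_matrix(m).as_quat().round(2).tolist() for p,m in W],flush=True)
E
for i in 1 2 3 4; do python3 search3.py $i > s$i.txt 2>e$i.txt & done; wait; head -4 s1.txt; tail -qn 1 s?.txt; cat e1.txt
```

```text
K from now [-0.24 -0.02  0.39  1.66 -0.    1.49  1.21] 9
K from goal 1 None
K from goal 1 [ 1.98 -0.66 -1.25  1.66 -0.66  1.69  1.78]
K from goal -1 [ 1.28 -0.05 -1.07  1.66 -0.08  1.5  -1.87]
0.0138 34 q [ 0.31 -0.01 -0.15  1.66 -0.02  1.49  1.22] [[0.57, 0.38, 0.59], [0.68, -0.08, 0.49]] [[0.81, 0.43, 0.19, 0.35], [0.26, 0.97, 0.0, 0.0]]
0.0147 44 q [ 0.5  -0.02 -0.33  1.66 -0.03  1.49  1.23] [[0.71, 0.32, 0.29], [0.75, -0.13, 0.41]] [[0.82, 0.32, 0.17, 0.44], [0.99, 0.16, 0.01, 0.05]]
0.0187 63 q [ 1.08 -0.03 -0.88  1.66 -0.06  1.49  1.25] [[0.34, 0.27, 0.3], [0.31, 0.72, 0.27], [0.33, 0.63, 0.42], [0.76, -0.01, 0.32]] [[0.26, 0.97, 0.0, 0.0], [0.78, 0.47, 0.21, 0.35], [0.28, 0.96, 0.03, 0.01], [0.26, 0.97, 0.0, 0.0]]
0.0139 41 q [ 0.42 -0.01 -0.25  1.66 -0.03  1.49  1.23] [[0.59, -0.3, 0.34], [0.73, -0.12, 0.33]] [[0.89, -0.01, -0.01, 0.46], [0.69, 0.72, 0.03, 0.03]]
```

```bash
cat > search4.py <<'E'
from search3 import *
rng=np.random.default_rng(int(sys.argv[1])); t0=time.time()
D=K[1]
Q=lambda a: R.from_quat(a).as_matrix()
base=[(np.array([.34,.27,.3]),np.r_[.26,.97,0,0]),(np.array([.31,.72,.27]),np.r_[.78,.47,.21,.35]),(np.array([.33,.63,.42]),np.r_[.28,.96,.03,.01]),(np.array([.76,-.01,.32]),np.r_[.26,.97,0,0])]
best=.0; keep=base; kd=(60,)
spin=[R.from_rotvec([0,0,-a]).as_matrix()@D for a in (1.05,2.09,3.1416)] # tool z is down: +about tool z = -about world z
while time.time()-t0<240:
    sc=rng.choice([0,.3,1])
    W=[(p+rng.normal(0,.04,3)*sc,(a:=(q+rng.normal(0,.08,4)*sc))/np.linalg.norm(a)) for p,q in keep]
    if rng.random()<.3: W.pop(rng.integers(len(W)))
    W=[(np.array([*p[:2],max(p[2],.26)]),q) for p,q in W]
    deg=np.clip(kd[0]+rng.normal(0,3),54,66); up=rng.choice([1,-1])
    seq=[(p,Q(a)) for p,a in W]+[K]
    if up<0: seq+=[(K[0],s) for s in spin]
    F=final(np.radians(deg),up)
    q=q0; tr=[]
    for p,M in seq+F:
        q,o=traj(q,p,M,best); tr+=o
        if q is None or len(tr)>150: q=None;break
    if q is None: continue
    t=np.array(tr); mg=np.minimum(hi-t,t-lo).min(0); best=mg.min(); keep=W; kd=(deg,)
    print(round(best,3),'n',len(tr),'dq',np.abs(np.diff(t,axis=0)).max().round(2),'ph',round(deg,1),up,[(p.round(3).tolist(),a.round(3).tolist()) for p,a in W],mg.round(2),flush=True)
E
for i in 1 2 3 4; do python3 search4.py $i > s$i.txt 2>e$i.txt & done; wait;tail -qn 1 s?.txt; cat e1.txt
```

```text
0.159 n 114 dq 0.25 ph 66.0 -1 [([0.387, 0.201, 0.296], [0.147, 0.945, 0.008, -0.291]), ([0.217, 0.666, 0.382], [0.723, 0.606, 0.161, 0.29]), ([0.4, 0.648, 0.35], [0.222, 0.971, -0.015, -0.086]), ([0.789, -0.002, 0.322], [0.214, 0.934, 0.275, -0.082])] [1.53 0.16 0.37 0.23 0.16 0.16 0.46]
0.165 n 116 dq 0.27 ph 66.0 -1 [([0.527, 0.175, 0.347], [0.303, 0.932, 0.134, -0.15]), ([0.302, 0.705, 0.3], [0.833, 0.437, 0.202, 0.272]), ([0.271, 0.718, 0.322], [0.492, 0.87, -0.005, -0.005]), ([0.834, 0.13, 0.33], [0.104, 0.992, -0.049, 0.047])] [1.56 0.17 0.38 0.23 0.17 0.24 0.54]
0.186 n 114 dq 0.48 ph 66.0 -1 [([0.493, 0.338, 0.311], [0.188, 0.912, 0.251, -0.265]), ([0.304, 0.795, 0.263], [0.747, 0.478, 0.343, 0.31]), ([0.288, 0.666, 0.372], [0.376, 0.926, 0.002, -0.02]), ([0.689, 0.025, 0.26], [0.3, 0.95, 0.011, -0.089])] [1.46 0.19 0.38 0.23 0.19 0.31 0.44]
0.148 n 113 dq 0.34 ph 66.0 -1 [([0.471, 0.278, 0.26], [0.379, 0.879, 0.054, -0.284]), ([0.333, 0.687, 0.314], [0.777, 0.318, 0.41, 0.356]), ([0.386, 0.665, 0.283], [0.25, 0.966, -0.049, -0.028])] [1.56 0.15 0.21 0.23 0.19 0.19 0.18]
```

```bash
python3 - <<'E'
import cv2,numpy as np
a=cv2.imread('pics/sc11.png')[60:180,250:370]; b=cv2.imread('pics/sc10.png')[0:190,290:390]; c=cv2.imread('pics/sc7.png')[0:200,250:370]
f=lambda i:cv2.resize(i,(380,570)) 
cv2.imwrite('pics/crop.png',np.hstack([cv2.resize(a,(400,400)),cv2.resize(b,(300,570))[:400]]))
E
```

```text
(no output)
```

View pics/crop.png

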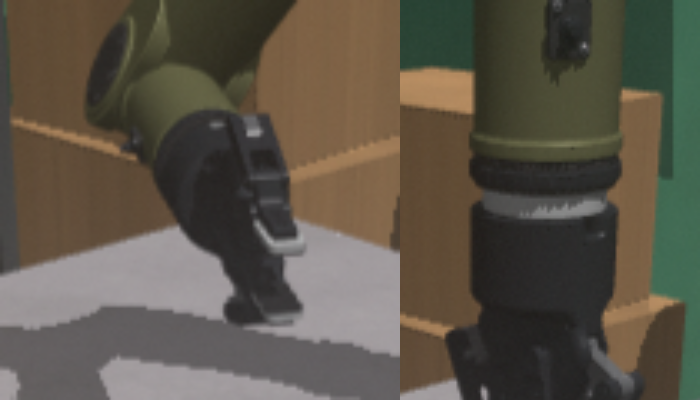

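```bash
sed -e 's/54,66)/58,61)/' -e 's/^base=.*$/base=[(np.array(p),np.array(a)) for p,a in eval(open("seed.txt").read())]/' -e 's/<240/<200/' search4.py > search5.py
sed -n '$p' s2.txt | grep -o '\[(\[.*\])\]' > seed.txt; cat seed.txt
for i in 1 2 3 4; do python3 search5.py $i > u$i.txt 2>e$i.txt & done; wait;tail -qn 1 u?.txt; cat e1.txt
```

```text
[([0.527, 0.175, 0.347], [0.303, 0.932, 0.134, -0.15]), ([0.302, 0.705, 0.3], [0.833, 0.437, 0.202, 0.272]), ([0.271, 0.718, 0.322], [0.492, 0.87, -0.005, -0.005]), ([0.834, 0.13, 0.33], [0.104, 0.992, -0.049, 0.047])]
0.134 n 117 dq 0.3 ph 61.0 -1 [([0.53, 0.188, 0.343], [0.333, 0.918, 0.149, -0.157]), ([0.335, 0.717, 0.327], [0.833, 0.386, 0.291, 0.27]), ([0.259, 0.635, 0.326], [0.567, 0.823, -0.008, 0.039]), ([0.874, 0.108, 0.308], [0.03, 0.997, -0.007, 0.077])] [1.45 0.13 0.37 0.17 0.13 0.27 0.42]
0.138 n 114 dq 0.3 ph 61.0 -1 [([0.527, 0.168, 0.407], [0.201, 0.967, 0.127, -0.096]), ([0.342, 0.667, 0.26], [0.784, 0.488, 0.206, 0.324]), ([0.263, 0.699, 0.358], [0.439, 0.898, 0.002, 0.012]), ([0.817, 0.203, 0.294], [0.059, 0.997, 0.025, 0.052])] [1.44 0.14 0.38 0.17 0.14 0.29 0.5 ]
0.138 n 111 dq 0.29 ph 61.0 -1 [([0.525, 0.225, 0.26], [0.407, 0.87, 0.234, -0.15]), ([0.312, 0.716, 0.332], [0.889, 0.381, 0.193, 0.166]), ([0.393, 0.685, 0.274], [0.439, 0.896, -0.065, 0.035]), ([0.764, 0.124, 0.299], [0.153, 0.972, 0.171, 0.055])] [1.45 0.14 0.38 0.17 0.14 0.19 0.45]
0.138 n 116 dq 0.34 ph 61.0 -1 [([0.534, 0.279, 0.278], [0.272, 0.939, 0.186, -0.099]), ([0.259, 0.759, 0.26], [0.755, 0.514, 0.31, 0.264]), ([0.268, 0.729, 0.275], [0.589, 0.805, -0.002, 0.075]), ([0.847, 0.177, 0.34], [0.015, 0.972, -0.035, 0.232])] [1.44 0.14 0.37 0.17 0.14 0.31 0.46]
```

```bash
cat > hm.py <<'E'
from h import *
H=[]
for n in ['top0','top7']:
    P=cloud('top',np.load(n+'.npz')['d']).reshape(-1,3); P=P[np.isfinite(P[:,2])]
    g=np.full((120,140),-1.); i=((P[:,0]+.1)/.01).astype(int); j=((P[:,1]+.7)/.01).astype(int)
    ok=(i>=0)&(i<120)&(j>=0)&(j<140); np.maximum.at(g,(i[ok],j[ok]),P[ok,2]); H.append(g)
a,b=H; m=np.where((a<0)|(b<0),np.maximum(a,b),np.minimum(a,b))
np.save('hm.npy',m)
print('x rows, y cols .7..-.7 step .1 (max over 10cm cell)')
for i in range(0,120,10): print(round(-.1+i*.01,2),[round(float(m[i:i+10,j:j+10].max()),2) for j in range(130,-1,-10)])
E
python3 hm.py
```

```text
x rows, y cols .7..-.7 step .1 (max over 10cm cell)
-0.1 [-1.0, -1.0, -1.0, -1.0, -1.0, -1.0, -1.0, -1.0, -1.0, -1.0, -1.0, -1.0, -1.0, -1.0]
0.0 [0.01, 0.01, 0.01, 0.01, 0.01, 0.01, 0.03, 0.04, 0.01, 0.01, 0.01, 0.01, 0.01, -1.0]
0.1 [0.01, 0.01, 0.01, 0.01, 0.01, 0.01, 0.02, 0.02, 0.01, 0.01, 0.01, 0.01, 0.01, -1.0]
0.2 [0.01, 0.01, 0.01, 0.01, 0.01, 0.01, 0.01, 0.01, 0.01, 0.01, 0.01, 0.01, 0.01, 0.01]
0.3 [0.12, 0.12, 0.12, 0.01, 0.01, 0.01, 0.01, 0.01, 0.01, 0.01, 0.01, 0.01, 0.01, 0.01]
0.4 [0.12, 0.12, 0.12, 0.01, 0.01, 0.11, 0.15, 0.11, 0.11, 0.11, 0.11, 0.01, 0.01, 0.01]
0.5 [0.13, 0.14, 0.14, 0.14, 0.19, 0.19, 0.11, 0.11, 0.14, 0.14, 0.14, 0.11, 0.11, 0.04]
0.6 [0.14, 0.14, 0.14, 0.14, 0.19, 0.21, 0.23, 0.23, 0.23, 0.14, 0.14, 0.11, 0.04, 0.03]
0.7 [0.13, 0.13, 0.17, 0.17, 0.11, 0.21, 0.23, 0.23, 0.23, 0.11, 0.11, 0.11, 0.11, 0.06]
0.8 [0.01, 0.01, 0.17, 0.17, 0.09, 0.09, 0.1, 0.01, 0.18, 0.21, 0.21, 0.01, 0.01, 0.01]
0.9 [0.01, 0.01, 0.17, 0.17, 0.1, 0.1, 0.1, 0.01, 0.17, 0.01, 0.01, 0.01, 0.01, 0.01]
1.0 [-1.0, -1.0, -1.0, -1.0, -1.0, -1.0, -1.0, -1.0, -1.0, -1.0, -1.0, -1.0, -1.0, -1.0]
```

```bash
cat > pl.py <<'E'
from search3 import *
from plant import arm
def plan(P,M,n,q=None,show=True):
    s=arm.sense()
    q=s['q'] if q is None else q
    J,p,m=jac(q); v=(R.from_matrix(M)*R.from_matrix(m).inv()).as_rotvec(); d=np.array(P)-p
    if show: print('now',s['t'],s['tcp_pos'].round(4),'modelerr',(p-s['tcp_pos']).round(4)); 
    print('total',d.round(3),v.round(3),'per row',(d/n).round(4).tolist(),(v/n).round(4).tolist(),'|d|',np.linalg.norm(d/n).round(3),'|v|',np.linalg.norm(v/n).round(3))
    tr=[q]
    for k in range(1,n+1):
        q,e=stepf(q,p+d*k/n,R.from_rotvec(v*k/n).as_matrix()@m); tr.append(q)
    t=np.array(tr); print('  maxdq',np.abs(np.diff(t,axis=0)).max(0).round(2),'margin',np.minimum(hi-t,t-lo).min(0).round(2),'end',q.round(2)); return q
Q=lambda a:R.from_quat(np.array(a)/np.linalg.norm(a)).as_matrix()
D=K[1]; W=[([0.527,0.168,0.407],Q([0.201,0.967,0.127,-0.096])),([0.342,0.667,0.26],Q([0.784,0.488,0.206,0.324])),([0.263,0.699,0.358],Q([0.439,0.898,0.002,0.012])),([0.817,0.203,0.294],Q([0.059,0.997,0.025,0.052])),K]
SP=[(K[0],R.from_rotvec([0,0,-a]).as_matrix()@D) for a in (1.05,2.09,3.1416)]
F=final(np.radians(60),-1)
E
cat > p1.py <<'E'
from pl import *
q=None
for (p,m),n in zip(W+SP+F,[15,25,10,22,15,8,8,8,14,4,4,4,4,4]):
    q=plan(p,m,n,q,q is None)
E
python3 p1.py
```

```text
now 16.35 [ 0.4259 -0.102   0.2554] modelerr [ 0.0031  0.0001 -0.0026]
total [0.098 0.27  0.154] [-0.797  0.611  0.282] per row [0.0065, 0.018, 0.0103] [-0.0531, 0.0407, 0.0188] |d| 0.022 |v| 0.07
  maxdq [0.08 0.1  0.06 0.1  0.07 0.09 0.12] margin [2.47 0.14 0.37 0.33 0.46 0.28 0.31] end [-0.39  0.15  0.27  1.36 -0.36  1.74  1.01]
total [-0.185  0.499 -0.147] [-0.007 -0.693 -1.654] per row [-0.0074, 0.02, -0.0059] [-0.0003, -0.0277, -0.0662] |d| 0.022 |v| 0.072
  maxdq [0.06 0.09 0.06 0.11 0.09 0.07 0.17] margin [1.67 0.14 0.85 0.64 1.2  0.3  0.62] end [-1.19  0.71 -0.45  1.1   0.97  1.75 -2.07]
total [-0.079  0.032  0.098] [-0.11   0.806  1.052] per row [-0.0079, 0.0032, 0.0098] [-0.011, 0.0806, 0.1052] |d| 0.013 |v| 0.133
  maxdq [0.05 0.05 0.04 0.08 0.06 0.06 0.13] margin [1.67 0.86 0.54 0.82 2.04 0.29 0.62] end [-0.84  0.66 -0.84  0.88  0.48  1.76 -0.8 ]
total [ 0.554 -0.496 -0.064] [-0.003 -0.094  0.79 ] per row [0.0252, -0.0225, -0.0029] [-0.0002, -0.0043, 0.0359] |d| 0.034 |v| 0.036
  maxdq [0.08 0.05 0.01 0.08 0.02 0.03 0.08] margin [2.02 0.8  0.47 0.74 1.96 0.29 1.72] end [
[... 1805 characters left out ...]
  0.  0.] per row [-0.0, -0.0, 0.025] [-0.0, 0.0, 0.0] |d| 0.025 |v| 0.0
  maxdq [0.01 0.07 0.02 0.02 0.02 0.04 0.04] margin [1.54 0.79 0.83 0.15 0.37 0.55 2.19] end [ 1.32  0.49 -0.55  2.3  -1.19  1.5  -0.5 ]
total [0.09 0.05 0.03] [ 0.  0. -0.] per row [0.0225, 0.0125, 0.0075] [0.0, 0.0, -0.0] |d| 0.027 |v| 0.0
  maxdq [0.03 0.   0.03 0.02 0.05 0.03 0.02] margin [1.54 0.78 0.71 0.15 0.19 0.55 2.11] end [ 1.19  0.48 -0.67  2.22 -1.37  1.38 -0.58]
total [ 0.085  0.047 -0.01 ] [ 0. -0.  0.] per row [0.0213, 0.0118, -0.0025] [0.0, -0.0, 0.0] |d| 0.024 |v| 0.0
  maxdq [0.04 0.03 0.02 0.03 0.03 0.04 0.  ] margin [1.67 0.78 0.66 0.23 0.1  0.67 2.1 ] end [ 1.04  0.61 -0.72  2.1  -1.46  1.21 -0.59]
```

Emit:
{"op": "carry_out", "data": {
  "rows": [0.0065, 0.018, 0.0103, -0.053, 0.041, 0.019, 0.0065, 0.018, 0.0103, -0.053, 0.041, 0.019, 0.0065, 0.018, 0.0103, -0.053, 0.041, 0.019, 0.0065, 0.018, 0.0103, -0.053, 0.041, 0.019, 0.0065, 0.018, 0.0103, -0.053, 0.041, 0.019]
}}

```text
t: 16.85
tcp_pos: [0.4581, -0.0109, 0.3081]
tcp_rot: [0.05, 0.228, 0.876, 0.423]
wrist_force: [0.6, 0.2, -0.4]
opening: 0.0343
```

Emit:
{"op": "carry_out", "data": {
  "rows": [0.0065, 0.018, 0.0103, -0.053, 0.041, 0.019, 0.0065, 0.018, 0.0103, -0.053, 0.041, 0.019, 0.0065, 0.018, 0.0103, -0.053, 0.041, 0.019, 0.0065, 0.018, 0.0103, -0.053, 0.041, 0.019, 0.0065, 0.018, 0.0103, -0.053, 0.041, 0.019]
}}

```text
t: 17.35
tcp_pos: [0.4903, 0.079, 0.3596]
tcp_rot: [-0.03, 0.22, 0.934, 0.28]
wrist_force: [-0.4, -0.2, 0.1]
opening: 0.0342
```

Emit:
{"op": "carry_out", "data": {
  "rows": [0.0065, 0.018, 0.0103, -0.053, 0.041, 0.019, 0.0065, 0.018, 0.0103, -0.053, 0.041, 0.019, 0.0065, 0.018, 0.0103, -0.053, 0.041, 0.019, 0.0065, 0.018, 0.0103, -0.053, 0.041, 0.019, 0.0065, 0.018, 0.0103, -0.053, 0.041, 0.019]
}}

```text
t: 17.85
tcp_pos: [0.5225, 0.1692, 0.4112]
tcp_rot: [-0.109, 0.206, 0.964, 0.128]
wrist_force: [0.6, -0.0, 0.7]
opening: 0.0346
```

```bash
cat > p2.py <<'E'
from pl import *
print(arm.sense()['q'].round(3))
q=plan(*W[1],18); plan(*W[2],9,q,False)
E
python3 p2.py
```

```text
[-0.429  0.149  0.316  1.354 -0.365  1.764  0.989]
now 17.85 [0.5225 0.1692 0.4112] modelerr [-0.0028 -0.0008  0.0005]
total [-0.178  0.499 -0.152] [-0.027 -0.706 -1.638] per row [-0.0099, 0.0277, -0.0084] [-0.0015, -0.0392, -0.091] |d| 0.031 |v| 0.099
  maxdq [0.08 0.12 0.09 0.15 0.12 0.1  0.23] margin [1.65 0.13 0.88 0.64 1.19 0.29 0.63] end [-1.21  0.71 -0.43  1.1   0.96  1.74 -2.06]
total [-0.079  0.032  0.098] [-0.11   0.806  1.052] per row [-0.0088, 0.0036, 0.0109] [-0.0123, 0.0896, 0.1169] |d| 0.014 |v| 0.148
  maxdq [0.05 0.05 0.05 0.09 0.07 0.07 0.15] margin [1.65 0.85 0.57 0.82 2.02 0.3  0.63] end [-0.85  0.66 -0.81  0.88  0.46  1.75 -0.79]
```

Emit:
{"op": "carry_out", "data": {
  "rows": [-0.009, 0.025, -0.0076, -0.001, -0.035, -0.082, -0.009, 0.025, -0.0076, -0.001, -0.035, -0.082, -0.009, 0.025, -0.0076, -0.001, -0.035, -0.082, -0.009, 0.025, -0.0076, -0.001, -0.035, -0.082, -0.009, 0.025, -0.0076, -0.001, -0.035, -0.082]
}}

```text
t: 18.35
tcp_pos: [0.4772, 0.294, 0.3724]
tcp_rot: [0.004, 0.387, 0.907, 0.166]
wrist_force: [-0.5, -1.0, 0.3]
opening: 0.034
```

Emit:
{"op": "carry_out", "data": {
  "rows": [-0.009, 0.025, -0.0076, -0.001, -0.035, -0.082, -0.009, 0.025, -0.0076, -0.001, -0.035, -0.082, -0.009, 0.025, -0.0076, -0.001, -0.035, -0.082, -0.009, 0.025, -0.0076, -0.001, -0.035, -0.082, -0.009, 0.025, -0.0076, -0.001, -0.035, -0.082]
}}

```text
t: 18.85
tcp_pos: [0.4321, 0.4192, 0.3351]
tcp_rot: [0.116, 0.548, 0.805, 0.193]
wrist_force: [0.1, -0.3, 0.3]
opening: 0.0342
```

Emit:
{"op": "carry_out", "data": {
  "rows": [-0.009, 0.025, -0.0076, -0.001, -0.035, -0.082, -0.009, 0.025, -0.0076, -0.001, -0.035, -0.082, -0.009, 0.025, -0.0076, -0.001, -0.035, -0.082, -0.009, 0.025, -0.0076, -0.001, -0.035, -0.082, -0.009, 0.025, -0.0076, -0.001, -0.035, -0.082]
}}

```text
t: 19.35
tcp_pos: [0.3872, 0.5446, 0.2974]
tcp_rot: [0.223, 0.682, 0.664, 0.211]
wrist_force: [-0.2, -0.2, -0.4]
opening: 0.0344
```

Emit:
{"op": "carry_out", "data": {
  "rows": [-0.009, 0.025, -0.0076, -0.001, -0.035, -0.082, -0.009, 0.025, -0.0076, -0.001, -0.035, -0.082, -0.009, 0.025, -0.0076, -0.001, -0.035, -0.082, -0.009, 0.025, -0.0076, -0.001, -0.035, -0.082, -0.009, 0.025, -0.0076, -0.001, -0.035, -0.082]
}}

```text
t: 19.85
tcp_pos: [0.3409, 0.6703, 0.2594]
tcp_rot: [0.319, 0.781, 0.49, 0.218]
wrist_force: [1.0, 0.5, -0.2]
opening: 0.0343
```

```bash
cat > p2.py <<'E'
from pl import *
print(arm.sense()['q'].round(3))
q=plan(*W[2],10); q=plan(*W[3],20,q,False); plan(*W[4],12,q,False)
E
python3 p2.py
```

```text
[-1.265  0.665 -0.345  1.144  0.932  1.716 -2.056]
now 19.85 [0.3409 0.6703 0.2594] modelerr [-0.0042 -0.0113  0.0126]
total [-0.074  0.04   0.086] [-0.129  0.834  1.04 ] per row [-0.0074, 0.004, 0.0086] [-0.0129, 0.0834, 0.104] |d| 0.012 |v| 0.134
  maxdq [0.05 0.05 0.04 0.08 0.07 0.06 0.14] margin [1.6  0.81 0.68 0.82 1.95 0.31 0.63] end [-0.9   0.63 -0.7   0.88  0.39  1.74 -0.76]
total [ 0.554 -0.496 -0.064] [-0.003 -0.094  0.79 ] per row [0.0277, -0.0248, -0.0032] [-0.0002, -0.0047, 0.0395] |d| 0.037 |v| 0.04
  maxdq [0.08 0.05 0.01 0.08 0.02 0.03 0.09] margin [1.96 0.75 0.65 0.74 1.87 0.31 1.67] end [ 0.03  0.76 -0.66  0.8   0.42  1.57  1.02]
total [-0.317 -0.303  0.026] [-0.022  0.114 -0.405] per row [-0.0264, -0.0252, 0.0022] [-0.0018, 0.0095, -0.0337] |d| 0.037 |v| 0.035
  maxdq [0.07 0.08 0.04 0.12 0.04 0.03 0.04] margin [2.12 0.28 0.68 0.74 1.52 0.48 1.45] end [ 0.74 -0.02 -0.56  1.66 -0.04  1.49  1.24]
```

Emit:
{"op": "carry_out", "data": {
  "rows": [-0.0074, 0.004, 0.009, -0.013, 0.083, 0.104, -0.0074, 0.004, 0.009, -0.013, 0.083, 0.104, -0.0074, 0.004, 0.009, -0.013, 0.083, 0.104, -0.0074, 0.004, 0.009, -0.013, 0.083, 0.104, -0.0074, 0.004, 0.009, -0.013, 0.083, 0.104]
}}

```text
t: 20.35
tcp_pos: [0.3039, 0.6892, 0.3048]
tcp_rot: [0.171, 0.643, 0.738, 0.112]
wrist_force: [0.2, -0.3, 0.2]
opening: 0.0344
```

Emit:
{"op": "carry_out", "data": {
  "rows": [-0.0074, 0.004, 0.009, -0.013, 0.083, 0.104, -0.0074, 0.004, 0.009, -0.013, 0.083, 0.104, -0.0074, 0.004, 0.009, -0.013, 0.083, 0.104, -0.0074, 0.004, 0.009, -0.013, 0.083, 0.104, -0.0074, 0.004, 0.009, -0.013, 0.083, 0.104]
}}

```text
t: 20.85
tcp_pos: [0.2673, 0.7087, 0.3494]
tcp_rot: [0.006, 0.436, 0.9, -0.007]
wrist_force: [-0.6, 0.3, 0.3]
opening: 0.0344
```

```bash
cat > refit.py <<'E'
# append current sample, refit
from fit2 import *
import json
from plant import arm
f='extra.json'; E=json.load(open(f)) if os.path.exists(f) else []
s=arm.sense(); E.append((s['q'].tolist(),s['tcp_pos'].tolist(),s['tcp_rot'].tolist())); json.dump(E,open(f,'w'))
S+=[tuple(e) for e in E]
r=fit((-1,-1,-1,-1),-np.pi/2); print('rms',r[0].round(5),np.abs(r[2]).max().round(4),r[1].round(3)); np.save('X.npy',r[1])
E
python3 refit.py; cat > p2.py <<'E'
from pl import *
print(arm.sense()['q'].round(3))
q=plan(*W[3],18); q=plan(*W[4],12,q,False)
for (p,m),n in zip(SP+F,[8,8,8,14,4,4,4,4,4]): q=plan(p,m,n,q,0)
E
python3 p2.py
```

```text
rms 0.00142 0.004 [ 0.254  0.452  0.008  0.506  0.004  0.352 -0.009  0.035 -0.006  0.009
  0.01   0.003 -0.002 -1.529]
[-0.914  0.653 -0.708  0.847  0.42   1.768 -0.763]
now 20.85 [0.2673 0.7087 0.3494] modelerr [ 0.0021 -0.0013  0.0005]
total [ 0.548 -0.504 -0.056] [ 0.016 -0.096  0.782] per row [0.0304, -0.028, -0.0031] [0.0009, -0.0054, 0.0434] |d| 0.041 |v| 0.044
  maxdq [0.08 0.06 0.01 0.09 0.02 0.03 0.1 ] margin [1.95 0.76 0.64 0.75 1.91 0.28 1.7 ] end [ 0.03  0.75 -0.69  0.81  0.45  1.57  0.99]
total [-0.317 -0.303  0.026] [-0.022  0.114 -0.405] per row [-0.0264, -0.0252, 0.0022] [-0.0018, 0.0095, -0.0337] |d| 0.037 |v| 0.035
  maxdq [0.07 0.08 0.04 0.12 0.04 0.03 0.05] margin [2.1  0.28 0.65 0.75 1.54 0.48 1.47] end [ 0.76 -0.02 -0.59  1.66 -0.02  1.5   1.22]
total [-0.  0.  0.] [ 0.    0.   -1.05] per row [-0.0, 0.0, 0.0] [0.0, 0.0, -0.1312] |d| 0.0 |v| 0.131
  maxdq [0.   0.   0.   0.   0.   0.   0.13] margin [2.08 0.27 0.77 0.79 1.54 0.55 1.47] end [ 0.78 -0.03 -0.61  1.66 -0.02  1.5   0.17]
total [ 0.  0. -0.] [-0.    0.   -1.04] per row [0.0, 0.0, -0.0] [-0.0, 0.0, -0.13
[... 1175 characters left out ...]
0.  0.] per row [-0.0, -0.0, 0.025] [-0.0, 0.0, 0.0] |d| 0.025 |v| 0.0
  maxdq [0.01 0.07 0.01 0.02 0.01 0.03 0.05] margin [1.81 0.72 1.09 0.15 0.31 0.45 2.21] end [ 1.05  0.42 -0.29  2.3  -1.25  1.6  -0.48]
total [0.09 0.05 0.03] [-0.  0. -0.] per row [0.0225, 0.0125, 0.0075] [-0.0, 0.0, -0.0] |d| 0.027 |v| 0.0
  maxdq [0.03 0.01 0.03 0.03 0.05 0.03 0.03] margin [1.81 0.71 0.98 0.15 0.12 0.45 2.1 ] end [ 0.92  0.41 -0.4   2.22 -1.44  1.48 -0.59]
total [ 0.085  0.047 -0.01 ] [ 0. -0. -0.] per row [0.0213, 0.0118, -0.0025] [0.0, -0.0, -0.0] |d| 0.024 |v| 0.0
  maxdq [0.03 0.03 0.02 0.04 0.03 0.04 0.  ] margin [1.94 0.71 0.91 0.23 0.02 0.57 2.09] end [ 0.79  0.53 -0.47  2.1  -1.54  1.33 -0.6 ]
```

Emit:
{"op": "carry_out", "data": {
  "rows": [0.0304, -0.028, -0.003, 0.001, -0.0054, 0.0434, 0.0304, -0.028, -0.003, 0.001, -0.0054, 0.0434, 0.0304, -0.028, -0.003, 0.001, -0.0054, 0.0434, 0.0304, -0.028, -0.003, 0.001, -0.0054, 0.0434, 0.0304, -0.028, -0.003, 0.001, -0.0054, 0.0434]
}}

```text
t: 21.35
tcp_pos: [0.4212, 0.5678, 0.3325]
tcp_rot: [0.019, 0.338, 0.941, 0.001]
wrist_force: [0.6, -0.1, 0.4]
opening: 0.0343
```

Emit:
{"op": "carry_out", "data": {
  "rows": [0.0304, -0.028, -0.003, 0.001, -0.0054, 0.0434, 0.0304, -0.028, -0.003, 0.001, -0.0054, 0.0434, 0.0304, -0.028, -0.003, 0.001, -0.0054, 0.0434, 0.0304, -0.028, -0.003, 0.001, -0.0054, 0.0434, 0.0304, -0.028, -0.003, 0.001, -0.0054, 0.0434]
}}

```text
t: 21.85
tcp_pos: [0.5736, 0.4279, 0.3177]
tcp_rot: [0.031, 0.234, 0.972, 0.008]
wrist_force: [0.2, 0.5, -0.1]
opening: 0.0341
```

Emit:
{"op": "carry_out", "data": {
  "rows": [0.0304, -0.028, -0.003, 0.001, -0.0054, 0.0434, 0.0304, -0.028, -0.003, 0.001, -0.0054, 0.0434, 0.0304, -0.028, -0.003, 0.001, -0.0054, 0.0434, 0.0304, -0.028, -0.003, 0.001, -0.0054, 0.0434, 0.0304, -0.028, -0.003, 0.001, -0.0054, 0.0434]
}}

```text
t: 22.35
tcp_pos: [0.7257, 0.2884, 0.3028]
tcp_rot: [0.042, 0.127, 0.991, 0.015]
wrist_force: [0.4, 0.9, -1.0]
opening: 0.0344
```

Emit:
{"op": "carry_out", "data": {
  "rows": [0.0304, -0.028, -0.003, 0.001, -0.0054, 0.0434, 0.0304, -0.028, -0.003, 0.001, -0.0054, 0.0434, 0.0304, -0.028, -0.003, 0.001, -0.0054, 0.0434]
}}

```text
t: 22.65
tcp_pos: [0.8169, 0.2051, 0.294]
tcp_rot: [0.048, 0.062, 0.997, 0.019]
wrist_force: [-0.6, 0.2, -0.4]
opening: 0.0344
```

```bash
python3 refit.py; cat > p2.py <<'E'
from pl import *
print(arm.sense()['q'].round(3))
q=None
for (p,m),n in zip([W[4]]+SP+F,[13,8,8,8,14,4,4,4,4,4]): q=plan(p,m,n,q,q is None)
E
python3 p2.py
```

```text
rms 0.00165 0.0047 [ 0.258  0.455  0.005  0.506 -0.003  0.358 -0.009  0.033  0.     0.011
  0.015  0.    -0.014 -1.529]
[ 0.026  0.757 -0.702  0.799  0.478  1.599  0.988]
now 22.65 [0.8169 0.2051 0.294 ] modelerr [-0.0005 -0.0037  0.0018]
total [-0.316 -0.301  0.024] [-0.001  0.103 -0.407] per row [-0.0243, -0.0232, 0.0019] [-0.0001, 0.0079, -0.0313] |d| 0.034 |v| 0.032
  maxdq [0.07 0.07 0.03 0.11 0.04 0.03 0.04] margin [2.08 0.28 0.63 0.74 1.55 0.45 1.47] end [ 0.78 -0.02 -0.62  1.66 -0.01  1.5   1.22]
total [-0.  0.  0.] [ 0.    0.   -1.05] per row [-0.0, 0.0, 0.0] [0.0, 0.0, -0.1312] |d| 0.0 |v| 0.131
  maxdq [0.   0.   0.   0.   0.   0.   0.13] margin [2.07 0.28 0.75 0.79 1.55 0.55 1.47] end [ 0.79 -0.02 -0.63  1.66 -0.01  1.5   0.17]
total [ 0.  0. -0.] [-0.    0.   -1.04] per row [0.0, 0.0, -0.0] [-0.0, 0.0, -0.13] |d| 0.0 |v| 0.13
  maxdq [0.   0.   0.   0.   0.   0.   0.13] margin [2.05 0.28 0.74 0.79 1.55 0.55 1.82] end [ 0.81 -0.02 -0.64  1.66 -0.01  1.5  -0.87]
total [ 0.  0. -0.] [-0.     0.    -1.052] per row [0.0, 0.0, -0.0] [-0.0, 0.0, -0.1315] |d| 0.0 |v| 0.131
  max
[... 907 characters left out ...]
0.  0.] per row [-0.0, -0.0, 0.025] [-0.0, 0.0, 0.0] |d| 0.025 |v| 0.0
  maxdq [0.01 0.07 0.01 0.02 0.01 0.03 0.05] margin [1.79 0.74 1.07 0.16 0.32 0.46 2.21] end [ 1.07  0.44 -0.31  2.29 -1.24  1.59 -0.48]
total [0.09 0.05 0.03] [-0.  0. -0.] per row [0.0225, 0.0125, 0.0075] [-0.0, 0.0, -0.0] |d| 0.027 |v| 0.0
  maxdq [0.03 0.01 0.03 0.03 0.05 0.03 0.03] margin [1.79 0.73 0.95 0.16 0.13 0.46 2.11] end [ 0.94  0.43 -0.43  2.21 -1.43  1.47 -0.58]
total [ 0.085  0.047 -0.01 ] [ 0. -0. -0.] per row [0.0213, 0.0118, -0.0025] [0.0, -0.0, -0.0] |d| 0.024 |v| 0.0
  maxdq [0.03 0.03 0.02 0.04 0.03 0.04 0.  ] margin [1.92 0.73 0.89 0.24 0.03 0.58 2.1 ] end [ 0.81  0.54 -0.49  2.08 -1.53  1.33 -0.59]
```

Emit:
{"op": "carry_out", "data": {
  "rows": [-0.0243, -0.0232, 0.002, 0, 0.008, -0.031, -0.0243, -0.0232, 0.002, 0, 0.008, -0.031, -0.0243, -0.0232, 0.002, 0, 0.008, -0.031, -0.0243, -0.0232, 0.002, 0, 0.008, -0.031, -0.0243, -0.0232, 0.002, 0, 0.008, -0.031]
}}

```text
t: 23.15
tcp_pos: [0.6938, 0.0883, 0.3033]
tcp_rot: [0.029, 0.141, 0.989, 0.015]
wrist_force: [0.7, -1.5, 0.8]
opening: 0.0344
```

Emit:
{"op": "carry_out", "data": {
  "rows": [-0.0243, -0.0232, 0.002, 0, 0.008, -0.031, -0.0243, -0.0232, 0.002, 0, 0.008, -0.031, 0, 0, 0, 0, 0, 0, 0, 0, 0, 0, 0, 0]
}}

```text
t: 23.55
tcp_pos: [0.6463, 0.042, 0.3075]
tcp_rot: [0.022, 0.172, 0.985, 0.014]
wrist_force: [-0.0, 0.4, 0.1]
opening: 0.034
```

```bash
python3 - <<'E'
from h import *
arm.grab_frame('wrist')
s=arm.sense(); print(s['t'],s['tcp_pos'],s['joint_vel'].round(3)); snap('wrist','wr12')
print([(np.round(m['uv'],1),round(m['confidence'],2)) for m in arm.mark_of('jar_mouth','wrist')])
E
```

```text
23.6 [0.64654575 0.04316757 0.30703156] [ 0.001  0.032 -0.03  -0.005 -0.002 -0.001  0.004]
[(array([431.5, 267.4]), 0.7)]
```

View pics/wr12.png

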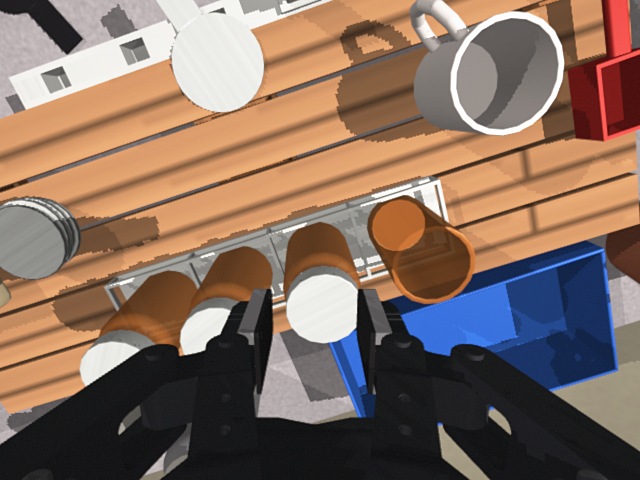

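```bash
python3 - <<'E'
from h import *
im=cv2.imread('pics/wr12.png'); cv2.imwrite('pics/wr12c.png',cv2.resize(im[170:330,350:500],None,fx=4,fy=3.7,interpolation=cv2.INTER_CUBIC))
f=np.load('wr12.npz'); s=dict(tcp_pos=f['p'],tcp_rot=f['r'])
for u,v in [(435,264),(431.5,267.4)]: print(w('wrist',u,v,z=.208,s=s).round(4))
T,ff,cx,cy=ext('wrist',s)
# project circle r=.0285 at candidates
def proj(p): c=np.linalg.inv(T)@np.r_[p,1]; return ff*c[0]/c[2]+cx,ff*c[1]/c[2]+cy
o=im.copy()
for c,col in [((.690,.1107),(255,0,0)),(w('wrist',435,264,z=.208,s=s)[:2],(0,255,0))]:
    pts=np.array([proj([c[0]+.029*np.cos(a),c[1]+.029*np.sin(a),.208]) for a in np.linspace(0,6.28,60)]); 
    for p in pts: cv2.circle(o,(int(round(p[0])),int(round(p[1]))),0,col,-1)
cv2.imwrite('pics/wr12o.png',cv2.resize(o[190:330,360:500],None,fx=4.2,fy=4.2,interpolation=cv2.INTER_NEAREST))
# caps heights
P=cloud('wrist',f['d'],s)
for u,v in [(322,308),(420,230),(218,62)]: print(P[v,u].round(4))
m=f['im'][...,:]
# depth rim points of jar: z within .2-.212
r=(P[...,2]>.2)&(P[...,2]<.214)&(abs(P[...,0]-.69)<.05)&(abs(P[...,1]-.11)<.045)
Q=P[r]; print(len(Q),Q.min(0),Q.max(0))
if len(Q)>30:
    from scipy.optimize import least_squares
    g=least_squares(lambda x:np.hypot(Q[:,0]-x[0],Q[:,1]-x[1])-x[2],[.69,.11,.028],loss='soft_l1',f_scale=.002); print('circle',g.x)
E
```

```text
[0.6965 0.1156 0.208 ]
[0.698  0.1127 0.208 ]
[0.6932 0.0347 0.222 ]
[0.6698 0.1122 0.2073]
[0.5156 0.0144 0.1027]
2003 [0.66867001 0.0855411  0.20000518] [0.72667703 0.14290081 0.20957879]
circle [0.69692319 0.11385244 0.0266377 ]
```

View pics/wr12o.png

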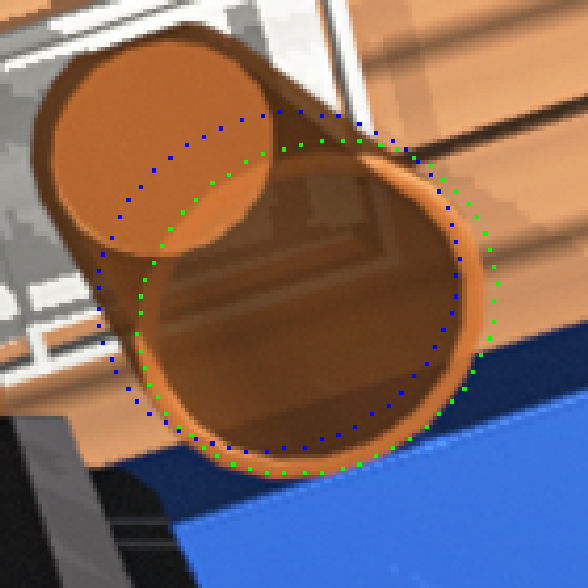

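Emit:
{"op": "carry_out", "data": {
  "rows": [-0.0244, -0.0238, 0.002, 0, 0.008, -0.13, -0.0244, -0.0238, 0.002, 0, 0.008, -0.13, -0.0244, -0.0238, 0.002, 0, 0.008, -0.13, -0.0244, -0.0238, 0.002, 0, 0.008, -0.13, -0.0244, -0.0238, 0.002, 0, 0.008, -0.13]
}}

```text
t: 24.2
tcp_pos: [0.5239, -0.0767, 0.3156]
tcp_rot: [0.004, 0.479, 0.878, 0.005]
wrist_force: [0.2, -1.6, 0.2]
opening: 0.0344
```

Emit:
{"op": "carry_out", "data": {
  "rows": [-0.0244, -0.0238, 0.002, 0, 0, -0.14, 0, 0, 0, 0, 0, -0.14, 0, 0, 0, 0, 0, -0.14, 0, 0, 0, 0, 0, -0.14, 0, 0, 0, 0, 0, -0.14]
}}

```text
t: 24.7
tcp_pos: [0.5005, -0.0998, 0.3176]
tcp_rot: [0.006, 0.751, 0.66, 0.003]
wrist_force: [-0.0, -0.1, -0.8]
opening: 0.0341
```

Emit:
{"op": "carry_out", "data": {
  "rows": [0, 0, 0, 0, 0, -0.14, 0, 0, 0, 0, 0, -0.14, 0, 0, 0, 0, 0, -0.14, 0, 0, 0, 0, 0, -0.14, 0, 0, 0, 0, 0, -0.14]
}}

```text
t: 25.2
tcp_pos: [0.5006, -0.0997, 0.3175]
tcp_rot: [0.006, 0.932, 0.363, 0.001]
wrist_force: [0.9, 0.0, 0.3]
opening: 0.0343
```

Emit:
{"op": "carry_out", "data": {
  "rows": [0, 0, 0, 0, 0, -0.14, 0, 0, 0, 0, 0, -0.14, 0, 0, 0, 0, 0, -0.14, 0, 0, 0, 0, 0, -0.14, 0, 0, 0, 0, 0, -0.14]
}}

```text
t: 25.7
tcp_pos: [0.5006, -0.0997, 0.3175]
tcp_rot: [0.006, 1.0, 0.022, -0.001]
wrist_force: [0.5, -0.4, -1.0]
opening: 0.0344
```

```bash
python3 refit.py; cat > p3.py <<'E'
from pl import *
print(arm.sense()['q'].round(3))
for deg in (60,64):
    F=final(np.radians(deg),-1)
    q=None; print(deg)
    for (p,m),n in zip(F,[16,4,4,4]): q=plan(p,m,n,q,q is None)
    for d2 in (-10,0,10,20):
        print('E phi',deg+d2); z=lambda a:np.array([np.cos(np.radians(a)),np.sin(np.radians(a)),0])
        # grasp on tab: lid axis 193.7deg, 69mm from disc
        a=193.7+d2; g=np.array([.6965,.1135,.223])+.070*z(a); plan(g+.019*z(deg+d2),Rt(np.radians(deg+d2),-1),12,q,0)
E
python3 p3.py
```

```text
rms 0.0023 0.0115 [ 0.259  0.46   0.002  0.505 -0.017  0.373 -0.008  0.03   0.002  0.014
  0.016 -0.    -0.017 -1.529]
[ 0.736  0.018 -0.604  1.634  0.023  1.494 -1.397]
60
now 25.7 [ 0.5006 -0.0997  0.3175] modelerr [ 0.0115 -0.0006 -0.0009]
total [-0.101  0.037 -0.114] [ 1.552 -0.385 -0.444] per row [-0.0063, 0.0023, -0.0071] [0.097, -0.0241, -0.0278] |d| 0.01 |v| 0.104
  maxdq [0.04 0.08 0.04 0.04 0.11 0.03 0.06] margin [1.67 0.28 0.78 0.26 0.49 0.34 1.29] end [ 1.19  0.5  -0.24  2.19 -1.07  1.71 -0.48]
total [ 0.   0.  -0.1] [0. 0. 0.] per row [0.0, 0.0, -0.025] [0.0, 0.0, 0.0] |d| 0.025 |v| 0.0
  maxdq [0.   0.06 0.01 0.02 0.01 0.03 0.04] margin [1.67 0.8  1.14 0.26 0.49 0.34 2.21] end [ 1.17  0.74 -0.21  2.14 -1.02  1.6  -0.32]
total [ 0.045  0.078 -0.   ] [-0.  0. -0.] per row [0.0113, 0.0195, -0.0] [-0.0, 0.0, -0.0] |d| 0.023 |v| 0.0
  maxdq [0.03 0.   0.03 0.02 0.04 0.03 0.01] margin [1.69 1.03 1.07 0.23 0.39 0.45 2.37] end [ 1.08  0.73 -0.31  2.22 -1.17  1.48 -0.29]
total [-0.  -0.   0.1] [-0.  0.  0.] per row [-0.0, -0.0, 0.025] [-0.0, 0.0, 0.0] |d| 0.025 |v| 0.0
  maxdq [
[... 2619 characters left out ...]
.0, -0.0] |d| 0.017 |v| 0.0
  maxdq [0.02 0.01 0.02 0.02 0.03 0.02 0.01] margin [1.75 0.8  0.83 0.23 0.12 0.46 2.05] end [ 0.84  0.6  -0.55  2.01 -1.44  1.33 -0.64]
E phi 74
total [0.182 0.089 0.02 ] [-0.     0.     0.175] per row [0.0152, 0.0074, 0.0017] [-0.0, 0.0, 0.0145] |d| 0.017 |v| 0.015
  maxdq [0.03 0.02 0.02 0.04 0.02 0.02 0.02] margin [1.75 0.8  0.86 0.23 0.3  0.46 1.94] end [ 0.81  0.7  -0.52  1.84 -1.25  1.44 -0.75]
E phi 84
total [0.185 0.078 0.02 ] [-0.     0.     0.349] per row [0.0154, 0.0065, 0.0017] [-0.0, 0.0, 0.0291] |d| 0.017 |v| 0.029
  maxdq [0.03 0.03 0.02 0.06 0.01 0.01 0.03] margin [1.75 0.8  0.87 0.23 0.38 0.46 1.85] end [ 0.76  0.8  -0.51  1.65 -1.1   1.56 -0.84]
```

Emit:
{"op": "carry_out", "data": {
  "rows": [-0.0056, 0.0023, -0.0072, 0.097, -0.0241, -0.0278, -0.0056, 0.0023, -0.0072, 0.097, -0.0241, -0.0278, -0.0056, 0.0023, -0.0072, 0.097, -0.0241, -0.0278, -0.0056, 0.0023, -0.0072, 0.097, -0.0241, -0.0278, -0.0056, 0.0023, -0.0072, 0.097, -0.0241, -0.0278]
}}

```text
t: 26.2
tcp_pos: [0.4726, -0.0887, 0.2818]
tcp_rot: [-0.234, 0.969, -0.046, 0.064]
wrist_force: [0.3, -0.9, -1.1]
opening: 0.0342
```

Emit:
{"op": "carry_out", "data": {
  "rows": [-0.0056, 0.0023, -0.0072, 0.097, -0.0241, -0.0278, -0.0056, 0.0023, -0.0072, 0.097, -0.0241, -0.0278, -0.0056, 0.0023, -0.0072, 0.097, -0.0241, -0.0278, -0.0056, 0.0023, -0.0072, 0.097, -0.0241, -0.0278, -0.0056, 0.0023, -0.0072, 0.097, -0.0241, -0.0278]
}}

```text
t: 26.7
tcp_pos: [0.4444, -0.0777, 0.2454]
tcp_rot: [-0.456, 0.874, -0.112, 0.124]
wrist_force: [0.4, -0.1, 0.9]
opening: 0.0341
```

Emit:
{"op": "carry_out", "data": {
  "rows": [-0.0056, 0.0023, -0.0072, 0.097, -0.0241, -0.0278, -0.0056, 0.0023, -0.0072, 0.097, -0.0241, -0.0278, -0.0056, 0.0023, -0.0072, 0.097, -0.0241, -0.0278, -0.0056, 0.0023, -0.0072, 0.097, -0.0241, -0.0278, -0.0056, 0.0023, -0.0072, 0.097, -0.0241, -0.0278]
}}

```text
t: 27.2
tcp_pos: [0.4163, -0.0664, 0.2089]
tcp_rot: [-0.649, 0.72, -0.171, 0.176]
wrist_force: [-0.9, 0.1, -1.4]
opening: 0.0339
```

```bash
cat > p4.py <<'E'
from pl import *
s=arm.sense(); print(s['q'].round(3),s['tcp_pos'].round(4)); r=R.from_quat(s['tcp_rot'][[1,2,3,0]]); print(r.as_matrix().round(3))
print('rot to target phi60', (R.from_matrix(Rt(np.radians(60),-1))*r.inv()).as_rotvec().round(4))
E
python3 p4.py
```

```text
[ 1.18   0.416 -0.258  2.178 -1.089  1.638 -0.513] [ 0.4163 -0.0664  0.2089]
[[ 0.879 -0.018  0.476]
 [-0.476 -0.099  0.874]
 [ 0.031 -0.995 -0.096]]
rot to target phi60 [ 0.0993 -0.0196 -0.0262]
```

Emit:
{"op": "carry_out", "data": {
  "rows": [-0.004, 0.003, -0.02, 0.099, -0.02, -0.026, 0, 0, -0.03, 0, 0, 0, 0, 0, -0.03, 0, 0, 0, 0, 0, -0.02, 0, 0, 0, 0, 0, 0, 0, 0, 0]
}}

```text
t: 27.7
tcp_pos: [0.412, -0.0625, 0.1073]
tcp_rot: [-0.683, 0.683, -0.184, 0.181]
wrist_force: [0.8, -0.2, -0.1]
opening: 0.0341
```

Emit:
{"op": "carry_out", "data": {
  "rows": [0, 0, 0, 0, 0, 0, 0, 0, 0, 0, 0, 0]
}}

```text
t: 27.9
tcp_pos: [0.4123, -0.0633, 0.1102]
tcp_rot: [-0.682, 0.684, -0.182, 0.183]
wrist_force: [0.3, -0.4, 0.3]
opening: 0.0342
```

```bash
python3 p4.py; python3 - <<'E'
from h import *
s=arm.sense(); snap('wrist','wr13'); snap('scene','sc13'); 
E
```

```text
[ 1.178  0.721 -0.23   2.157 -1.067  1.567 -0.312] [ 0.4123 -0.0633  0.1102]
[[ 0.867  0.001  0.499]
 [-0.499 -0.003  0.867]
 [ 0.002 -1.    -0.003]]
rot to target phi60 [ 0.0034  0.0005 -0.0012]
```

View pics/wr13.png

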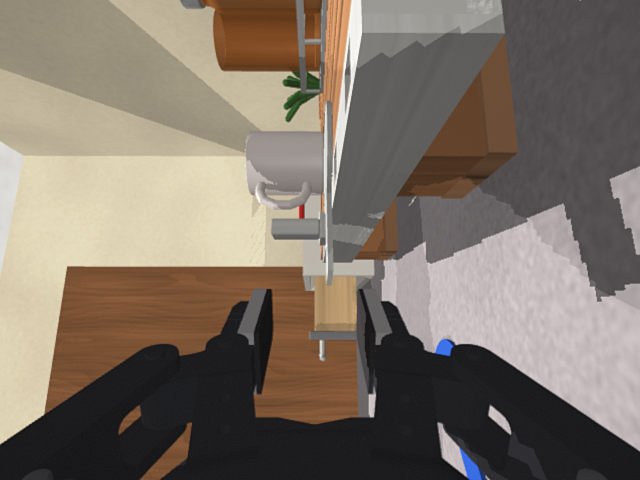

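View pics/sc13.png

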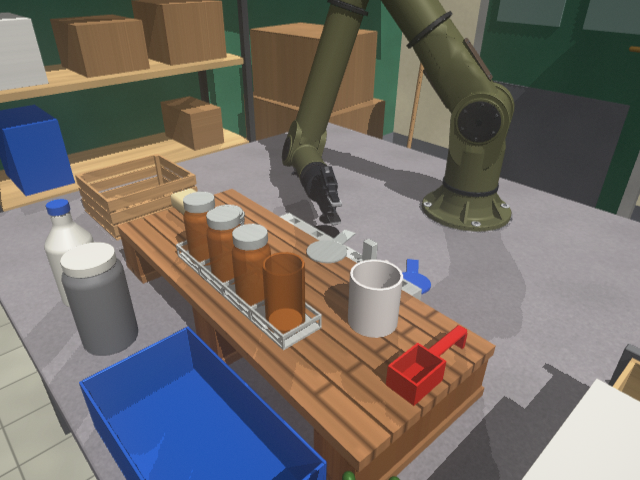

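Emit:
{"op": "carry_out", "data": {
  "rows": [0, 0, -0.0085, 0, 0, 0, 0, 0, 0, 0, 0, 0, 0, 0, 0, 0, 0, 0]
}}

```text
t: 28.3
tcp_pos: [0.4119, -0.0634, 0.101]
tcp_rot: [-0.682, 0.684, -0.183, 0.183]
wrist_force: [-0.1, 0.3, 0.3]
opening: 0.0344
```

```bash
python3 p4.py; python3 - <<'E'
from h import *
s=arm.sense(); im,d=snap('wrist','wr14'); cv2.imwrite('pics/wr14c.png',cv2.resize(im[60:360,220:420],None,fx=3,fy=2)); print(s['tcp_pos'])
E
```

```text
[ 1.177  0.744 -0.227  2.151 -1.063  1.558 -0.299] [ 0.4119 -0.0634  0.101 ]
[[ 0.866 -0.001  0.5  ]
 [-0.5   -0.002  0.866]
 [ 0.001 -1.    -0.002]]
rot to target phi60 [ 0.0023 -0.0006  0.0002]
[ 0.41188021 -0.0634493   0.10098024]
```

View pics/wr14c.png

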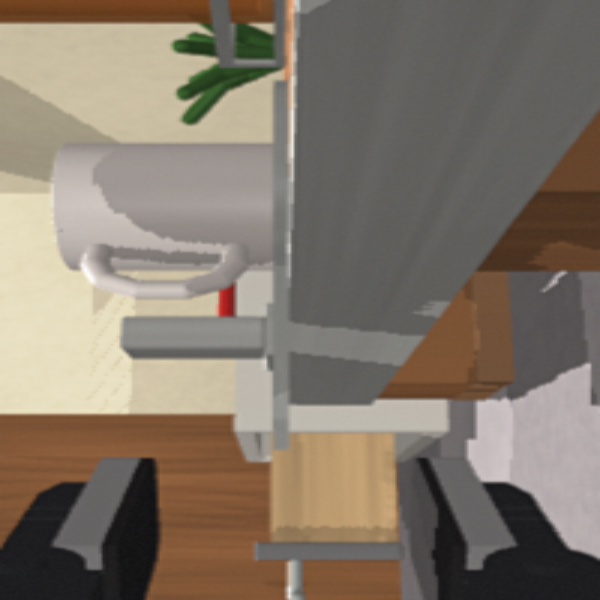

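Emit:
{"op": "carry_out", "data": {
  "rows": [0.0114, 0.0195, 0, 0, 0, 0, 0.0114, 0.0195, 0, 0, 0, 0, 0.0114, 0.0195, 0, 0, 0, 0, 0, 0, 0, 0, 0, 0]
}}

```text
t: 28.75
tcp_pos: [0.4459, -0.0019, 0.1019]
tcp_rot: [-0.683, 0.683, -0.181, 0.182]
wrist_force: [-1.1, 0.4, 0.2]
opening: 0.0345
```

```bash
python3 p4.py; python3 - <<'E'
from h import *
s=arm.sense(); im,d=snap('wrist','wr15'); print(s['tcp_pos'],s['wrist_force'])
E
```

```text
[ 1.105  0.739 -0.305  2.211 -1.176  1.46  -0.274] [ 0.4459 -0.0019  0.1019]
[[ 0.868  0.     0.496]
 [-0.496 -0.     0.868]
 [ 0.    -1.    -0.   ]]
rot to target phi60 [ 0.0002  0.0002 -0.0044]
[ 0.44589979 -0.00187976  0.10189647] [-1.08005844  0.3596952   0.20959617]
```

View pics/wr15.png

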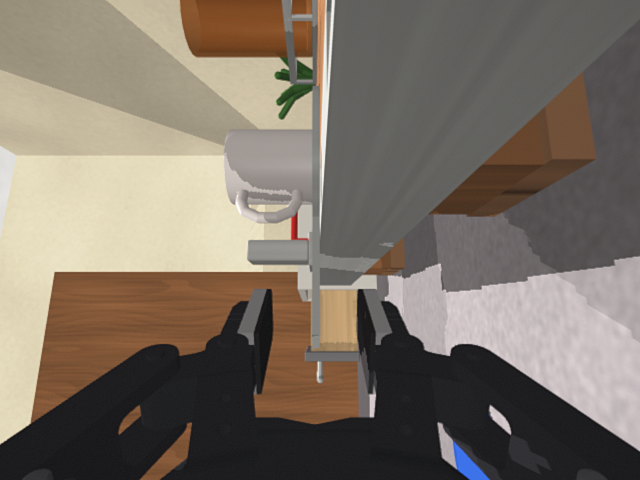

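Emit:
{"op": "carry_out", "data": {
  "rows": [0.006, 0.009, 0, 0, 0, 0, 0.005, 0.0075, 0, 0, 0, 0, 0, 0, 0, 0, 0, 0, 0, 0, 0, 0, 0, 0]
}}

```text
t: 29.2
tcp_pos: [0.4571, 0.0116, 0.1009]
tcp_rot: [-0.682, 0.684, -0.183, 0.183]
wrist_force: [-0.7, 0.1, 1.3]
opening: 0.0343
```

```bash
python3 - <<'E'
from h import *
s=arm.sense(); im,d=snap('wrist','wr16'); print(s['t'],s['tcp_pos'],s['wrist_force'])
cv2.imwrite('pics/wr16c.png',cv2.resize(im[200:440,230:400],None,fx=3.5,fy=2.5))
E
```

```text
29.2 [0.45709384 0.01160054 0.1009329 ] [-0.74946494  0.10463232  1.3314503 ]
```

View pics/wr16c.png

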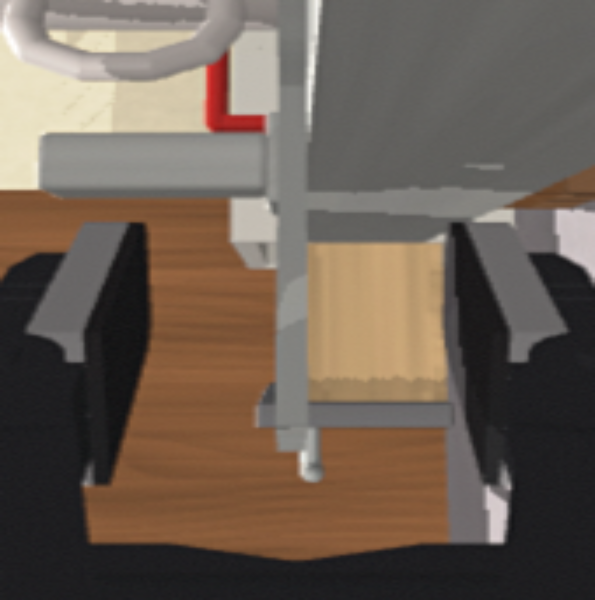

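Emit:
{"op": "carry_out", "data": {
  "rows": [0, 0, 0.0007, 0, 0, 0, 0, 0, 0, 0, 0, 0]
}}

```text
t: 29.45
tcp_pos: [0.4571, 0.0112, 0.1016]
tcp_rot: [-0.682, 0.684, -0.183, 0.183]
wrist_force: [-0.0, -0.5, 0.8]
opening: 0.034
```

Emit:
{"op": "carry_out", "data": {
  "rows": [0, 0, 0, 0, 0, 0, 0, 0, 0, 0, 0, 0, 0, 0, 0, 0, 0, 0, 0, 0, 0, 0, 0, 0, 0, 0, 0, 0, 0, 0],
  "grip": 0
}}

```text
t: 29.95
tcp_pos: [0.4571, 0.0116, 0.1017]
tcp_rot: [-0.682, 0.684, -0.183, 0.183]
wrist_force: [-0.5, -0.2, 0.1]
opening: 0.0022
```

Emit:
{"op": "carry_out", "data": {
  "rows": [0, 0, 0.003, 0, 0, 0, 0, 0, 0.005, 0, 0, 0, 0, 0, 0, 0, 0, 0, 0, 0, 0, 0, 0, 0]
}}

```text
t: 30.35
tcp_pos: [0.4571, 0.0116, 0.1098]
tcp_rot: [-0.682, 0.684, -0.183, 0.183]
wrist_force: [1.1, 0.1, -1.6]
opening: 0.0019
```

```bash
python3 - <<'E'
from h import *
s=arm.sense(); im,d=snap('wrist','wr17'); print(s['t'],s['tcp_pos'],s['wrist_force'],s['opening'])
im2,d=snap('scene','sc17'); cv2.imwrite('pics/c17.png',np.hstack([cv2.resize(im[120:460,180:450],(400,500)),cv2.resize(im2[160:330,260:430],(400,500))[:,:400]]))
E
```

```text
30.35 [0.45711498 0.01157732 0.10975433] [ 1.09396486  0.07010061 -1.55087879] 0.001850634223057836
```

View pics/c17.png

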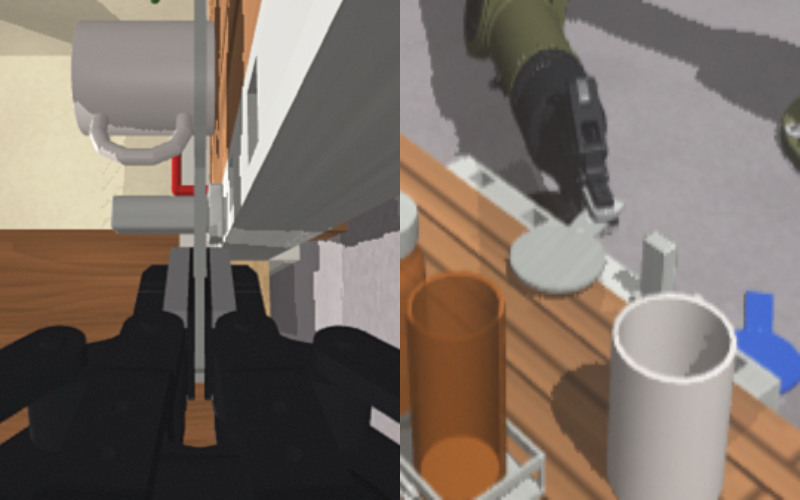

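```bash
python3 refit.py; cat > p5.py <<'E'
from pl import *
s=arm.sense(); M=R.from_quat(s['tcp_rot'][[1,2,3,0]]).as_matrix(); p0=jac(s['q'])[1]
q=plan(p0+[0.0,0,.09],M,4); q=plan(p0+[.05,.026,.14],M,4,q,0)
M2=R.from_rotvec([0,0,.087]).as_matrix()@M
q=plan(p0+[.1816,.0942,.14],M2,8,q,0); plan(p0+[.1816,.0942,.1],M2,4,q,0)
E
python3 p5.py
```

```text
rms 0.003 0.0103 [ 2.620e-01  4.620e-01 -2.000e-03  4.980e-01 -3.000e-02  3.820e-01
 -1.600e-02  4.000e-02  6.000e-03 -1.000e-03  2.600e-02  6.000e-03
 -2.700e-02 -1.535e+00]
now 30.45 [0.4571 0.0116 0.1096] modelerr [ 0.0053  0.0035 -0.0053]
total [0.   0.   0.09] [ 0.017 -0.002  0.034] per row [0.0, 0.0, 0.0225] [0.0044, -0.0004, 0.0086] |d| 0.022 |v| 0.01
  maxdq [0.01 0.05 0.01 0.01 0.01 0.03 0.05] margin [1.75 0.81 1.01 0.21 0.32 0.5  2.23] end [ 1.11  0.51 -0.37  2.24 -1.24  1.55 -0.46]
total [0.05  0.026 0.05 ] [-0.  0. -0.] per row [0.0125, 0.0065, 0.0125] [-0.0, 0.0, -0.0] |d| 0.019 |v| 0.0
  maxdq [0.02 0.03 0.02 0.01 0.03 0.01 0.03] margin [1.75 0.71 0.93 0.21 0.2  0.5  2.11] end [ 1.04  0.41 -0.45  2.21 -1.36  1.52 -0.58]
total [0.132 0.068 0.   ] [ 0.    -0.     0.087] per row [0.0165, 0.0085, 0.0] [0.0, -0.0, 0.0109] |d| 0.019 |v| 0.011
  maxdq [0.03 0.02 0.02 0.04 0.02 0.02 0.02] margin [1.82 0.71 0.83 0.24 0.13 0.53 2.  ] end [ 0.83  0.58 -0.55  1.96 -1.43  1.34 -0.69]
total [ 0.    0.   -0.04] [ 0. -0. -0.] per row [0.0, 0.0, -0.01] [0.0, -0.0, -0.0] |d| 0.01 |v| 0.0
  maxdq [0.   0.02 0.   0.   0.   0.   0.02] margin [2.03 0.88 0.83 0.49 0.13 0.71 2.  ] end [ 0.82  0.66 -0.53  1.95 -1.41  1.32 -0.62]
```

Emit:
{"op": "carry_out", "data": {
  "rows": [0, 0, 0.0225, 0, 0, 0, 0, 0, 0.0225, 0, 0, 0, 0, 0, 0.0225, 0, 0, 0, 0, 0, 0.0225, 0, 0, 0, 0.0125, 0.0065, 0.0125, 0, 0, 0]
}}

```text
t: 30.95
tcp_pos: [0.4694, 0.0174, 0.2131]
tcp_rot: [-0.682, 0.684, -0.183, 0.184]
wrist_force: [-0.1, -0.3, -0.2]
opening: 0.0017
```

Emit:
{"op": "carry_out", "data": {
  "rows": [0.0125, 0.0065, 0.0125, 0, 0, 0, 0.0125, 0.0065, 0.0125, 0, 0, 0, 0.0125, 0.0065, 0.0125, 0, 0, 0, 0.0165, 0.0085, 0, 0, 0, 0.011, 0.0165, 0.0085, 0, 0, 0, 0.011]
}}

```text
t: 31.45
tcp_pos: [0.541, 0.0552, 0.2492]
tcp_rot: [-0.684, 0.686, -0.175, 0.175]
wrist_force: [-1.2, 0.1, 0.5]
opening: 0.0022
```

Emit:
{"op": "carry_out", "data": {
  "rows": [0.0165, 0.0085, 0, 0, 0, 0.011, 0.0165, 0.0085, 0, 0, 0, 0.011, 0.0165, 0.0085, 0, 0, 0, 0.011, 0.0165, 0.0085, 0, 0, 0, 0.011, 0.0165, 0.0085, 0, 0, 0, 0.011]
}}

```text
t: 31.95
tcp_pos: [0.6239, 0.0981, 0.2487]
tcp_rot: [-0.689, 0.69, -0.157, 0.156]
wrist_force: [-0.0, 0.2, -1.4]
opening: 0.0023
```

Emit:
{"op": "carry_out", "data": {
  "rows": [0.0165, 0.0085, 0, 0, 0, 0.011, 0, 0, 0, 0, 0, 0, 0, 0, 0, 0, 0, 0, 0, 0, 0, 0, 0, 0]
}}

```text
t: 32.35
tcp_pos: [0.6387, 0.1054, 0.2488]
tcp_rot: [-0.69, 0.691, -0.153, 0.152]
wrist_force: [0.3, 0.3, -1.8]
opening: 0.0022
```

```bash
python3 - <<'E'
from h import *
s=arm.sense(); print(s['t'],s['tcp_pos'],s['q'].round(3),s['opening'])
im,d=snap('top','top18'); im2,d2=snap('scene','sc18'); snap('wrist','wr18')
cv2.imwrite('pics/c18.png',np.hstack([cv2.resize(im[100:240,230:350],(420,490)),cv2.resize(im2[160:360,210:370],(380,490))]))
for n in ['top','scene']:
  for t in ['lid_disc','jar_mouth','lid_tip']: print(n,t,[(np.round(m['uv'],1).tolist(),round(m['confidence'],2)) for m in arm.mark_of(t,n)][:3])
E
```

```text
32.35 [0.63872572 0.10543249 0.24883054] [ 0.84   0.572 -0.534  1.976 -1.441  1.314 -0.669] 0.002198662268986808
top lid_disc [([415.2, 333.1], 0.9), ([283.8, 325.1], 0.6), ([268.3, 125.7], 0.59)]
top jar_mouth [([272.8, 136.9], 0.48)]
top lid_tip [([309.1, 363.2], 0.96), ([283.0, 174.7], 0.83), ([396.8, 287.7], 0.59)]
scene lid_disc [([280.4, 234.0], 0.76), ([413.6, 280.3], 0.68), ([322.6, 231.7], 0.49)]
scene jar_mouth [([281.8, 264.0], 0.87), ([373.7, 320.7], 0.58)]
scene lid_tip [([314.3, 213.1], 0.98), ([410.3, 260.5], 0.85), ([281.2, 234.0], 0.69)]
```

View pics/c18.png

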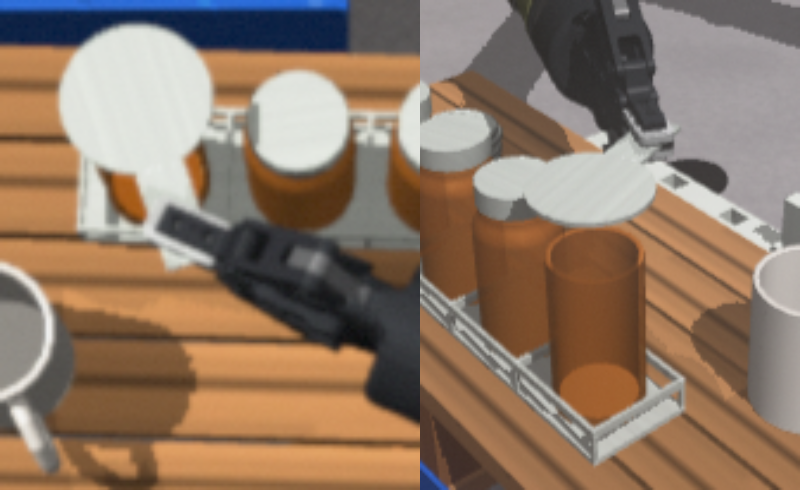

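```bash
cat > t8.py <<'E'
from h import *
print('top disc',w('top',269.1,128,z=.2503),'net',w('top',268.3,125.7,z=.25))
for uv in [(271,137),(272.8,136.9)]: print('top jar',w('top',*uv,z=.208))
f=np.load('top18.npz'); P=cloud('top',f['d'])
m=(P[...,2]>.235)&(P[...,2]<.265)&(P[...,0]>.645)&(P[...,0]<.76)&(P[...,1]>.05)&(P[...,1]<.2)
Q=P[m]; print('top lid pts',len(Q),Q.min(0),Q.max(0)); A=np.c_[Q[:,:2],np.ones(len(Q))]; print('plane',np.linalg.lstsq(A,Q[:,2],rcond=None)[0])
f=np.load('sc18.npz'); P=cloud('scene',f['d'])
m=(P[...,2]>.235)&(P[...,2]<.265)&(P[...,0]>.645)&(P[...,0]<.76)&(P[...,1]>.05)&(P[...,1]<.2)
Q=P[m]; print('scene lid pts',len(Q),Q.min(0),Q.max(0)); A=np.c_[Q[:,:2],np.ones(len(Q))]; print('plane',np.linalg.lstsq(A,Q[:,2],rcond=None)[0])
print('scene disc',w('scene',280.4,234,z=.25),'jar',w('scene',281.8,264,z=.208))
# jar rim via scene0 depth
f=np.load('scene0.npz'); P=cloud('scene',f['d']); r=(P[...,2]>.2)&(P[...,2]<.214)&(abs(P[...,0]-.69)<.05)&(abs(P[...,1]-.11)<.045); Q=P[r]; print('scene rim',len(Q),Q.min(0),Q.max(0),(Q.min(0)+Q.max(0))/2)
f=np.load('top0.npz'); P=cloud('top',f['d']); r=(P[...,2]>.2)&(P[...,2]<.216)&(abs(P[...,0]-.69)<.05)&(abs(P[...,1]-.11)<.042); Q=P[r]; print('top rim',len(Q),Q.min(0),Q.max(0),(Q.min(0)+Q.max(0))/2)
E
python3 t8.py
```

```text
top disc [0.69576846 0.10945441 0.2503    ] net [0.69986991 0.11086348 0.25      ]
top jar [0.69300348 0.11015327 0.208     ]
top jar [0.69316201 0.10700623 0.208     ]
top lid pts 1624 [0.64507718 0.07413918 0.24499001] [0.73296533 0.14681475 0.25801251]
plane [-0.00498343 -0.00340659  0.254781  ]
scene lid pts 1522 [0.64503488 0.07620405 0.24567335] [0.7347334  0.15124892 0.25661709]
plane [-0.01046875 -0.00741929  0.25721173]
scene disc [0.69582762 0.11076864 0.25      ] jar [0.70080226 0.1176563  0.208     ]
scene rim 513 [0.66875554 0.08784559 0.20004344] [0.72653581 0.14678515 0.20855521] [0.69764568 0.11731537 0.20429932]
top rim 299 [0.6677424  0.08408891 0.20017658] [0.72420675 0.14163027 0.21448009] [0.69597457 0.11285959 0.20732833]
```

Emit:
{"op": "carry_out", "data": {
  "rows": [0, 0.003, -0.012, 0, 0, 0, 0, 0, -0.012, 0, 0, 0, 0, 0, -0.007, 0, 0, 0, 0, 0, -0.004, 0, 0, 0, 0, 0, 0, 0, 0, 0]
}}

```text
t: 33.3
tcp_pos: [0.639, 0.1086, 0.2137]
tcp_rot: [-0.69, 0.691, -0.153, 0.152]
wrist_force: [0.3, -0.4, -0.3]
opening: 0.0019
```

Emit:
{"op": "carry_out", "data": {
  "rows": [0, 0, -0.002, 0, 0, 0, 0, 0, 0, 0, 0, 0, 0, 0, 0, 0, 0, 0]
}}

```text
t: 33.6
tcp_pos: [0.6392, 0.1086, 0.2129]
tcp_rot: [-0.69, 0.691, -0.153, 0.153]
wrist_force: [0.5, 0.4, -0.9]
opening: 0.0019
```

Emit:
{"op": "carry_out", "data": {
  "rows": [0, 0, -0.001, 0, 0, 0, 0, 0, 0, 0, 0, 0, 0, 0, 0, 0, 0, 0]
}}

```text
t: 33.9
tcp_pos: [0.6391, 0.1086, 0.2117]
tcp_rot: [-0.689, 0.691, -0.153, 0.153]
wrist_force: [-0.1, -0.5, -0.6]
opening: 0.0021
```

```bash
python3 - <<'E'
from h import *
s=arm.sense(); print(s['t'],s['tcp_pos'],s['wrist_force'],s['opening'])
im,d=snap('top','top19'); im2,d2=snap('scene','sc19')
cv2.imwrite('pics/c19.png',np.hstack([cv2.resize(im[100:240,230:350],(420,490)),cv2.resize(im2[200:340,220:340],(380,490))]))
E
```

```text
33.9 [0.63911413 0.10858662 0.2117227 ] [-0.05284786 -0.48133554 -0.61022174] 0.0021066441560435765
```

View pics/c19.png

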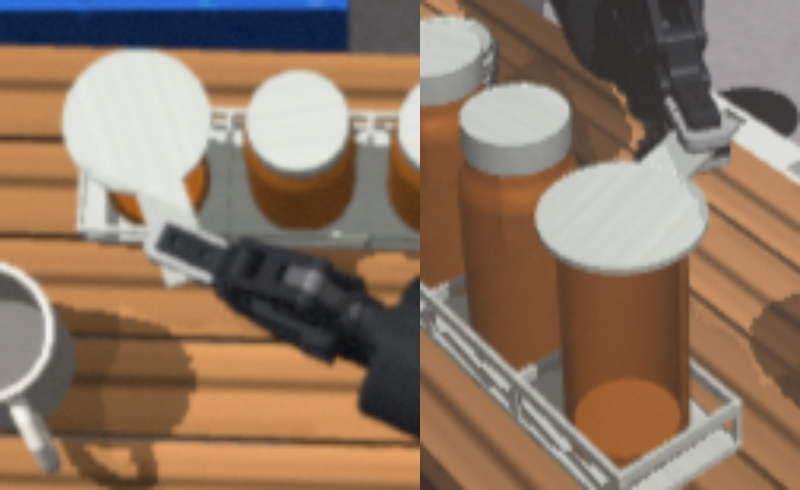

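Emit:
{"op": "carry_out", "data": {
  "rows": [0, 0, -0.001, 0, 0, 0, 0, 0, 0, 0, 0, 0, 0, 0, 0, 0, 0, 0]
}}

```text
t: 34.3
tcp_pos: [0.6391, 0.1086, 0.2106]
tcp_rot: [-0.69, 0.691, -0.153, 0.153]
wrist_force: [0.2, -0.4, -0.3]
opening: 0.002
```

Emit:
{"op": "carry_out", "data": {
  "rows": [0, 0, -0.001, 0, 0, 0, 0, 0, 0, 0, 0, 0, 0, 0, 0, 0, 0, 0]
}}

```text
t: 34.6
tcp_pos: [0.6391, 0.1086, 0.2098]
tcp_rot: [-0.69, 0.691, -0.153, 0.153]
wrist_force: [-0.1, -0.9, 0.0]
opening: 0.002
```

```bash
python3 - <<'E'
from h import *
fs=[]
for i in range(3): s=arm.sense(); fs.append(s['wrist_force']); arm.grab_frame('top')
print(s['t'],s['tcp_pos'],np.mean(fs,0))
for n in ['top19']:
    P=cloud('top',np.load(n+'.npz')['d']); m=(P[...,2]>.2)&(P[...,2]<.225)&(P[...,0]>.645)&(P[...,0]<.76)&(P[...,1]>.065)&(P[...,1]<.17)
    Q=P[m]; print(Q.min(0),Q.max(0),'yc',(Q.min(0)+Q.max(0))[1]/2,'xc',Q[:,0].max()-.037)
P=cloud('scene',np.load('sc19.npz')['d']); m=(P[...,2]>.2)&(P[...,2]<.225)&(P[...,0]>.645)&(P[...,0]<.76)&(P[...,1]>.07)&(P[...,1]<.17)
Q=P[m]; print(Q.min(0),Q.max(0),'yc',(Q.min(0)+Q.max(0))[1]/2,'xc',Q[:,0].max()-.037)
E
```

```text
34.7 [0.6391599  0.10859747 0.20976612] [-0.25625336 -0.4967784  -0.14924883]
[0.64504616 0.07814953 0.20757646] [0.7338199  0.1502348  0.22202416] yc 0.1141921651836528 xc 0.6968198953718843
[0.64502944 0.07945235 0.200066  ] [0.7351271  0.1553563  0.21935071] yc 0.11740432799615014 xc 0.6981271038320985
```

Emit:
{"op": "carry_out", "data": {
  "rows": [0, 0, -0.0008, 0, 0, 0, 0, 0, 0, 0, 0, 0, 0, 0, 0, 0, 0, 0]
}}

```text
t: 35.05
tcp_pos: [0.6392, 0.1087, 0.2096]
tcp_rot: [-0.69, 0.691, -0.152, 0.153]
wrist_force: [-1.1, -0.8, 2.4]
opening: 0.0022
```

```bash
python3 - <<'E'
from h import *
fs=[]
for i in range(4): s=arm.sense(); fs.append(s['wrist_force']); arm.grab_frame('top')
print(s['t'],s['tcp_pos'],np.mean(fs,0))
E
```

```text
35.2 [0.63915813 0.10867346 0.20950951] [-1.28099059 -0.59456701  3.10741129]
```

Contact at z 0.2096 with about 3 N, as expected. I'll release now.

Emit:
{"op": "carry_out", "data": {
  "rows": [0, 0, 0, 0, 0, 0, 0, 0, 0, 0, 0, 0, 0, 0, 0, 0, 0, 0, 0, 0, 0, 0, 0, 0],
  "grip": 35
}}

```text
t: 35.65
tcp_pos: [0.639, 0.1086, 0.2084]
tcp_rot: [-0.689, 0.691, -0.153, 0.153]
wrist_force: [0.4, 0.3, 0.3]
opening: 0.0298
```

```bash
python3 - <<'E'
from h import *
s=arm.sense(); print(s['t'],s['tcp_pos'],s['wrist_force'],s['opening'],s['q'].round(2))
im,d=snap('wrist','wr20'); im2,d2=snap('scene','sc20')
cv2.imwrite('pics/c20.png',np.hstack([cv2.resize(im,(400,300)),cv2.resize(im2[200:320,220:380],(400,300))]))
E
```

```text
35.65 [0.63902184 0.10859634 0.20843483] [0.35037222 0.26545519 0.33791049] 0.029779963965562192 [ 0.82  0.65 -0.52  1.98 -1.43  1.29 -0.6 ]
```

View pics/c20.png

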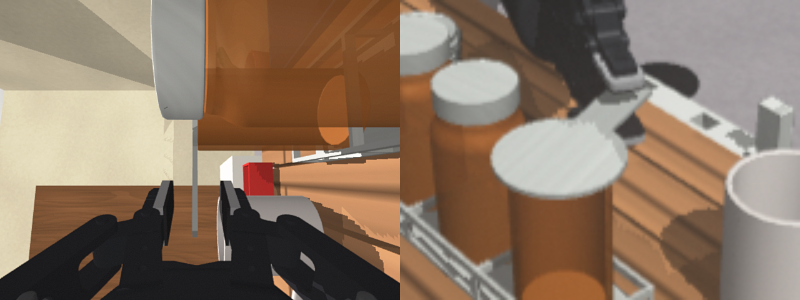

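Emit:
{"op": "carry_out", "data": {
  "rows": [-0.008, -0.014, 0.0008, 0, 0, 0, -0.01, -0.018, 0, 0, 0, 0, -0.012, -0.02, 0, 0, 0, 0, -0.015, -0.022, 0, 0, 0, 0, -0.015, -0.02, 0, 0, 0, 0]
}}

```text
t: 36.25
tcp_pos: [0.5782, 0.0124, 0.2095]
tcp_rot: [-0.689, 0.691, -0.153, 0.153]
wrist_force: [-0.3, 0.4, 0.8]
opening: 0.0299
```

Emit:
{"op": "carry_out", "data": {
  "rows": [-0.02, -0.02, 0.01, 0, 0, 0, -0.02, -0.02, 0.01, 0, 0, 0, 0, 0, 0, 0, 0, 0, 0, 0, 0, 0, 0, 0]
}}

```text
t: 36.65
tcp_pos: [0.5389, -0.0269, 0.2296]
tcp_rot: [-0.689, 0.691, -0.154, 0.154]
wrist_force: [-1.3, -0.2, 0.1]
opening: 0.0302
```

```bash
python3 - <<'E'
from h import *
s=arm.sense(); print(s['t'],s['tcp_pos'],s['q'].round(2))
im,d=snap('top','top21'); im2,d2=snap('scene','sc21')
cv2.imwrite('pics/c21.png',np.hstack([cv2.resize(im[100:280,210:370],(400,450)),cv2.resize(im2[190:350,220:400],(400,450))]))
P=cloud('top',d); m=(P[...,2]>.2)&(P[...,2]<.22)&(P[...,0]>.655)&(P[...,0]<.76)&(P[...,1]>.068)&(P[...,1]<.17)
Q=P[m]; print('yc',(Q.min(0)+Q.max(0))[1]/2,'xc',Q[:,0].max()-.037); A=np.c_[Q[:,:2],np.ones(len(Q))]; print('plane',np.linalg.lstsq(A,Q[:,2],rcond=None)[0])
P=cloud('scene',d2); m=(P[...,2]>.203)&(P[...,2]<.22)&(P[...,0]>.655)&(P[...,0]<.76)&(P[...,1]>.075)&(P[...,1]<.17)
Q=P[m]; print('yc',(Q.min(0)+Q.max(0))[1]/2,'xc',Q[:,0].max()-.037); A=np.c_[Q[:,:2],np.ones(len(Q))]; print('plane',np.linalg.lstsq(A,Q[:,2],rcond=None)[0])
a=cv2.imread('pics/top0.png').astype(int)
E
```

```text
36.65 [ 0.53893674 -0.02686135  0.229597  ] [ 1.04  0.56 -0.4   2.01 -1.24  1.55 -0.64]
yc 0.11430031986387795 xc 0.6968651682965162
plane [ 0.00394615 -0.00579649  0.20977366]
yc 0.11755694292752039 xc 0.6979916648267059
plane [-0.00387909 -0.00342836  0.2130851 ]
```

View pics/c21.png

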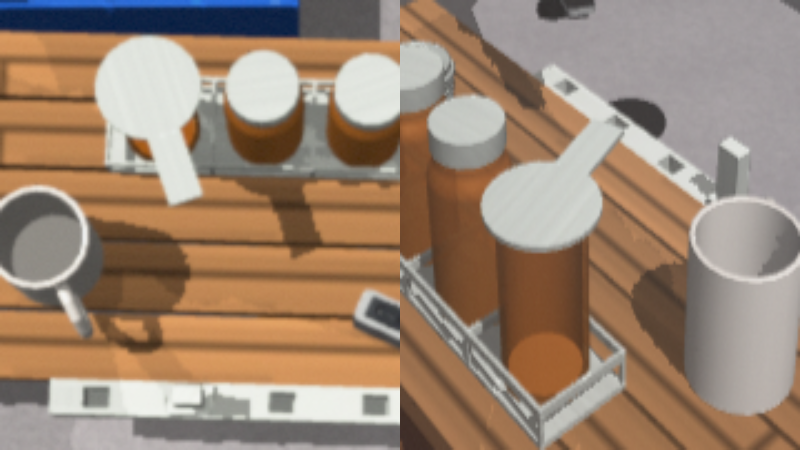

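```bash
python3 -c "
from plant import arm
print(arm.finish_job())"
```

```text
the job is handed in; nothing more can be done
None
```

The job is handed in with the steel lid lying on the open jar. `finish_job` gives no verdict, so I go by my last checks.

**What I did**
- I lifted the stop out of its notch and set it in the next notch on the +y side.
- I slid the steel lid flat with closed fingertips until its tab stuck out about 39 mm over the rail edge, then let go of it.
- I gripped the tab from the front side with the tool level and laid the lid on the open jar, leftmost in the rack.
- I moved the arm clear at about 37 s of the 64 s.

**Last checks**
- **Lid:** after release, the lid's centre was within about 1.5 mm of the jar's axis in both the top and scene cameras. Its tilt was under 0.01 rad.
- **Stop:** it shows upright in its new notch. Its height as I set it down matched its height in the first notch.
- **Other things:** the other jars and the mug look unmoved in the final crops. I did not measure them or the rest of the shelf.

**What disagreed or went wrong**
- **Cameras:** they differed by 2 to 4 mm in absolute position, so I centred the lid by comparing it with the jar within each camera.
- **Joint 6:** on my first try at levelling the tool, it ran up to its limit and read 2.052 rad against the stated 2.05. I backed off and took another path with more room. I cannot tell whether that counts as passing the range.

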